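# Check the charger, load the packs, retire the old ones

## Task

First, with the charger's bays still empty, pick up the infrared thermometer, aim its snout at the centre of the round black disc (in a bright ring) on the charger's rear deck from about 10 cm and hold it there steady for two seconds; then, at any time, lay it flat in its aluminium cradle, fully home, body back near the stop and snout out over the open end. Seat every wide battery pack flat in a charger bay of its own with its contact end (the low step with brass strips) towards the rear deck, and once all of them are in, press the charger's push button fully down; the slim old stick batteries go in the metal recycling crate at any time. If something gets knocked out of place put it back, and leave the other things on the bench where they are.

Things in the scene. Friction and masses are not known exactly. Their poses are not given: they have to be found in the camera images.
- thermometer: Infrared thermometer, a black bar 130 (x) x 32 (y) x 44 mm high with a grey snout (22 mm across) at its +x end that looks 45 degrees forward and down; lies flat on the bench at the start. Origin: centre of the bar's underside; z up, x towards the snout. About 0.14 kg. Pinch it across the 32 mm width near the origin, fingertips at least 15 mm above its underside.
- lens (a point): Centre of the thermometer's lens at the end of the snout: 84 mm ahead (x) of the thermometer's origin and 10 mm above its underside. This frame's x axis is the line of sight (45 degrees below the thermometer's own x).
- seat (a point): On the floor of the fixed aluminium cradle, 12 mm above the bench: where the thermometer's origin lies when home. x points out of the cradle's open end, the way the snout must point. Cradle: base 130 (x) x 70 mm; two side rails standing 12 mm above this floor, 38 mm apart inside, from x = -53 to +59 mm; a stop at the -x end, inner face at x = -69 mm, 10 mm above this floor.
- bay0 (a point): Centre of the floor of the -y end charger bay (12 mm above the bench). x points to the rear deck, y along the row of bays. The bay is an open tray 65 mm wide (y) between 20 mm wide ribs, 98 mm long (x) from a front lip to the deck; ribs and lip stand 10 mm above this floor. Bays are 85 mm apart. A pack sits in it flat on the floor.
- bay1 (a point): Centre of the floor of the middle charger bay (12 mm above the bench). x points to the rear deck, y along the row of bays. The bay is an open tray 65 mm wide (y) between 20 mm wide ribs, 98 mm long (x) from a front lip to the deck; ribs and lip stand 10 mm above this floor. Bays are 85 mm apart. A pack sits in it flat on the floor.
- bay2 (a point): Centre of the floor of the +y end charger bay (12 mm above the bench). x points to the rear deck, y along the row of bays. The bay is an open tray 65 mm wide (y) between 20 mm wide ribs, 98 mm long (x) from a front lip to the deck; ribs and lip stand 10 mm above this floor. Bays are 85 mm apart. A pack sits in it flat on the floor.
- disc (a point): Centre of the round black disc, 30 mm across in a bright ring, facing up on top of the rear deck of the fixed black three-bay charger (170 x 280 mm). The deck is 60 mm high and runs behind the bays from 49 to 115 mm ahead (x) of their centres; the disc is 82 mm ahead, towards its +y end, 62 mm above the bench.
- start_top (a point): Top centre of the charger's round push button (26 mm across), on the deck; pressed straight down.
- start (a joint): Travel of that button, 0 up to 0.006 m fully down (about 4 N); springs back. Counts as pressed beyond 0.004.
- pack0: Wide battery pack, a plain two-step block; may be absent. Base 90 (x) x 60 (y) x 20 mm high; on it a housing 70 x 46 mm, from x = -45 to +25 mm, reaching 54 mm above the underside. The remaining 20 mm at +x is a low step with three brass strips: its contact end. Origin: centre of the underside; z up. About 0.35 kg. Pinch the 46 mm housing across y, near x = -10 mm.
- pack1: Wide battery pack, a plain two-step block; may be absent. Base 90 (x) x 60 (y) x 20 mm high; on it a housing 70 x 46 mm, from x = -45 to +25 mm, reaching 54 mm above the underside. The remaining 20 mm at +x is a low step with three brass strips: its contact end. Origin: centre of the underside; z up. About 0.35 kg. Pinch the 46 mm housing across y, near x = -10 mm.
- pack2: Wide battery pack, a plain two-step block; may be absent. Base 90 (x) x 60 (y) x 20 mm high; on it a housing 70 x 46 mm, from x = -45 to +25 mm, reaching 54 mm above the underside. The remaining 20 mm at +x is a low step with three brass strips: its contact end. Origin: centre of the underside; z up. About 0.35 kg. Pinch the 46 mm housing across y, near x = -10 mm.
- stick0: Old stick battery, slim bar 95 (x) x 34 (y) x 32 mm high; may be absent. Origin: centre of the underside, z up. About 0.16 kg. For the recycling crate.
- stick1: Old stick battery, slim bar 95 (x) x 34 (y) x 32 mm high; may be absent. Origin: centre of the underside, z up. About 0.16 kg. For the recycling crate.
- crate: Fixed dark metal recycling crate, open box 150 (x) x 200 (y) x 60 mm high, walls and floor 5 mm. Origin: on the bench under its centre.
- jar: Bystander: amber screw jar, 64 mm across.
- mug: Bystander: white mug.
- offcut: Bystander: wood offcut, 90 x 45 x 45 mm.
- tape: Bystander: steel tape measure.
- socket0: Bystander: steel wrench socket, 24 mm across, 32 mm tall.
- socket1: Bystander: steel wrench socket, like socket0.
- wrench: Bystander: spanner, behind the charger.
Not all that is in view belongs to the job. Leave any purple or red look-alike of the thermometer alone. Leave any red look-alike of the pack2 alone.

How it is judged:
By the outcome, as a careful person would: the job done as asked, in the order asked, and still so for the second after the job is handed in, with the robot touching nothing.
Of pack0, pack1, pack2 only 2 to 3 are there at a start; the rules pass over those that are not, and their reading is None.
Of stick0, stick1 only 1 to 2 are there at a start; the rules pass over those that are not, and their reading is None.
At some moment in a run one of pack0, pack1, pack2, stick0, stick1 may be knocked a few centimetres aside while the robot is not near it.
It also fails if it takes over 210 s, if anything falls off the work surface, if the arm or the gripper's body presses on something with over 40 N, if the wrist force passes 120 N, or if a joint passes its speed limit or range.

## Robot

A 6-joint arm with a two-finger parallel gripper is mounted at the origin on the work surface. World frame = base frame: x ahead of the robot, y to its left, z up, the work surface at z = 0. Lengths are in m, angles in rad, forces in N, time in s.
With the tool pointing down it reaches from about 0.275 to 0.875 m from the base axis. Payload 12.5 kg.
Tool frame: the origin (TCP) lies on the front face of the gripper's body, between the roots of the fingers; the fingertips stand 73 mm ahead of it and the grasp point (between the pads) lies 54 mm ahead of it (bot.grasp_offset is the distance from the TCP to the grasp point, in m); z points along the fingers, y is the direction in which the jaws open and shut (so a half turn about z gives the same grasp; the last joint's range is limited). The gripper opens to 85 mm and grips with 20 to 120 N. Pads are 22 mm wide; open, the fingers measure 114 mm over their backs; the gripper's body (76 mm by 85 mm) begins 54 mm behind the grasp point. The pads swing forward as they close: fully open they stand 13 mm farther back than shut.
Start: joints at [-1.312, 0.351, 1.652, -0, 1.139, -0.085], TCP at [0.185, -0.518, 0.304] pointing down, gripper open.
Joint ranges: [-2.75, 2.75], [-0.79, 2.1], [0.01, 2.65], [-1.57, 4.71], [0.07, 3.14], [-2.87, 2.87]. Speed limits (rad/s): [2.22, 2.22, 2.79, 3.14, 3.14, 3.14].

## Interface

Orientations are given as a rotation vector (axis times angle).
In Python, from workcell import bot gives the robot as it stands.
- The arm moves only by the tool drive_tool, never from a script. Its argument "deltas" is a list that holds one entry, the list of rows, each a list of 7 numbers: the shift along the tool's x, y, z in mm, then the turn, a rotation vector about the tool's x, y, z in degrees, then the opening, from 0 (shut) to 1 (fully open). In form: [[[dx, dy, dz, rx, ry, rz, fingers], ...]]. A call has 1 to 10 rows; each row shifts and turns the pose as measured when the row begins, along the tool's axes as they then stand; what a row does not reach is not made up. A row lasts 1/8 s, in which the tool goes at most 62.5 mm and 10.7 degrees, less where a joint would pass 70% of its speed; a pose out of reach is approached as far as the arm can. A call is refused whole if a number of a shift passes 62.5 or a number of a turn 10.7, either way. A call with a gripper value outside its range is refused whole. The fingers move at their own pace and stop on an object; "newtons" is the grip in N (left out, the last holds). Time passes only in rows, so rows that do not move let the fingers close. It gives the time, the measured TCP pose, the force and the opening at its end, in the units of the state.
- bot.sense(): the state, without advancing time (a new reading comes with each control period).
- bot.grab_frame(name): name is "scene" or "top"; returns the picture (420x560x3 uint8, red, green, blue); there is no depth.
- bot.get_calibration(name): a dict with "fx", "fy", "cx", "cy" (pixels), "D" ([k1, k2, p1, p2, k3] as OpenCV has them; the pictures are not rectified), "camera_from_world" (4x4, takes a point from world to camera coordinates). Camera axes: x right, y down, z forward; pixel columns grow to the right and rows downward; lengths in m; the calibration is good to about 2 mm. A picture is of the moment at which its call begins. get_calibration takes no time and is no camera call.
- bot.close_job(): hands the job in, once; it reports no verdict.
The state is a dict: "clock": time; "q": joint angles; "qvel": joint speeds; "joint_torque": joint torques, N m; "position": TCP position; "ee_rot": TCP orientation; "ft_force": force on the tool from outside, world axes, zero at the start; "torque": the same for the moment, N m; "width": finger opening in m.
Only numpy, scipy, OpenCV 4.12 (cv2) and the standard library are available. Lean on these libraries where they do the work, as an engineer would, in place of code of your own. Each camera call takes 0.05 s, during which the arm holds its last target.

## Working session

There is one attempt and no reset: what is moved stays moved. The work goes in short steps, Python scripts to look and compute and a tool call to move; the robot and the scene stay as the last step left them, time stands still between calls to the robot, and variables do not carry over. Pictures are saved under pics/ and viewed, and the job is handed in when it is done.

Besides the shell and the picture viewer there is one more tool, called after "Call:" as a command line: name --argument value ..., lists and objects as JSON in quotes. drive_tool: Moves the arm, as the interface text tells. Its arguments: {"type":"object","properties":{"deltas":{"type":"array","items":{"type":"array","items":{"type":"array","items":{"type":"number"}}}},"newtons":{"type":"number"}},"required":["deltas"]}

```bash
mkdir -p pics; ls; python3 - <<'E'
from workcell import bot
import cv2,numpy as np
np.set_printoptions(precision=4,suppress=True)
print(bot.sense(), bot.grasp_offset)
for n in("scene","top"):
    cv2.imwrite(f"pics/{n}0.png",bot.grab_frame(n)[:,:,::-1]); c=bot.get_calibration(n); print(n,c)
E
```

```text
pics
{'clock': 0.0, 'q': array([-1.3116,  0.3513,  1.6524, -0.    ,  1.1391, -0.0846]), 'qvel': array([-0.0012,  0.001 , -0.0006, -0.0016, -0.0019,  0.0012]), 'joint_torque': array([  0.0016, -50.6102, -29.1406,  -0.    ,   0.0045,   0.    ]), 'position': array([ 0.1854, -0.5176,  0.3033]), 'ee_rot': array([-3.0942, -0.5372,  0.0002]), 'ft_force': array([0.3367, 0.3022, 0.3774]), 'torque': array([-0.0118,  0.0256,  0.0126]), 'width': 0.08529884470105573} 0.0539
scene {'fx': 452.15883773142195, 'fy': 452.15883773142195, 'cx': 284.56603248501943, 'cy': 212.39665550269626, 'D': array([-0.1489,  0.    ,  0.    ,  0.    ,  0.    ]), 'camera_from_world': array([[-0.742 ,  0.6703,  0.006 ,  0.4028],
       [ 0.3532,  0.3985, -0.8464, -0.0756],
       [-0.5698, -0.626 , -0.5324,  1.6013],
       [ 0.    ,  0.    ,  0.    ,  1.    ]])}
top {'fx': 511.9883623816978, 'fy': 511.9883623816978, 'cx': 282.512156883499, 'cy': 203.88838327048703, 'D': array([-0.1648,  0.    ,  0.    ,  0.    ,  0.    ]), 'camera_from_world': array([[-0.0211, -0.9996, -0.0206, -0.0315],
       [-0.9937,  0.0232, -0.1098,  0.4946],
       [ 0.1102,  0.0182, -0.9937,  1.5107],
       [ 0.    ,  0.    ,  0.    ,  1.    ]])}
```

View pics/scene0.png

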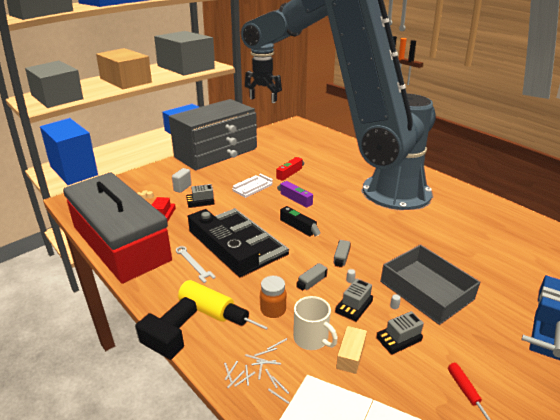

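View pics/top0.png

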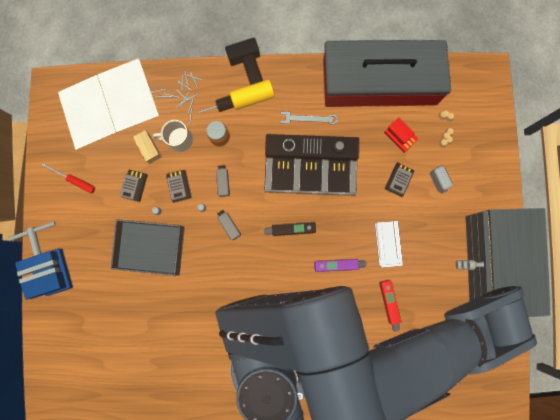

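```bash
python3 - <<'E'
import cv2
im=cv2.imread("pics/top0.png")
def crop(n,x0,y0,x1,y1,s): cv2.imwrite(f"pics/{n}.png",cv2.resize(im[y0:y1,x0:x1],None,fx=s,fy=s,interpolation=cv2.INTER_CUBIC))
crop("c_left",105,110,255,280,5) if 0 else crop("c_left",105,155,255,245,5)
crop("c_mid",255,125,415,245,5)
crop("c_right",360,140,460,215,6)
crop("c_crad",360,205,420,275,8)
E
```

```text
(no output)
```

View pics/c_left.png

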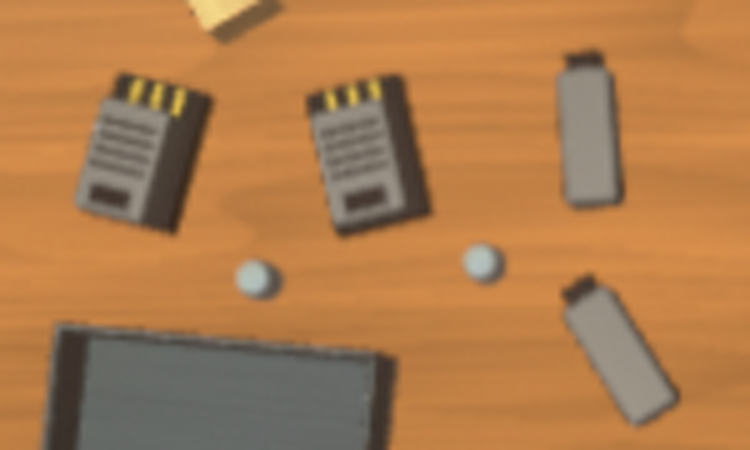

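View pics/c_mid.png

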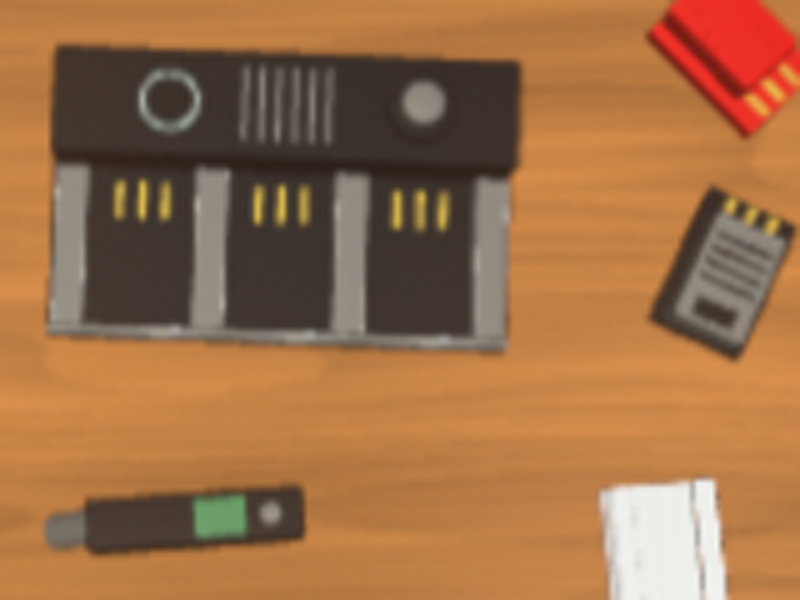

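View pics/c_right.png

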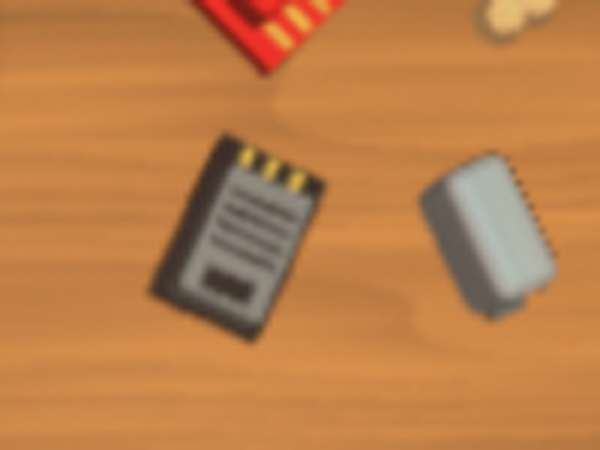

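View pics/c_crad.png

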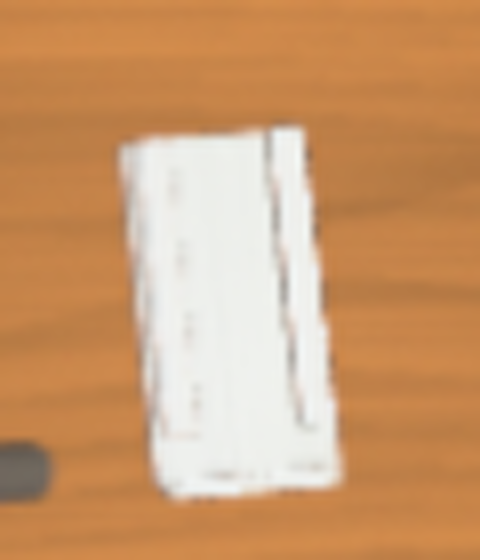

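```bash
cat > h.py <<'E'
from workcell import bot
import cv2,numpy as np
from scipy.optimize import least_squares
np.set_printoptions(precision=4,suppress=True)
def cal(n):
    c=bot.get_calibration(n); K=np.array([[c['fx'],0,c['cx']],[0,c['fy'],c['cy']],[0,0,1.]]); return K,np.array(c['D'],float),np.array(c['camera_from_world'])
def proj(n,P):
    K,D,T=cal(n); P=np.atleast_2d(np.array(P,float))
    return cv2.projectPoints(P,cv2.Rodrigues(T[:3,:3])[0],T[:3,3],K,D)[0][:,0]
def unproj(n,px,z):
    K,D,T=cal(n); px=np.atleast_2d(np.array(px,float)); z=np.broadcast_to(z,len(px))
    r=cv2.undistortPoints(px[:,None],K,D)[:,0]; d=np.c_[r,np.ones(len(r))]@T[:3,:3]; o=-T[:3,:3].T@T[:3,3]
    return o+d*((z-o[2])/d[:,2])[:,None]
def w(x,y,yaw,L):
    L=np.atleast_2d(np.array(L,float)); c,s=np.cos(yaw),np.sin(yaw)
    return np.c_[x+c*L[:,0]-s*L[:,1], y+s*L[:,0]+c*L[:,1], L[:,2]]
def fit(obs,L,x0):
    """obs: list of (cam,px,idx/local point)"""
    def f(p): return np.concatenate([(proj(n,w(*p,l))[0]-np.array(px)) for n,px,l in obs])
    r=least_squares(f,x0); return r.x, np.sqrt(np.mean(r.fun**2))
def box(x0,x1,y0,y1,z0,z1):
    c=np.array([[a,b,d] for d in(z0,z1) for a,b in((x0,y0),(x1,y0),(x1,y1),(x0,y1))]);e=[(i,(i+1)%4) for i in range(4)]+[(i+4,(i+1)%4+4) for i in range(4)]+[(i,i+4) for i in range(4)];return c,e
MODELS={'pack':[box(-.045,.045,-.03,.03,0,.02),box(-.045,.025,-.023,.023,.02,.054)],
 'stick':[box(-.0475,.0475,-.017,.017,0,.032)],
 'therm':[box(-.065,.065,-.016,.016,0,.044)],
 'cradle':[box(-.065,.065,-.035,.035,0,.012),box(-.053,.059,-.019,.019,.012,.024)],
 'crate':[box(-.075,.075,-.1,.1,0,.06),box(-.07,.07,-.095,.095,.005,.06)],
 'charger':[box(.049,.115,-.14,.14,0,.06)]+[box(-.049,.049,y-.0325,y+.0325,.012,.022) for y in(-.085,0,.085)]}
def overlay(im,n,name,pose,z=0,off=(0,0),s=1,col=(0,255,0)):
    for c,e in MODELS[name]:
        p=proj(n,w(*pose,c)+[0,0,z])
        for i,j in e:
            a=[int(v) for v in ((p[i]-off+.5)*s)];b=[int(v) for v in ((p[j]-off+.5)*s)]
            cv2.line(im,a,b,col,1,cv2.LINE_AA)
def shot(n,tag,rect=None,s=4,ov=(),src=None):
    im=cv2.imread(src) if src else bot.grab_frame(n)[:,:,::-1].copy()
    if src is None: cv2.imwrite(f"pics/{tag}_raw.png",im)
    x0,y0,x1,y1=rect or (0,0,560,420)
    c=cv2.resize(im[y0:y1,x0:x1],None,fx=s,fy=s,interpolation=cv2.INTER_CUBIC)
    for o in ov: overlay(c,n,o[0],o[1],o[2] if len(o)>2 else 0,(x0,y0),s)
    cv2.imwrite(f"pics/{tag}.png",c)
E
python3 - <<'E'
from h import *
shot('scene','s_a',(160,150,330,280),4.5,src='pics/scene0.png')
shot('scene','s_b',(280,210,500,370),3.5,src='pics/scene0.png')
# rough: top-camera unproj
print(unproj('top',[(133,185),(178,186),(400,179),(223,181),(229,225),(290,229),(389,244),(148,247),(289,145),(339,146)],[.05,.05,.05,.032,.032,.044,.012,.06,.062,.07]))
E
```

```text
[[ 0.5594  0.4094  0.05  ]
 [ 0.5526  0.2699  0.05  ]
 [ 0.5578 -0.3954  0.05  ]
 [ 0.567   0.1359  0.032 ]
 [ 0.4334  0.1189  0.032 ]
 [ 0.4167 -0.0633  0.044 ]
 [ 0.3661 -0.361   0.012 ]
 [ 0.3709  0.3585  0.06  ]
 [ 0.6658 -0.0661  0.062 ]
 [ 0.6575 -0.2141  0.07  ]]
```

View pics/s_a.png

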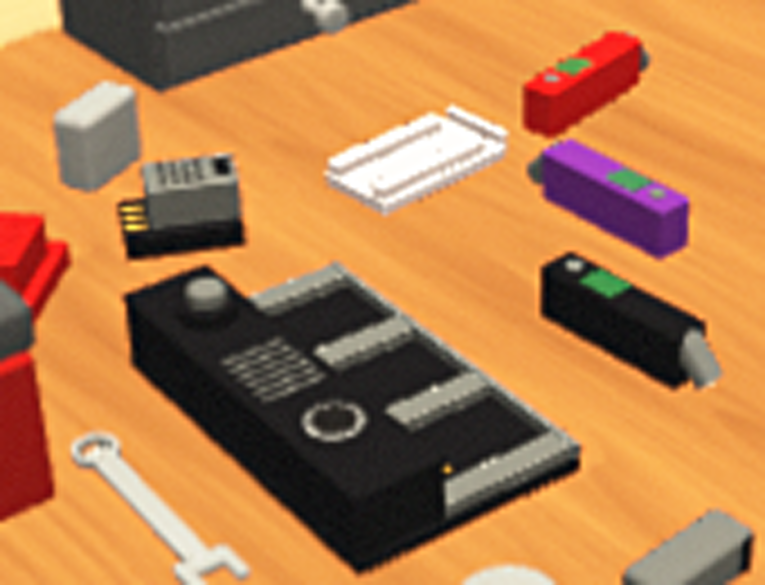

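View pics/s_b.png

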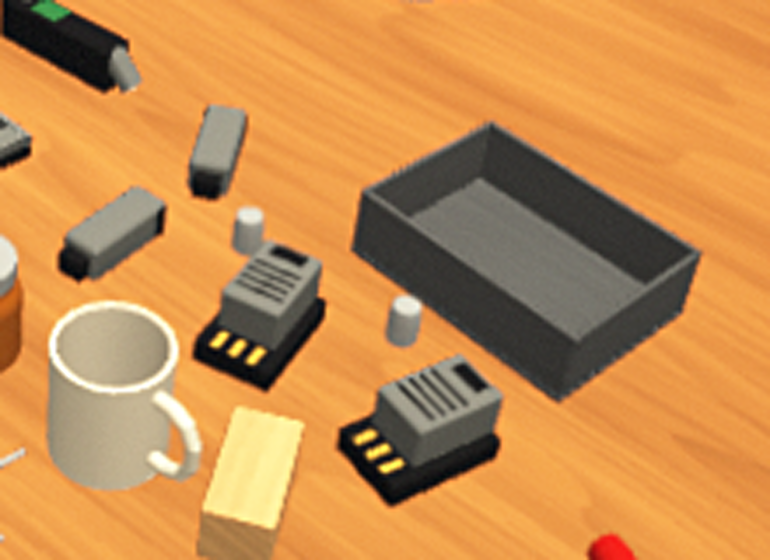

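```bash
cat > seg.py <<'E'
from h import *
from scipy.optimize import minimize
SIL={k:v for k,v in MODELS.items()}
SIL['charger']=[box(.049,.115,-.14,.14,0,.06),box(-.055,.06,-.14,.14,0,.022)]
SIL['cradle']=[box(-.065,.065,-.035,.035,0,.012),box(-.053,.059,-.035,.035,0,.024)]
SIL['therm']=[box(-.065,.065,-.016,.016,0,.044)]
SIL['cratef']=[box(-.075,.075,-.1,.1,0,.06)]
def fg(im):
    hsv=cv2.cvtColor(im,cv2.COLOR_BGR2HSV); h,s,v=cv2.split(hsv)
    wood=(h>5)&(h<22)&(s>110)&(v>110)
    return (~wood).astype(np.uint8)
S=8
def sil(n,name,pose,rect,z=0):
    x0,y0,x1,y1=rect; m=np.zeros(((y1-y0)*4,(x1-x0)*4),np.uint8)
    for c,e in SIL[name]:
        p=cv2.convexHull(proj(n,w(*pose,c)+[0,0,z]).astype(np.float32))[:,0]
        q=((p-[x0,y0]+.5)*4-.5)
        cv2.fillConvexPoly(m,np.round(q*16).astype(np.int32),1,shift=4)
    return m
def fitsil(ims,name,pose,cams=('top','scene'),pad=6,z=0,ignore=None):
    """ims: dict cam->image"""
    data=[]
    for n in cams:
        P=np.vstack([proj(n,w(*pose,c)+[0,0,z]) for c,e in SIL[name]])
        r=[int(P[:,0].min()-pad),int(P[:,1].min()-pad),int(P[:,0].max()+pad),int(P[:,1].max()+pad)]
        g=cv2.resize(ims[n][r[1]:r[3],r[0]:r[2]],None,fx=4,fy=4,interpolation=cv2.INTER_CUBIC)
        m=fg(g)
        lab,L,st,_=cv2.connectedComponentsWithStats(m)
        # keep components overlapping initial silhouette
        s0=sil(n,name,pose,r,z); keep=[i for i in range(1,lab) if (s0[L==i].sum()>0.2*(L==i).sum())]
        m=np.isin(L,keep).astype(np.uint8)
        if name=='crate' or name=='cratef': pass
        data.append((n,r,m))
    def f(p):
        pp=(p[0]/100,p[1]/100,p[2]/10); t=0
        for n,r,m in data:
            s=sil(n,name,pp,r,z); t+=(s!=m).sum()/max(m.sum(),1)
        return t
    x0=np.array([pose[0]*100,pose[1]*100,pose[2]*10])
    best=None
    for st in(1.,.3):
        r=minimize(f,x0 if best is None else best.x,method='Nelder-Mead',options=dict(initial_simplex=np.array([x0 if best is None else best.x]*4)+np.vstack([np.zeros(3),np.eye(3)*st*[1,1,1]]),xatol=1e-3,fatol=1e-5)); best=r
    p=best.x; return np.array([p[0]/100,p[1]/100,p[2]/10]),best.fun
E
python3 - <<'E'
from seg import *
import json
ims={n:cv2.imread(f'pics/{n}0.png') for n in('top','scene')}
g={'packA':('pack',[.556,.406,-.22]),'packB':('pack',[.55,.268,.2]),'packC':('pack',[.556,-.393,-.46]),
'stickA':('stick',[.57,.135,.05]),'stickB':('stick',[.435,.118,.55]),'therm':('therm',[.416,-.07,1.59]),
'cradle':('cradle',[.366,-.361,.1]),'crate':('cratef',[.37,.358,0.0]),'charger':('charger',[.585,-.13,-.03])}
out={}
for k,(m,p) in g.items():
    row=[]
    for cams in(('top',),('scene',),('top','scene')):
        x,f=fitsil(ims,m,p,cams); row.append((x,round(f,3)))
    print(k,*row); out[k]=list(row[2][0])
json.dump(out,open('pose0.json','w'))
mm={'pack':'pack'}
ov=[(g[k][0].replace('cratef','crate'),out[k]) for k in g]
shot('top','ov_l',(100,150,260,280),5,ov,'pics/top0.png')
shot('top','ov_r',(255,125,430,275),4.5,ov,'pics/top0.png')
shot('scene','ov_s',(160,140,500,370),2.3,ov,'pics/scene0.png')
E
```

```text
packA (array([ 0.5646,  0.4186, -0.3203]), np.float64(0.13)) (array([ 0.5673,  0.4179, -0.1889]), np.float64(0.129)) (array([ 0.5657,  0.4192, -0.2356]), np.float64(0.27))
packB (array([0.5595, 0.2779, 0.2583]), np.float64(0.138)) (array([0.5606, 0.2753, 0.3014]), np.float64(0.199)) (array([0.5604, 0.2774, 0.251 ]), np.float64(0.369))Traceback (most recent call last):
  File "<stdin>", line 11, in <module>
  File "seg.py", line 42, in fitsil
    r=minimize(f,x0 if best is None else best.x,method='Nelder-Mead',options=dict(initial_simplex=np.array([x0 if best is None else best.x]*4)+np.vstack([np.zeros(3),np.eye(3)*st*[1,1,1]]),xatol=1e-3,fatol=1e-5)); best=r
    res = _minimize_neldermead(fun, x0, args, callback, bounds=bounds,
                               **options)
    fxr = func(xr)
    fx = function(np.copy(x), *(wrapper_args + args))
  File "seg.py", line 37, in f
    s=sil(n,name,pp,r,z); t+=(s!=m).sum()/max(m.sum(),1)
  File "seg.py", line 16, in sil
    p=cv2.convexHull(proj(n,w(*pose,c)+[0,0,z]).astype(np.float32))[:,0]
                     ~~~~^^^^^^^^^^^^^^^^^^^^^^
  File "h.py", line 8, in proj
    K,D,T=cal(n); P=np.atleast_2d(np.array(P,float))
          ~~~^^^
  File "h.py", line 6, in cal
    c=bot.get_calibration(n); K=np.array([[c['fx'],0,c['cx']],[0,c['fy'],c['cy']],[0,0,1.]]); return K,np.array(c['D'],float),np.array(c['camera_from_world'])
ValueError: time passes only in moves, steps and waits
```

```bash
sed -i 's/^def cal(n):/import functools\n@functools.lru_cache(None)\ndef cal(n):/' h.py
python3 - <<'E'
s=open('seg.py').read()
s=s.replace("        if name=='crate' or name=='cratef': pass\n","        cs,_=cv2.findContours(m,cv2.RETR_EXTERNAL,cv2.CHAIN_APPROX_NONE); cv2.drawContours(m,cs,-1,1,-1)\n        m=cv2.morphologyEx(m,cv2.MORPH_OPEN,np.ones((5,5),np.uint8))\n")
s=s.replace("wood=(h>5)&(h<22)&(s>110)&(v>110)","wood=(h>5)&(h<22)&(s>110)&(v>95)")
open('seg.py','w').write(s)
E
cat > fit0.py <<'E'
from seg import *
import json
ims={n:cv2.imread(f'pics/{n}0.png') for n in('top','scene')}
g={'packA':('pack',[.565,.418,-.25]),'packB':('pack',[.56,.277,.25]),'packC':('pack',[.556,-.393,-.46]),
'stickA':('stick',[.57,.135,.05]),'stickB':('stick',[.435,.118,.55]),'therm':('therm',[.416,-.07,1.59]),
'cradle':('cradle',[.366,-.361,.1]),'crate':('cratef',[.37,.358,0.0]),'charger':('charger',[.585,-.13,-.03])}
out={}
for k,(m,p) in g.items():
    row=[]
    for cams in(('top',),('scene',),('top','scene')):
        x,f=fitsil(ims,m,p,cams); row.append((x,round(f,3)))
    print(k,*row); out[k]=list(row[2][0])
json.dump(out,open('pose0.json','w'))
ov=[(g[k][0].replace('cratef','crate'),out[k]) for k in g]
shot('top','ov_l',(100,150,260,280),5,ov,'pics/top0.png')
shot('top','ov_r',(255,125,430,275),4.5,ov,'pics/top0.png')
shot('scene','ov_s',(160,140,500,370),2.3,ov,'pics/scene0.png')
E
python3 fit0.py
```

```text
packA (array([ 0.5639,  0.4197, -0.2688]), np.float64(0.184)) (array([ 0.5662,  0.4175, -0.1851]), np.float64(0.103)) (array([ 0.5657,  0.4187, -0.252 ]), np.float64(0.295))
packB (array([0.5587, 0.2782, 0.2457]), np.float64(0.176)) (array([0.5608, 0.2755, 0.3029]), np.float64(0.165)) (array([0.5596, 0.2772, 0.2592]), np.float64(0.375))
packC (array([ 0.5644, -0.4017, -0.4841]), np.float64(0.199)) (array([ 0.5641, -0.4058, -0.5251]), np.float64(0.201)) (array([ 0.5652, -0.4023, -0.5018]), np.float64(0.412))
stickA (array([0.5698, 0.1394, 0.0821]), np.float64(0.25)) (array([0.5683, 0.137 , 0.2034]), np.float64(0.274)) (array([0.5695, 0.1402, 0.1317]), np.float64(0.558))
stickB (array([0.4349, 0.1236, 0.5583]), np.float64(0.204)) (array([0.4329, 0.1188, 0.6142]), np.float64(0.246)) (array([0.4344, 0.1219, 0.583 ]), np.float64(0.508))
therm (array([ 0.4169, -0.071 ,  1.6301]), np.float64(0.25)) (array([ 0.4217, -0.0708,  1.6078]), np.float64(0.173)) (array([ 0.4198, -0.0715,  1.6173]), np.float64(0.43))
cradle (array([ 0.3688, -0.3591,  0.0749]), np.float64(0.074)) (array([ 0.3699, -0.364 ,  0.0839]), np.float64(0.107)) (array([ 0.3696, -0.3595,  0.0709]), np.float64(0.205))
crate (array([ 0.3716,  0.3692, -0.1097]), np.float64(0.026)) (array([ 0.374 ,  0.3674, -0.0875]), np.float64(0.062)) (array([ 0.3717,  0.3687, -0.106 ]), np.float64(0.092))
charger (array([ 0.5812, -0.1288, -0.0473]), np.float64(0.038)) (array([ 0.5833, -0.1332, -0.0697]), np.float64(0.046)) (array([ 0.582 , -0.1302, -0.061 ]), np.float64(0.088))
```

View pics/ov_l.png

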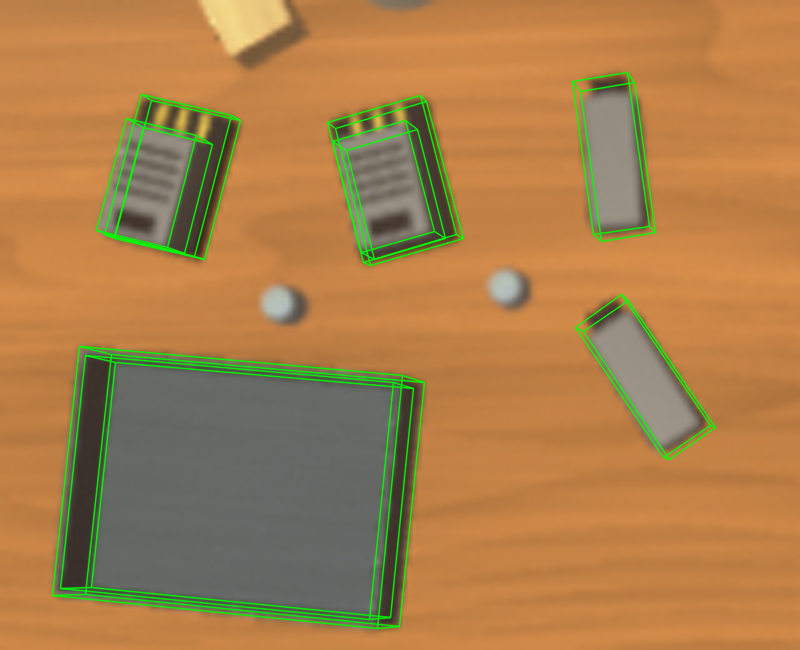

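View pics/ov_r.png

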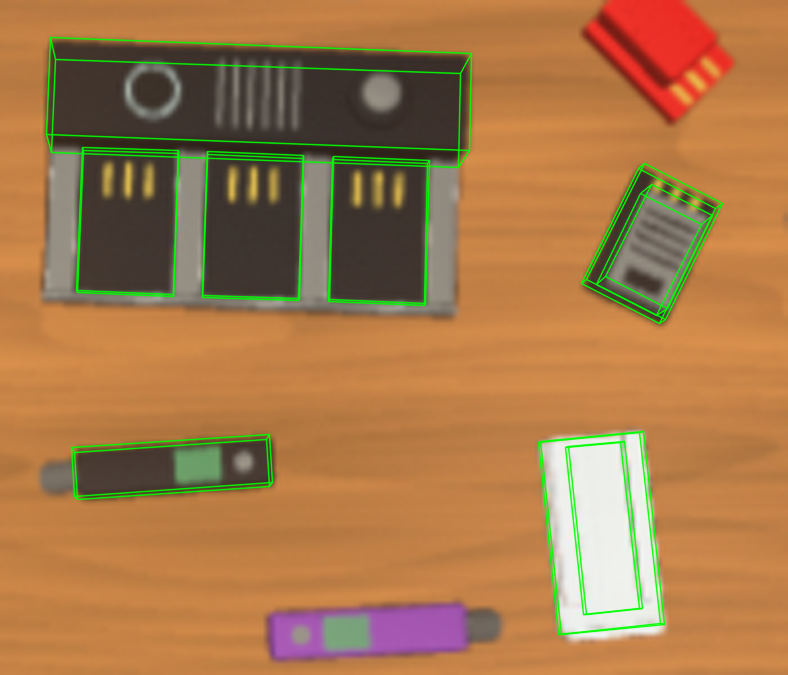

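View pics/ov_s.png

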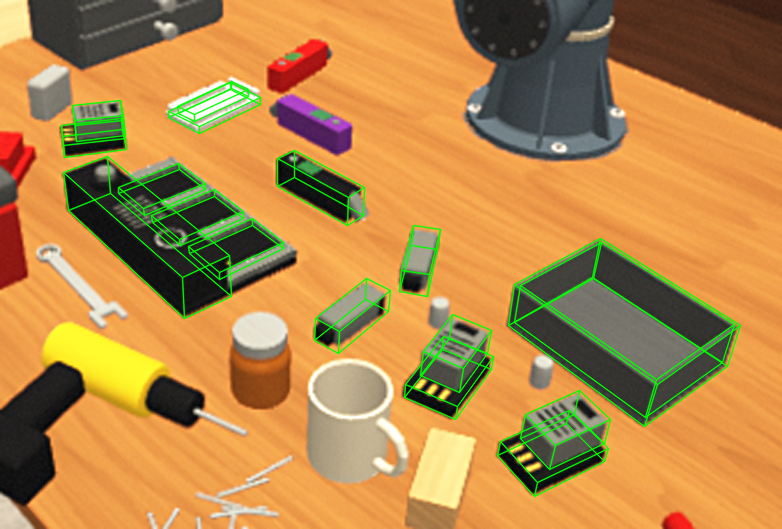

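```bash
python3 - <<'E'
from h import *
for n,r,s in(('top',(260,128,364,200),7.5),('scene',(183,205,293,282),7)):
    im=cv2.imread(f'pics/{n}0.png'); x0,y0,x1,y1=r
    c=cv2.resize(im[y0:y1,x0:x1],None,fx=s,fy=s,interpolation=cv2.INTER_CUBIC)
    c=np.clip((c/255.)**.5*255,0,255).astype(np.uint8)
    cv2.imwrite(f'pics/chg_{n}.png',c)
E
```

```text
(no output)
```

View pics/chg_top.png

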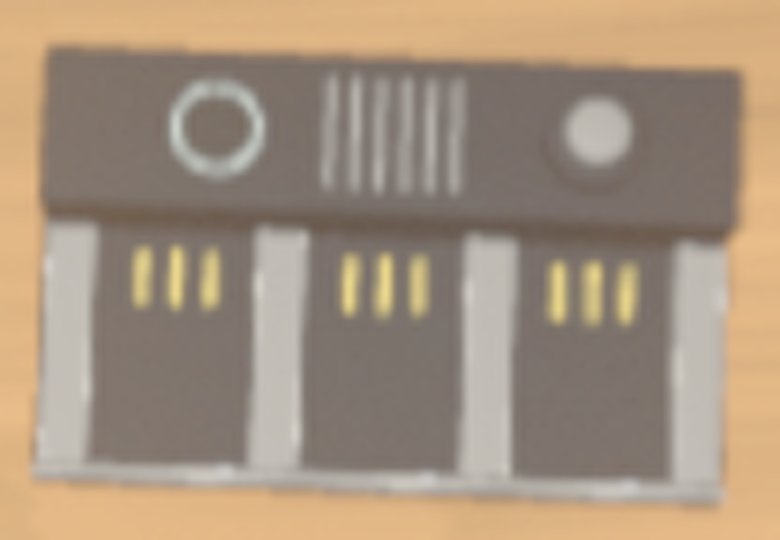

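View pics/chg_scene.png

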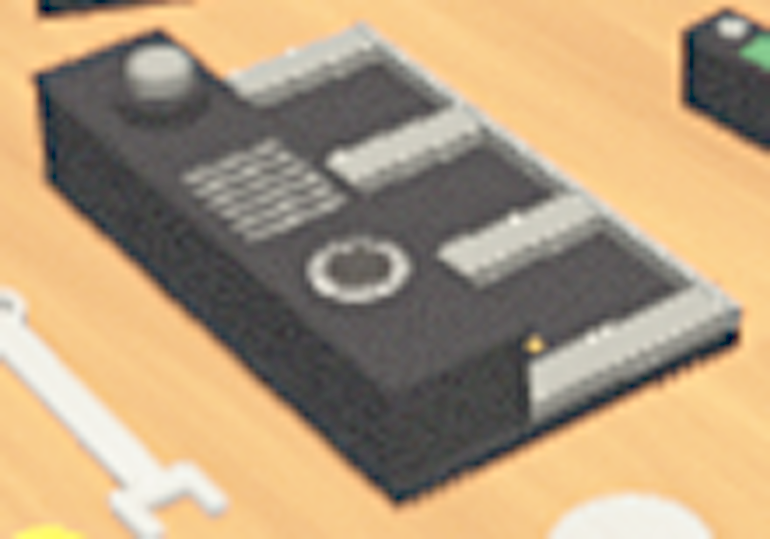

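```bash
cat > chg.py <<'E'
from h import *
T=[((48,47),(.115,.14,.06)),((742,70),(.115,-.14,.06)),((42,212),(.049,.14,.06)),((738,232),(.049,-.14,.06)),
((247,468),(-.049,.0525,.022)),((300,470),(-.049,.0325,.022)),((459,478),(-.049,-.0325,.022)),((512,478),(-.049,-.0525,.022)),((80,462),(-.049,.1175,.022)),((672,482),(-.049,-.1175,.022)),
((33,478),(-.055,.14,.022)),((722,500),(-.055,-.14,.022))]
S=[((38,78),(.115,-.14,.06)),((398,392),(.115,.14,.06)),((160,32),(.049,-.14,.06)),((533,335),(.049,.14,.06)),((400,503),(.115,.14,0)),((362,28),(-.055,-.14,.022)),((740,312),(-.055,.14,.022))]
o1=[('top',((u+.5)/7.5-.5+260,(v+.5)/7.5-.5+128),l) for (u,v),l in T]
o2=[('scene',((u+.5)/7-.5+183,(v+.5)/7-.5+205),l) for (u,v),l in S]
for o in(o1,o2,o1+o2):
    p,e=fit(o,None,[.582,-.13,-.06]); print(p,e)
    r=np.array([proj(n,w(*p,l))[0]-px for n,px,l in o]); 
print(r)
def c(u,v,s,x,y): return ((u+.5)/s-.5+x,(v+.5)/s-.5+y)
d1=unproj('top',[c(217,128,7.5,260,128)],.062)[0]; d2=unproj('scene',[c(358,269,7,183,205)],.062)[0]
b1=unproj('top',[c(599,130,7.5,260,128)],.07)[0]; b2=unproj('scene',[c(160,68,7,183,205)],.07)[0]
print(d1,d2,b1,b2)
C,s=np.cos(p[2]),np.sin(p[2]);R=np.array([[C,s],[-s,C]])
for q in(d1,d2,b1,b2): print(R@(q[:2]-p[:2]))
E
python3 chg.py
```

```text
[ 0.5807 -0.1292 -0.0578] 0.438519112004037
[ 0.5847 -0.1281 -0.0583] 0.9931235349098355
[ 0.5819 -0.1293 -0.0595] 0.8025306975021769
[[-0.5228 -0.8705]
 [ 0.4004 -0.6646]
 [-0.6829 -1.3026]
 [ 0.5688 -0.6492]
 [ 0.1928 -0.0764]
 [-0.2571 -0.1082]
 [ 0.0521 -0.4058]
 [-0.3991 -0.1675]
 [ 0.9786 -0.0335]
 [-0.2599  0.078 ]
 [-0.2619 -0.463 ]
 [ 0.4486 -0.0834]
 [-0.7601 -1.0487]
 [-0.3422 -0.1841]
 [ 0.7849 -1.583 ]
 [ 1.0025 -1.5277]
 [ 0.5135  1.7023]
 [ 0.7948 -1.4027]
 [ 1.5481 -1.2193]]
[ 0.667  -0.0647  0.062 ] [ 0.6712 -0.0647  0.062 ] [ 0.6608 -0.2155  0.07  ] [ 0.6541 -0.2273  0.07  ]
[0.0811 0.0696]
[0.0853 0.0698]
[ 0.0839 -0.0814]
[ 0.0778 -0.0935]
```

```bash
cat > plan.py <<'E'
from h import *
from scipy.spatial.transform import Rotation as Ro
import sys
def tool(s=None):
    s=s or bot.sense(); return np.array(s['position']),Ro.from_rotvec(s['ee_rot'])
def yaw_of(R): # direction of tool x in world
    x=R.as_matrix()[:,0]; return np.arctan2(x[1],x[0])
def down(yaw): # tool z down, tool x at yaw
    c,s=np.cos(yaw),np.sin(yaw); return Ro.from_matrix(np.array([[c,s,0],[s,-c,0],[0,0,-1]]))
def rows(p,R,pt,Rt,step=50,ang=9,minn=1):
    d=np.linalg.norm(pt-p); rv=(R.inv()*Rt).as_rotvec(); a=np.degrees(np.linalg.norm(rv))
    n=max(int(np.ceil(d/step*1000)),int(np.ceil(a/ang)),minn); out=[]
    for i in range(n):
        Ri=R*Ro.from_rotvec(rv*i/n); l=Ri.inv().apply((pt-p)/n)*1000
        out.append([round(float(v),1) for v in l]+[round(float(v),2) for v in np.degrees(rv/n)])
    return out
def go(x,y,z,yaw,fing,**k):
    "from the present pose: print rows"
    p,R=tool(); Rt=down(yaw); pt=np.array([x,y,z])
    for r in rows(p,R,pt,Rt,**k): print(str(r+[fing]).replace(' ',''),end=',')
    print()
def path(wps,fing,**k):
    p,R=tool()
    for (x,y,z,yaw) in wps:
        Rt=down(yaw); pt=np.array([x,y,z])
        rs=rows(p,R,pt,Rt,**k); print(len(rs),','.join(str(r+[fing]).replace(' ','') for r in rs)); p,R=pt,Rt
def st():
    s=bot.sense(); p,R=tool(s); print('t',s['clock'],'p',p,'yaw',yaw_of(R),'zax',R.as_matrix()[:,2],'q',s['q'],'F',s['ft_force'],'w',s['width'])
E
python3 - <<'E'
from plan import *
st(); 
import cv2
for n,r,s in(('top',(360,205,420,275),8),('top',(255,205,325,255),9),('scene',(222,165,332,240),7)):
    im=cv2.imread(f'pics/{n}0.png'); x0,y0,x1,y1=r
    c=cv2.resize(im[y0:y1,x0:x1],None,fx=s,fy=s,interpolation=cv2.INTER_CUBIC)
    if x0==360: c=np.clip((np.clip(c-120.,0,255)/135)**2*255,0,255).astype(np.uint8)
    else: c=np.clip((c/255.)**.5*255,0,255).astype(np.uint8)
    cv2.imwrite(f'pics/z_{n}{x0}.png',c)
E
```

```text
t 0.1 p [ 0.1854 -0.5176  0.3034] yaw 0.3438053517635271 zax [-0.0002  0.001  -1.    ] q [-1.3116  0.3512  1.6523  0.      1.1391 -0.0846] F [-0.8515  0.9264  0.1528] w 0.0850333424273701
```

View pics/z_top360.png

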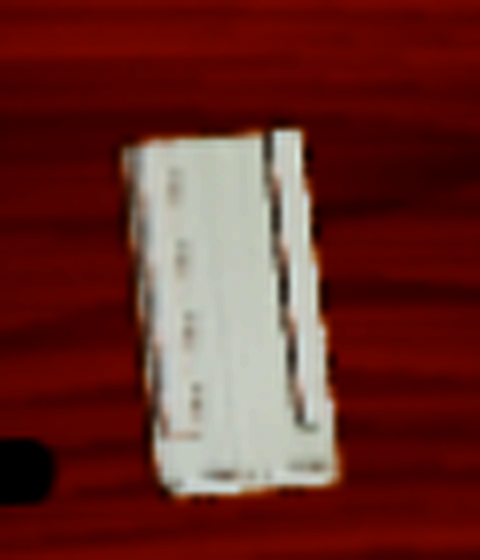

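View pics/z_top255.png

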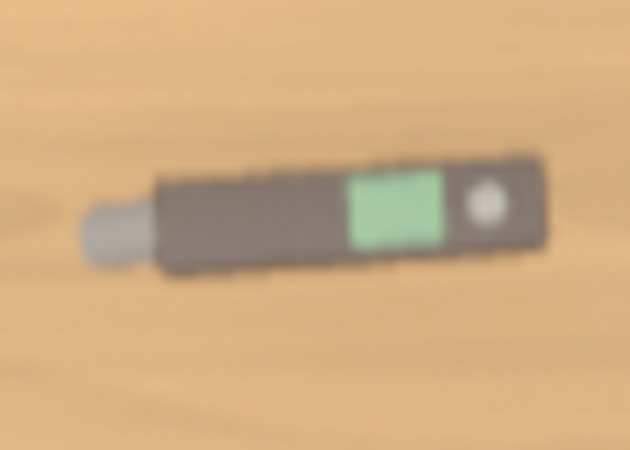

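View pics/z_scene222.png

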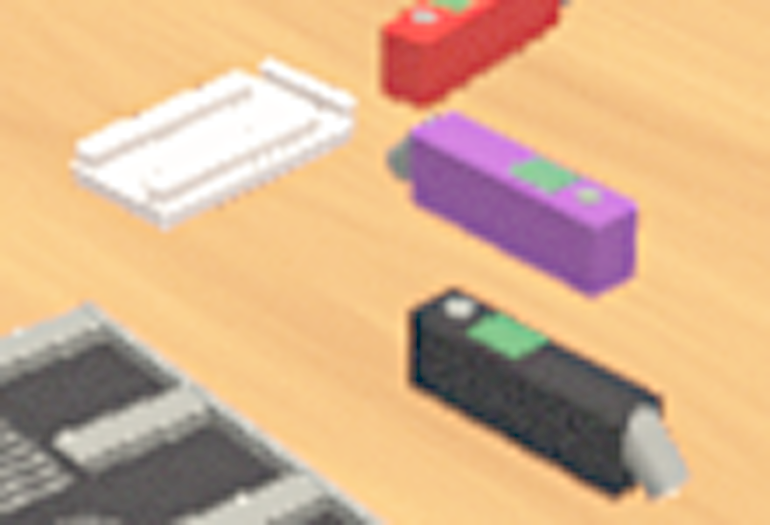

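```bash
cat > fit1.py <<'E'
from h import *
def c(u,v,s,x,y): return ((u+.5)/s-.5+x,(v+.5)/s-.5+y)
for n in('top','scene'):
    K,D,T=cal(n); print(n,-T[:3,:3].T@T[:3,3])
T=[((301,428),(-.053,-.019,.024)),((272,131),(.059,-.019,.024)),((198,437),(-.053,.019,.024))]
o=[('top',c(*px,8,360,205),l) for px,l in T]; print('cradle',fit(o,None,[.369,-.36,.07]))
p=fit(o,None,[.369,-.36,.07])[0]
print(unproj('top',[c(122,145,8,360,205),c(303,128,8,360,205),c(342,483,8,360,205),c(170,498,8,360,205)],[.012,.024,.012,.012])[:,:2])
print(w(*p,[(.065,.035,.012),(.059,-.035,.024),(-.065,-.035,.012),(-.065,.035,.012)])[:,:2])
T=[((545,155),(-.065,-.016,.044)),((548,246),(-.065,.016,.044)),((155,180),(.065,-.016,.044)),((161,274),(.065,.016,.044))]
o=[('top',c(*px,9,255,205),l) for px,l in T]; print('th',fit(o,None,[.416,-.07,1.62]))
S=[((458,288),(-.065,-.016,.044)),((410,313),(-.065,.016,.044)),((662,400),(.065,-.016,.044)),((615,432),(.065,.016,.044)),((410,385),(-.065,.016,0)),((618,497),(.065,.016,0))]
o=[('scene',c(*px,7,222,165),l) for px,l in S]; print('th scene',fit(o,None,[.416,-.07,1.62]))
S=[((345,112),(-.069,-.02,.022))]
E
python3 fit1.py
```

```text
top [ 0.3243 -0.0704  1.5549]
scene [1.238  0.7625 0.7862]
cradle (array([ 0.3749, -0.3596,  0.0537]), np.float64(0.10495851457317708))
[[ 0.4317 -0.3203]
 [ 0.4355 -0.3872]
 [ 0.302  -0.3992]
 [ 0.2983 -0.3336]]
[[ 0.4379 -0.3211]
 [ 0.4357 -0.3914]
 [ 0.3118 -0.398 ]
 [ 0.3081 -0.3281]]
th (array([ 0.4186, -0.0742,  1.6152]), np.float64(0.3384870083269277))
th scene (array([ 0.4322, -0.0723,  1.6546]), np.float64(5.201282095313873))
```

```bash
cat > fit2.py <<'E'
from seg import *
SIL['cradle']=[box(-.071,.059,-.035,.035,0,.012),box(-.053,.059,-.035,.035,0,.024),box(-.074,-.069,-.035,.035,0,.022)]
MODELS['cradle']=[box(-.071,.059,-.035,.035,0,.012),box(-.053,.059,-.019,.019,.012,.024),box(-.074,-.069,-.035,.035,0,.022)]
ims={n:cv2.imread(f'pics/{n}0.png') for n in('top','scene')}
for cams in(('top',),('scene',),('top','scene')):
    x,f=fitsil(ims,'cradle',[.374,-.36,.08],cams); print(x,f)
    if cams[0]=='top' and len(cams)==1: xt=x
shot('top','cr_t',(360,205,420,275),8,[('cradle',xt)],'pics/top0.png')
shot('scene','cr_s',(225,160,285,205),12,[('cradle',x)],'pics/scene0.png')
def c(u,v,s,x,y): return ((u+.5)/s-.5+x,(v+.5)/s-.5+y)
S=[((458,288),(-.065,.016,.044)),((410,313),(-.065,-.016,.044)),((662,400),(.065,.016,.044)),((615,432),(.065,-.016,.044)),((410,385),(-.065,-.016,0)),((618,497),(.065,-.016,0))]
o=[('scene',c(*px,7,222,165),l) for px,l in S]; print('th scene',fit(o,None,[.416,-.07,1.62]))
E
python3 fit2.py
```

```text
[ 0.3755 -0.3582  0.0837] 0.0471949628453117
[ 0.376  -0.3627  0.0739] 0.05670446964643095
[ 0.3756 -0.3592  0.0725] 0.12512425165979707
th scene (array([ 0.422 , -0.0727,  1.5931]), np.float64(0.8499765555761224))
```

View pics/cr_t.png

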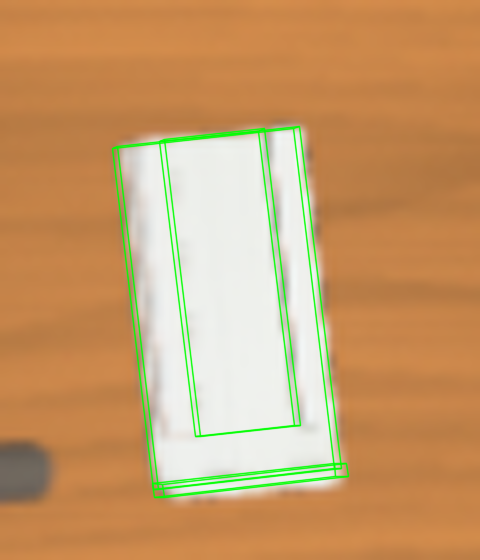

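View pics/cr_s.png

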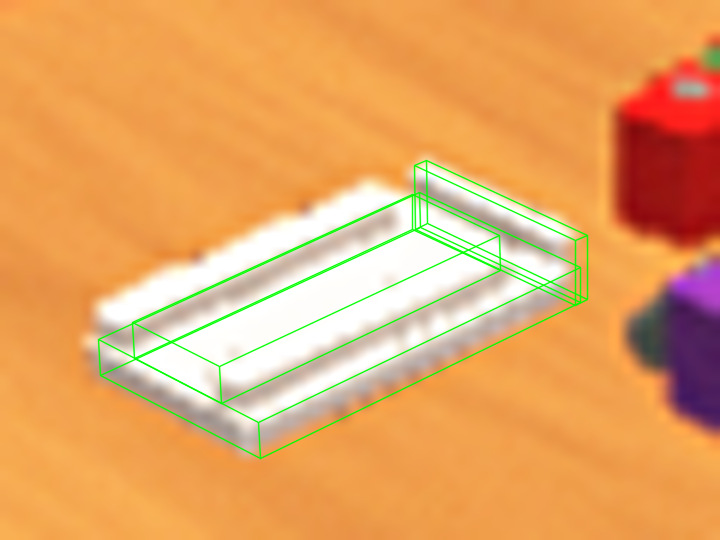

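```bash
python3 - <<'E'
from plan import *
path([(.42,-.073,.22,1.615)],1)
E
```

```text
11 [33.7,-30.9,7.6,-0.0,-0.0,-6.62,1],[37.0,-26.8,7.6,-0.0,-0.0,-6.62,1],[39.9,-22.3,7.6,-0.0,-0.0,-6.62,1],[42.2,-17.6,7.6,-0.0,-0.0,-6.62,1],[43.9,-12.6,7.6,-0.0,-0.0,-6.62,1],[45.1,-7.4,7.6,-0.0,-0.0,-6.62,1],[45.6,-2.2,7.6,-0.0,-0.0,-6.62,1],[45.6,3.1,7.6,-0.0,-0.0,-6.62,1],[44.9,8.3,7.6,-0.0,-0.0,-6.62,1],[43.7,13.5,7.6,-0.0,-0.0,-6.62,1],[41.8,18.4,7.6,-0.0,-0.0,-6.62,1]
```

Call:
drive_tool --deltas '[[[34,-31,7.6,0,0,-6.6,1],[37,-27,7.6,0,0,-6.6,1],[40,-22,7.6,0,0,-6.6,1],[42,-17.6,7.6,0,0,-6.6,1],[44,-12.6,7.6,0,0,-6.6,1],[45,-7.4,7.6,0,0,-6.6,1],[45.6,-2.2,7.6,0,0,-6.6,1],[45.6,3,7.6,0,0,-6.6,1],[45,8.3,7.6,0,0,-6.6,1],[43.7,13.5,7.6,0,0,-6.6,1]]]' --newtons 40

```text
clock: 1.35
position: [0.3974, -0.0993, 0.2244]
ee_rot: [-2.268, -2.172, -0.001]
ft_force: [1.0, -0.1, 0.3]
width: 0.0851
```

```bash
python3 - <<'E'
from plan import *
st(); path([(.42,-.073,.2,1.615)],1)
E
```

```text
t 1.35 p [ 0.3974 -0.0993  0.2244] yaw 1.5275721776711066 zax [-0.0004  0.0016 -1.    ] q [-0.3591  0.2144  2.0727  0.0018  0.8555 -0.3171] F [ 0.9627 -0.1465  0.3   ] w 0.08513750165467925
1 [27.2,21.4,24.4,-0.02,-0.09,-5.01,1]
```

Call:
drive_tool --deltas '[[[27,21.4,40,0,0,-5,1],[0,0,40,0,0,0,1],[0,0,0,0,0,0,1]]]'

```text
clock: 1.72
position: [0.4216, -0.0695, 0.1425]
ee_rot: [-2.161, -2.279, -0.002]
ft_force: [0.0, 0.1, 0.6]
width: 0.0854
```

```bash
python3 - <<'E'
from plan import *
st()
p,R=tool()
shot('scene','g1s',(220,150,340,240),6.5); shot('top','g1t',(230,190,340,270),7)
for n in('top','scene'): print(n,proj(n,[p,p+[0,0,-.06]]))
E
```

```text
t 1.725 p [ 0.4216 -0.0695  0.1425] yaw 1.624210309610227 zax [ 0.0003  0.0015 -1.    ] q [-0.2731  0.4023  2.0856  0.0025  0.6538 -0.3285] F [0.0366 0.0675 0.6403] w 0.08541936566188496
top [[291.9835 225.0315]
 [292.0295 226.4628]]
scene [[299.6224 186.9008]
 [299.156  204.3618]]
```

View pics/g1s.png

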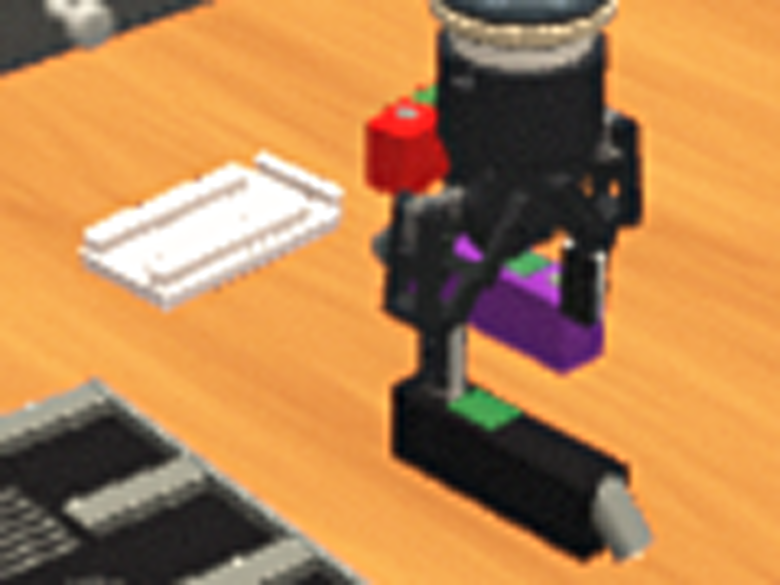

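View pics/g1t.png

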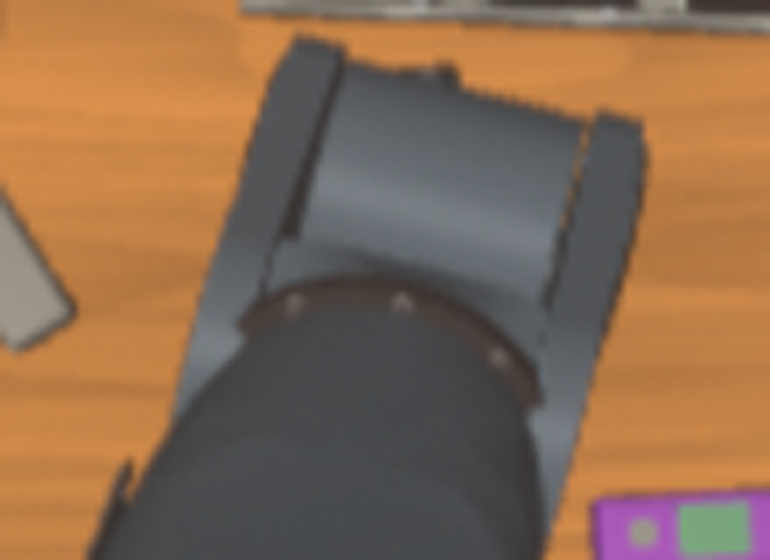

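Call:
drive_tool --deltas '[[[-3.5,0,15,0,0,0.5,1],[0,0,18,0,0,0,1],[0,0,17,0,0,0,1],[0,0,0,0,0,0,1]]]'

```text
clock: 2.33
position: [0.4251, -0.0764, 0.0963]
ee_rot: [2.171, 2.256, 0.011]
ft_force: [-0.7, 0.6, -0.1]
width: 0.0857
```

```bash
python3 - <<'E'
from plan import *
st()
shot('scene','g2s',(220,150,340,240),6.5)
E
```

```text
t 2.325 p [ 0.4251 -0.0764  0.0963] yaw 1.6095110681640916 zax [ 0.0126 -0.0021 -0.9999] q [-0.2865  0.5065  2.0943  0.0031  0.5282 -0.3279] F [-0.6653  0.5636 -0.1404] w 0.0856556381165079
```

View pics/g2s.png

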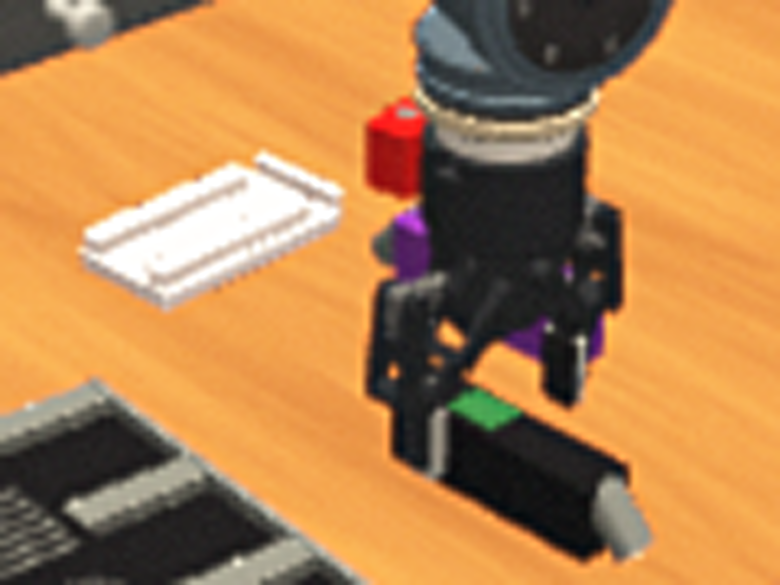

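```bash
python3 - <<'E'
from plan import *
go(.4205,-.073,.092,1.615,1)
E
```

```text
[3.7,-4.8,4.8,0.77,0.17,-0.3,1],
```

Call:
drive_tool --deltas '[[[3.7,-4.8,4.8,0.8,0.2,-0.3,1],[0,0,0,0,0,0,1]]]'

```text
clock: 2.62
position: [0.4206, -0.0731, 0.0928]
ee_rot: [2.172, 2.269, 0.001]
ft_force: [0.2, 0.5, 0.9]
width: 0.0857
```

```bash
python3 - <<'E'
from plan import *
st();go(.4205,-.073,.092,1.615,1)
E
```

```text
t 2.625 p [ 0.4206 -0.0731  0.0928] yaw 1.6146087720180171 zax [ 0.0004  0.0002 -1.    ] q [-0.2814  0.5116  2.1011  0.0005  0.5286 -0.3257] F [0.2494 0.5009 0.8523] w 0.08569911606358076
[0.1,-0.1,0.8,0.02,-0.01,-0.02,1],
```

Good. Close on it, then lift.

Call:
drive_tool --deltas '[[[0,0,0,0,0,0,0],[0,0,0,0,0,0,0],[0,0,0,0,0,0,0],[0,0,0,0,0,0,0],[0,0,0,0,0,0,0]]]' --newtons 50

```text
clock: 3.25
position: [0.4211, -0.0732, 0.0937]
ee_rot: [2.171, 2.269, 0.002]
ft_force: [-0.1, 1.5, -1.5]
width: 0.0314
```

```bash
python3 - <<'E'
from plan import *
st()
E
```

```text
t 3.25 p [ 0.4211 -0.0732  0.0937] yaw 1.6148382596238278 zax [ 0.0021 -0.0003 -1.    ] q [-0.2812  0.5098  2.1005  0.0005  0.5292 -0.3257] F [-0.1248  1.5215 -1.4502] w 0.03139642862652968
```

```bash
python3 - <<'E'
from plan import *
path([(.4211,-.0732,.23,1.615),(.6758,-.2193,.2164,1.615)],0,step=40)
E
```

```text
4 [-0.0,0.1,-34.1,0.03,0.01,-0.0,0],[-0.0,0.0,-34.1,0.03,0.01,-0.0,0],[-0.0,0.0,-34.1,0.03,0.01,-0.0,0],[-0.0,0.0,-34.1,0.03,0.01,-0.0,0]
8 [-19.7,31.0,1.7,0.0,0.0,0.0,0],[-19.7,31.0,1.7,0.0,0.0,0.0,0],[-19.7,31.0,1.7,0.0,0.0,0.0,0],[-19.7,31.0,1.7,0.0,0.0,0.0,0],[-19.7,31.0,1.7,0.0,0.0,0.0,0],[-19.7,31.0,1.7,0.0,0.0,0.0,0],[-19.7,31.0,1.7,0.0,0.0,0.0,0],[-19.7,31.0,1.7,0.0,0.0,0.0,0]
```

Call:
drive_tool --deltas '[[[0,0,-20,0,0,0,0],[0,0,-38,0,0,0,0],[0,0,-38,0,0,0,0],[0,0,-38,0,0,0,0],[-20,31,2,0,0,0,0],[-20,31,2,0,0,0,0],[-20,31,2,0,0,0,0],[-20,31,2,0,0,0,0],[-20,31,2,0,0,0,0],[-20,31,2,0,0,0,0]]]'

```text
clock: 4.5
position: [0.6147, -0.1869, 0.2179]
ee_rot: [-2.169, -2.269, 0.001]
ft_force: [0.6, 0.4, -1.2]
width: 0.0308
```

```bash
python3 - <<'E'
from plan import *
st()
path([(.6758,-.2193,.2164,1.615)],0,step=30)
E
```

```text
t 4.5 p [ 0.6147 -0.1869  0.2179] yaw 1.6157419758007765 zax [-0.0025  0.0011 -1.    ] q [-0.3676  0.6085  1.4699  0.0002  1.0659 -0.4126] F [ 0.614   0.4054 -1.1995] w 0.03083250512092097
3 [-11.7,19.8,0.4,-0.05,-0.02,0.01,0],[-11.7,19.8,0.4,-0.05,-0.02,0.01,0],[-11.7,19.9,0.5,-0.05,-0.02,0.01,0]
```

Call:
drive_tool --deltas '[[[-12,20,0.4,-0.1,0,0,0],[-12,20,0.4,0,0,0,0],[-11,19,0.4,0,0,0,0],[0,0,0,0,0,0,0]]]'

```text
clock: 5.0
position: [0.6773, -0.2211, 0.2129]
ee_rot: [-2.168, -2.266, 0.002]
ft_force: [-0.7, 0.4, -1.4]
width: 0.0308
```

```bash
python3 - <<'E'
from plan import *
st()
go(.6758,-.2193,.2164,1.615,0)
shot('scene','a1s',(180,150,330,270),5); shot('top','a1t',(250,110,390,210),5.5)
p,R=tool(); d=np.array([np.cos(1.615),np.sin(1.615),0]); o=p-[0,0,.0937]; lens=o+.084*d+[0,0,.01]; hit=lens+.1*(d-[0,0,1])/2**.5
print(lens,hit)
for n,(x,y,s) in(('scene',(180,150,5)),('top',(250,110,5.5))): print(n,(proj(n,[lens,hit,o+.065*d+[0,0,.044]])-[x,y])*s)
E
```

```text
t 5.0 p [ 0.6773 -0.2211  0.2129] yaw 1.6148490422789556 zax [-0.0047  0.0027 -1.    ] q [-0.381   0.738   1.2485  0.0008  1.1605 -0.4254] F [-0.6653  0.4072 -1.4132] w 0.030810670039079474
[1.8,-1.4,-3.5,-0.26,-0.17,-0.01,0],
[ 0.6727 -0.1365  0.1295] [ 0.6696 -0.0659  0.0587]
scene [[181.4394 308.392 ]
 [270.1266 467.7223]
 [155.7107 242.2747]]
top [[348.9556 147.2729]
 [213.9178 187.1421]
 [388.9871 128.7637]]
```

View pics/a1s.png

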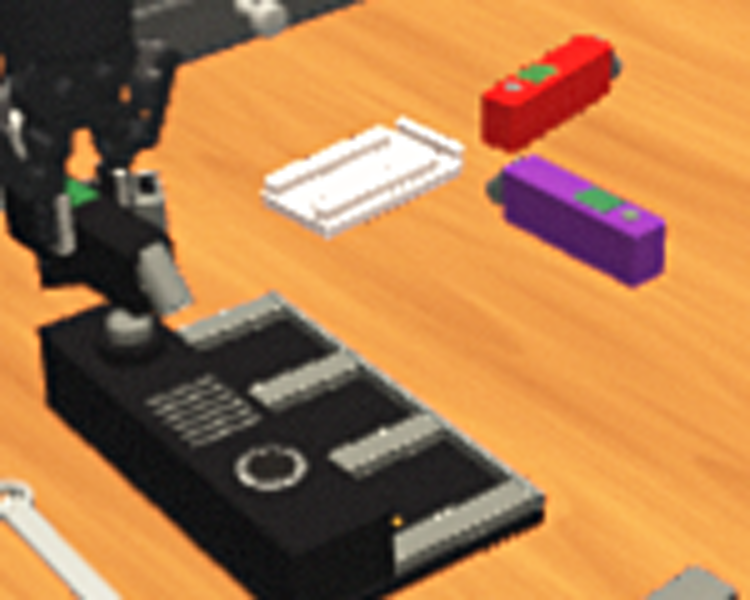

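View pics/a1t.png

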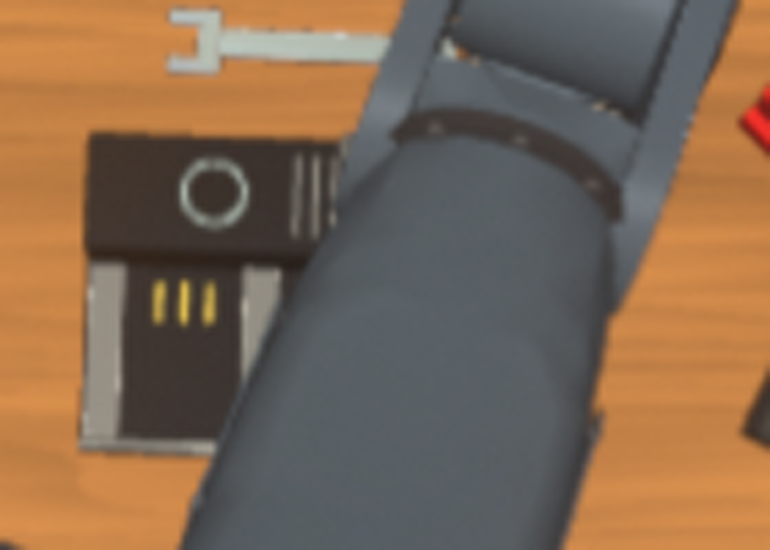

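Call:
drive_tool --deltas '[[[1.5,-1,-3.5,-0.2,-0.1,0,0],[0,0,0,0,0,0,0],[0,0,0,0,0,0,0],[0,0,0,0,0,0,0],[0,0,0,0,0,0,0],[0,0,0,0,0,0,0],[0,0,0,0,0,0,0],[0,0,0,0,0,0,0],[0,0,0,0,0,0,0],[0,0,0,0,0,0,0]]]'

```text
clock: 6.35
position: [0.6741, -0.218, 0.2175]
ee_rot: [-2.17, -2.269, 0.0]
ft_force: [0.1, -0.1, -1.6]
width: 0.031
```

```bash
cat > aim.py <<'E'
from plan import *
st()
shot('scene','a2s',(180,150,330,270),5)
p,R=tool(); d=np.array([np.cos(1.615),np.sin(1.615),0]); o=p-[0,0,.0937]; lens=o+.084*d+[0,0,.01]; hit=lens+.1*(d-[0,0,1])/2**.5
print(lens,hit)
E
python3 aim.py
```

```text
t 6.35 p [ 0.6741 -0.218   0.2175] yaw 1.615543314546186 zax [-0.0018  0.0015 -1.    ] q [-0.3786  0.7249  1.2607  0.0008  1.1583 -0.4237] F [ 0.0505 -0.0954 -1.603 ] w 0.03098983524174778
[ 0.6704 -0.1341  0.1338] [ 0.6673 -0.0635  0.0631]
```

Call:
drive_tool --deltas '[[[0,0,0,0,0,0,0],[0,0,0,0,0,0,0],[0,0,0,0,0,0,0],[0,0,0,0,0,0,0],[0,0,0,0,0,0,0],[0,0,0,0,0,0,0],[0,0,0,0,0,0,0],[0,0,0,0,0,0,0],[0,0,0,0,0,0,0],[0,0,0,0,0,0,0]]]'

```text
clock: 7.65
position: [0.6741, -0.218, 0.2175]
ee_rot: [-2.17, -2.269, 0.0]
ft_force: [-1.2, 0.3, -0.8]
width: 0.0306
```

Call:
drive_tool --deltas '[[[0,0,0,0,0,0,0],[0,0,0,0,0,0,0],[0,0,0,0,0,0,0],[0,0,0,0,0,0,0],[0,0,0,0,0,0,0],[0,0,0,0,0,0,0],[0,0,0,0,0,0,0],[0,0,0,0,0,0,0],[0,0,0,0,0,0,0],[0,0,0,0,0,0,0]]]'

```text
clock: 8.9
position: [0.6741, -0.218, 0.2175]
ee_rot: [-2.17, -2.269, 0.0]
ft_force: [-0.2, 0.4, -1.3]
width: 0.0309
```

```bash
python3 aim.py
```

```text
t 8.9 p [ 0.6741 -0.218   0.2175] yaw 1.6155513284716774 zax [-0.0018  0.0015 -1.    ] q [-0.3786  0.7249  1.2606  0.0008  1.1583 -0.4237] F [-0.16    0.4135 -1.3168] w 0.030931668483252083
[ 0.6704 -0.1341  0.1338] [ 0.6673 -0.0634  0.0631]
```

View pics/a2s.png

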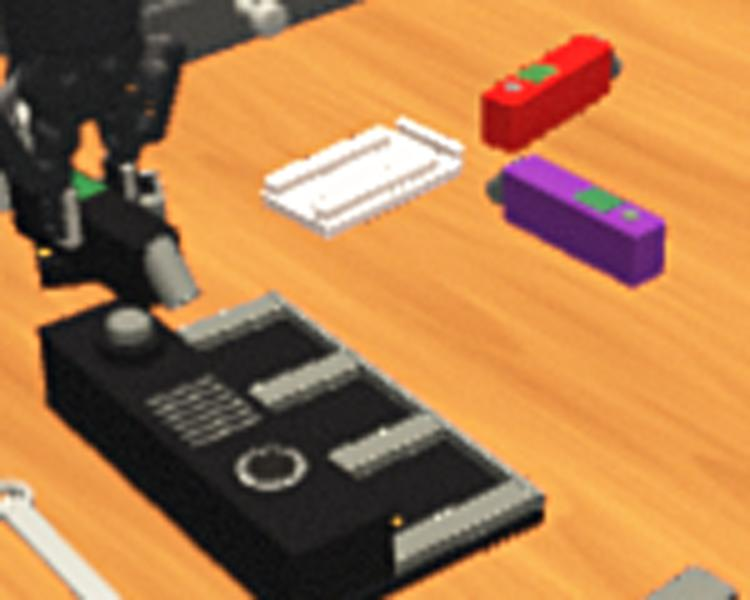

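Call:
drive_tool --deltas '[[[-1,2.5,0.5,0,0,0,0],[0,0,0,0,0,0,0],[0,0,0,0,0,0,0],[0,0,0,0,0,0,0],[0,0,0,0,0,0,0],[0,0,0,0,0,0,0],[0,0,0,0,0,0,0],[0,0,0,0,0,0,0],[0,0,0,0,0,0,0],[0,0,0,0,0,0,0]]]'

```text
clock: 10.2
position: [0.6768, -0.219, 0.2169]
ee_rot: [-2.169, -2.269, 0.0]
ft_force: [-0.3, -0.5, -0.4]
width: 0.0313
```

Call:
drive_tool --deltas '[[[0,0,0,0,0,0,0],[0,0,0,0,0,0,0],[0,0,0,0,0,0,0],[0,0,0,0,0,0,0],[0,0,0,0,0,0,0],[0,0,0,0,0,0,0],[0,0,0,0,0,0,0],[0,0,0,0,0,0,0],[0,0,0,0,0,0,0],[0,0,0,0,0,0,0]]]'

```text
clock: 11.45
position: [0.6768, -0.219, 0.2169]
ee_rot: [-2.17, -2.269, 0.0]
ft_force: [0.4, -0.5, -1.4]
width: 0.0314
```

```bash
python3 aim.py; python3 - <<'E'
from plan import *
path([(.42,-.36,.24,.078)],0,step=45)
E
```

```text
t 11.45 p [ 0.6768 -0.219   0.2169] yaw 1.61548442054517 zax [-0.0019  0.0015 -1.    ] q [-0.3785  0.7308  1.2512  0.0007  1.1618 -0.4235] F [ 0.4162 -0.5035 -1.423 ] w 0.031360029728943584
[ 0.6731 -0.1351  0.1333] [ 0.67   -0.0644  0.0625]
10 [-12.9,-26.3,-2.3,-0.02,0.0,8.81,0],[-16.8,-24.0,-2.3,-0.02,0.0,8.81,0],[-20.3,-21.1,-2.3,-0.02,0.0,8.81,0],[-23.3,-17.8,-2.3,-0.02,0.0,8.81,0],[-25.7,-14.0,-2.3,-0.02,0.0,8.81,0],[-27.6,-9.9,-2.3,-0.02,0.0,8.81,0],[-28.8,-5.6,-2.3,-0.02,0.0,8.81,0],[-29.3,-1.1,-2.3,-0.02,0.0,8.81,0],[-29.1,3.4,-2.3,-0.02,0.0,8.81,0],[-28.2,7.8,-2.3,-0.02,0.0,8.81,0]
```

Call:
drive_tool --deltas '[[[-13,-26.5,-4,0,0,8.8,0],[-17,-24,-2,0,0,8.8,0],[-20,-21,-2,0,0,8.8,0],[-23,-18,-2,0,0,8.8,0],[-26,-14,-2,0,0,8.8,0],[-27.6,-10,-2,0,0,8.8,0],[-29,-5.6,-2,0,0,8.8,0],[-29,-1,-2,0,0,8.8,0],[-29,3.4,-2,0,0,8.8,0],[-28,8,-2,0,0,8.8,0]]]'

```text
clock: 12.75
position: [0.4107, -0.3579, 0.2404]
ee_rot: [3.141, 0.051, 0.001]
ft_force: [-0.2, -1.2, -1.3]
width: 0.0315
```

```bash
python3 - <<'E'
from plan import *
st();path([(.3765,-.36,.16,.078)],0,step=30)
E
```

```text
t 12.75 p [ 0.4107 -0.3579  0.2404] yaw 0.032569259159043365 zax [ 0.0004 -0.0003 -1.    ] q [-0.8023  0.4161  1.7281  0.0001  0.9968  0.7358] F [-0.2466 -1.2222 -1.3461] w 0.03145543945715822
3 [-11.4,0.3,26.8,0.01,-0.01,-0.87,0],[-11.4,0.1,26.8,0.01,-0.01,-0.87,0],[-11.4,-0.0,26.8,0.01,-0.01,-0.87,0]
```

Call:
drive_tool --deltas '[[[-11.4,0.3,25,0,0,-0.9,0],[-11.4,0,25,0,0,-0.9,0],[-11.4,0,25,0,0,-0.9,0],[0,0,15,0,0,0,0],[0,0,15,0,0,0,0],[0,0,0,0,0,0,0]]]'

```text
clock: 13.5
position: [0.3757, -0.3621, 0.1343]
ee_rot: [3.135, 0.118, 0.006]
ft_force: [-0.6, 0.4, -1.0]
width: 0.031
```

```bash
python3 - <<'E'
from plan import *
st();path([(.3755,-.36,.125,.078)],0,step=30)
shot('scene','c1s',(215,140,305,215),8,src=None)
E
```

```text
t 13.5 p [ 0.3757 -0.3621  0.1343] yaw 0.0753727071938901 zax [ 0.004  -0.0042 -1.    ] q [-0.8562  0.5426  1.8539  0.0004  0.7393  0.6389] F [-0.6067  0.3639 -0.995 ] w 0.031002753278061707
1 [-0.1,-2.1,9.3,0.26,-0.21,-0.15,0]
```

View pics/c1s.png

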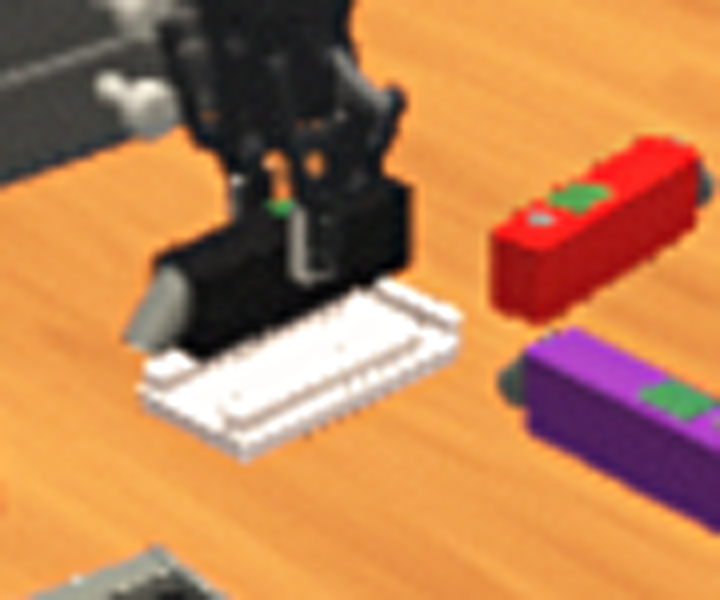

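Call:
drive_tool --deltas '[[[0,-1.6,9,0.3,-0.2,0,0],[0,0,3,0,0,0,0],[0,0,0,0,0,0,0]]]'

```text
clock: 13.92
position: [0.3768, -0.3611, 0.1234]
ee_rot: [3.138, 0.119, 0.003]
ft_force: [0.2, -0.2, -0.2]
width: 0.0307
```

```bash
cat > cr.py <<'E'
from plan import *
MODELS['cradle']=[box(-.071,.059,-.035,.035,0,.012),box(-.053,.059,-.019,.019,.012,.024),box(-.074,-.069,-.035,.035,0,.022)]
st();go(.375,-.3605,.1057,.078,0)
p,R=tool()
shot('scene','c2s',(215,140,305,215),8,[('therm',(p[0],p[1],yaw_of(R)),p[2]-.0937),('cradle',(.375,-.3605,.078))])
E
python3 cr.py
```

```text
t 13.925 p [ 0.3768 -0.3611  0.1234] yaw 0.07593405501076489 zax [ 0.0022 -0.0017 -1.    ] q [-0.8535  0.5629  1.8555  0.0009  0.7205  0.6407] F [ 0.2496 -0.1917 -0.1721] w 0.030733001656976525
[-1.8,-0.7,17.7,0.1,-0.12,-0.12,0],
```

View pics/c2s.png

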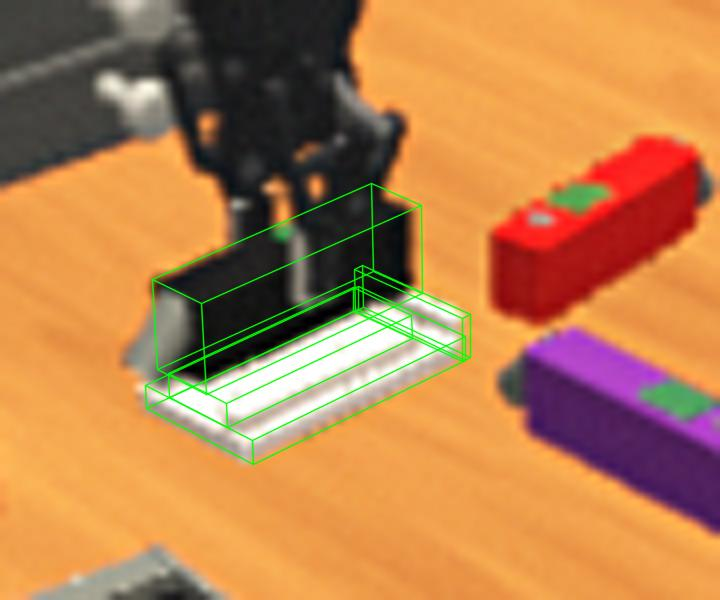

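Call:
drive_tool --deltas '[[[-1.5,-0.6,6,0.1,-0.1,0,0],[-0.5,0,5,0,0,0,0],[-0.5,0,4,0,0,0,0],[0,0,0,0,0,0,0]]]'

```text
clock: 14.48
position: [0.374, -0.3607, 0.1075]
ee_rot: [3.139, 0.119, 0.001]
ft_force: [0.0, -0.2, 0.5]
width: 0.0312
```

```bash
python3 cr.py
```

```text
t 14.475 p [ 0.374  -0.3607  0.1075] yaw 0.07574048695156765 zax [ 0.0004 -0.0001 -1.    ] q [-0.857   0.5892  1.8641  0.0004  0.6878  0.6378] F [ 0.0493 -0.2133  0.5305] w 0.031173343378956716
[1.0,-0.1,1.8,0.01,-0.02,-0.13,0],
```

View pics/c2s.png

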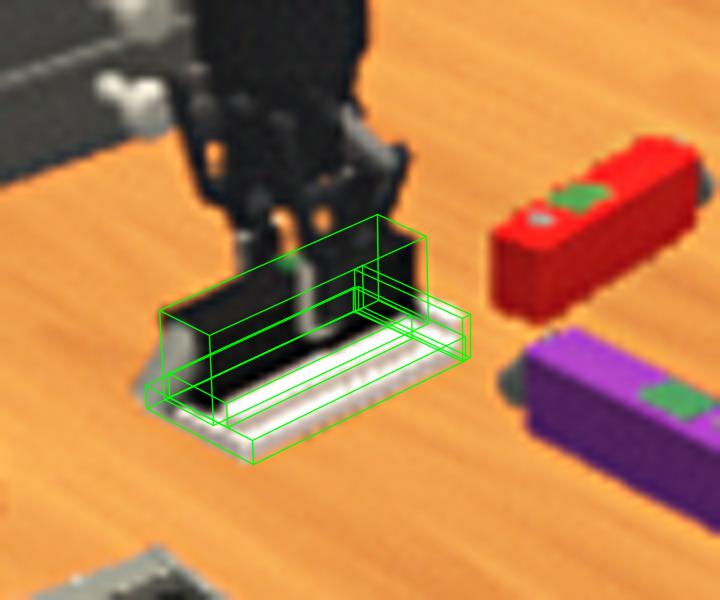

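Call:
drive_tool --deltas '[[[0.5,0,2,0,0,0,0],[0,0,0.5,0,0,0,0],[0,0,0,0,0,0,0.7],[0,0,0,0,0,0,0.7],[0,0,0,0,0,0,0.7],[0,0,0,0,0,0,0.7]]]'

```text
clock: 15.28
position: [0.375, -0.3611, 0.1058]
ee_rot: [3.138, 0.119, 0.002]
ft_force: [0.6, 0.2, 0.0]
width: 0.06
```

```bash
python3 cr.py
```

```text
t 15.275 p [ 0.375  -0.3611  0.1058] yaw 0.07579731484634959 zax [ 0.0015 -0.0014 -1.    ] q [-0.856   0.5931  1.8628  0.0003  0.6836  0.6388] F [0.5603 0.2485 0.0063] w 0.059960098023649745
[0.0,-0.6,0.1,0.09,-0.08,-0.13,0],
```

View pics/c2s.png

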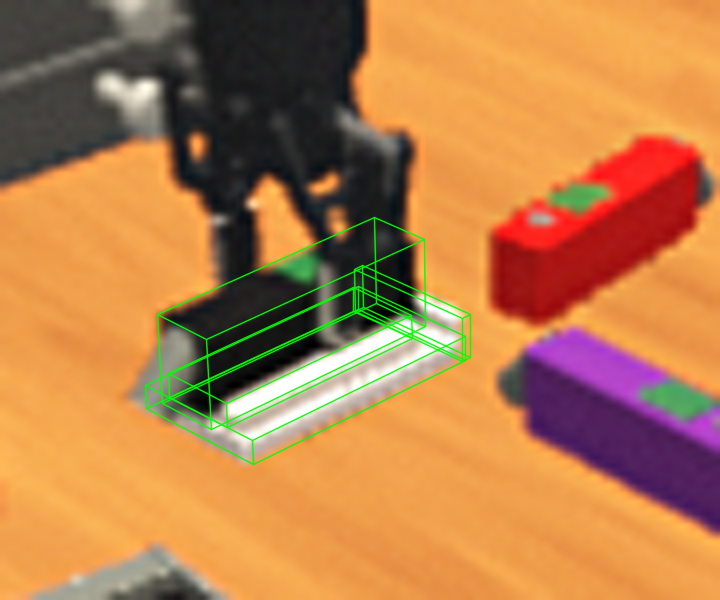

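Released in the rails. Retreat up and toward packC, then photograph everything.

Call:
drive_tool --deltas '[[[0,0,-15,0,0,0,0.8],[0,0,-45,0,0,0,1],[0,0,-55,0,0,0,1],[0,30,-30,0,0,0,1],[0,50,0,0,0,0,1],[0,50,0,0,0,0,1]]]'

```text
clock: 16.08
position: [0.3851, -0.4913, 0.2626]
ee_rot: [3.135, 0.124, 0.005]
ft_force: [0.1, -0.1, 0.3]
width: 0.0855
```

```bash
cat > look.py <<'E'
import sys
from plan import *
st()
tag=sys.argv[1]
shot('scene',tag+'s',None,1.4); shot('top',tag+'t',None,1.4)
E
python3 look.py l1; python3 - <<'E'
from h import *
MODELS['cradle']=[box(-.071,.059,-.035,.035,0,.012),box(-.053,.059,-.019,.019,.012,.024),box(-.074,-.069,-.035,.035,0,.022)]
shot('top','l1tc',(350,190,430,280),8,[],'pics/l1t_raw.png')
E
```

```text
t 16.075 p [ 0.3851 -0.4913  0.2626] yaw 0.07897277176185927 zax [ 0.0035 -0.0045 -1.    ] q [-0.9807  0.5245  1.4924  0.0005  1.1191  0.511 ] F [ 0.1368 -0.1207  0.3391] w 0.08548892572002441
```

View pics/l1tc.png

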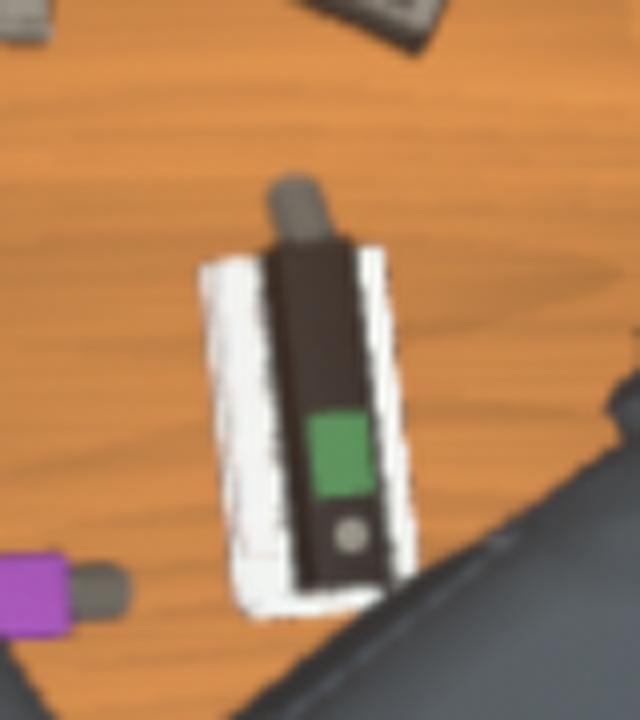

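View pics/l1t.png

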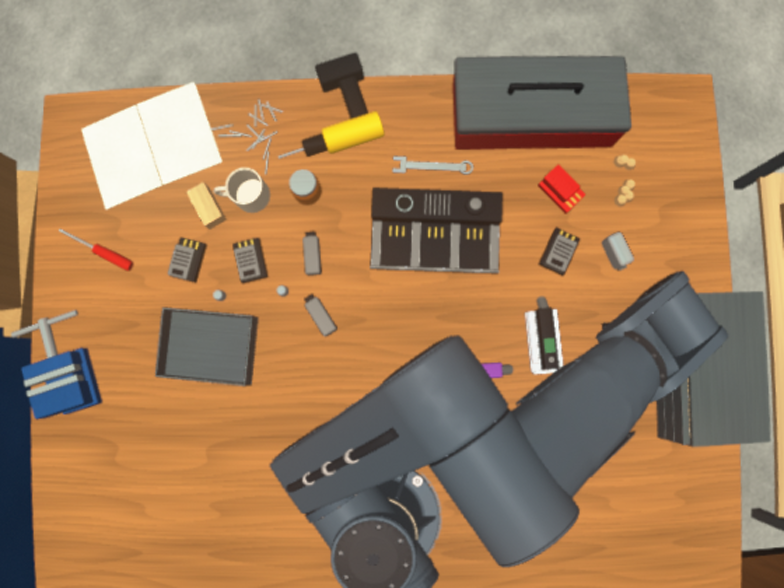

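View pics/l1s.png

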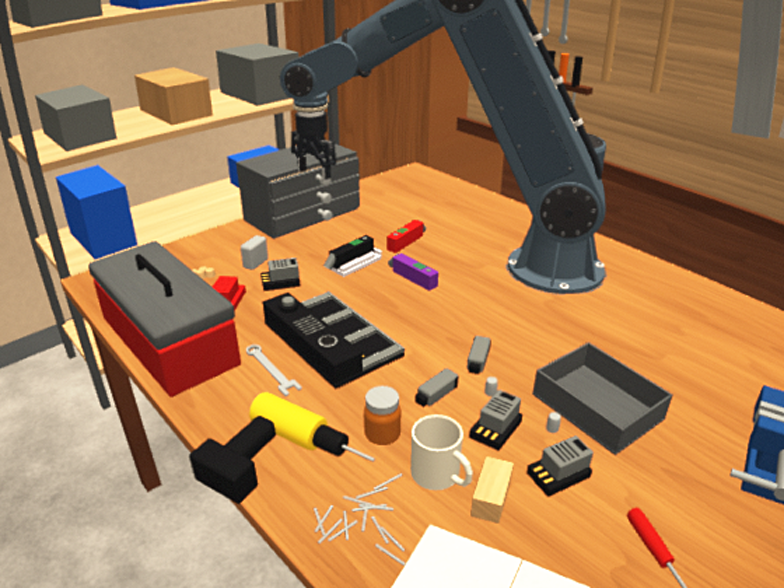

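```bash
python3 - <<'E'
from h import *
MODELS['cradle']=[box(-.071,.059,-.035,.035,0,.012),box(-.053,.059,-.019,.019,.012,.024),box(-.074,-.069,-.035,.035,0,.022)]
def c(u,v,s,x,y): return ((u+.5)/s-.5+x,(v+.5)/s-.5+y)
for zz in(.056,.068):
    o=[('top',c(*px,8,350,190),(a,b,zz)) for px,a,b in(((355,238),.065,-.016),((388,585),-.065,-.016))]
    print(fit(o,None,[.375,-.36,.08]))
shot('top','l1tc',(350,190,430,280),8,[('cradle',(.3755,-.3585,.08)),('therm',(.3755,-.3605,.077),.012)],'pics/l1t_raw.png')
shot('scene','l1sc',(225,150,295,205),10,[('cradle',(.3755,-.3605,.08)),('therm',(.3755,-.3605,.077),.012)],'pics/l1s_raw.png')
E
```

```text
(array([ 0.3725, -0.358 ,  0.0559]), np.float64(0.26275138958251065))
(array([ 0.3721, -0.3555,  0.0558]), np.float64(0.38909645102934154))
```

View pics/l1tc.png

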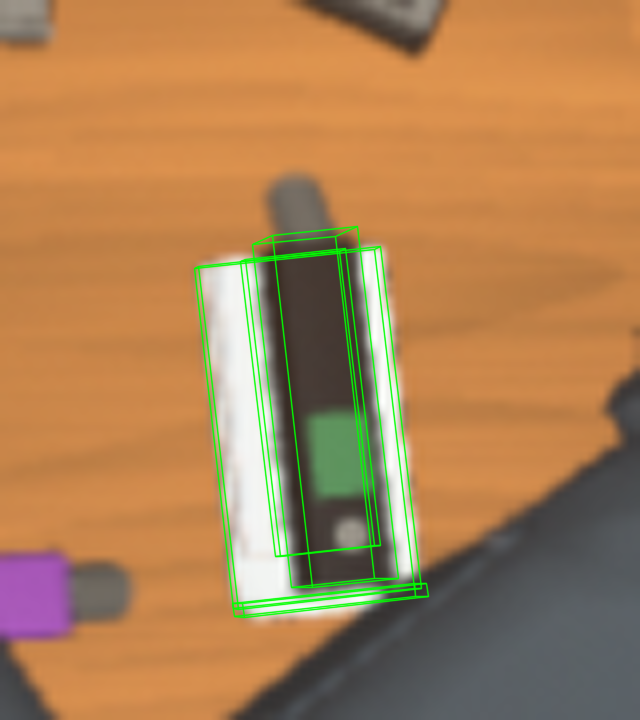

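View pics/l1sc.png

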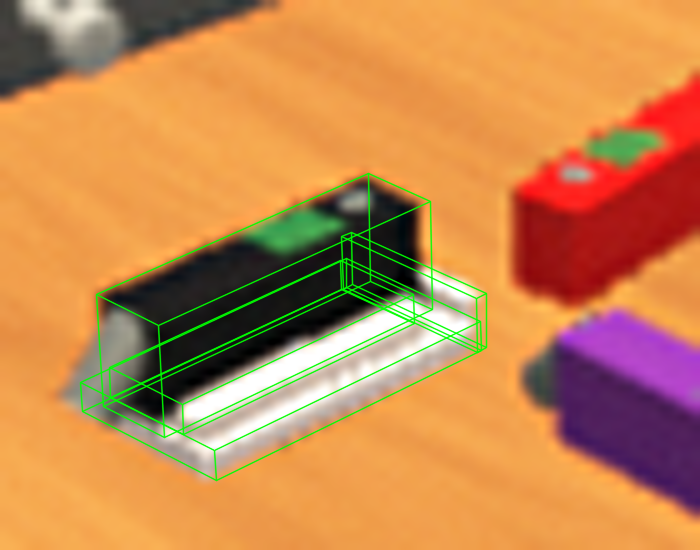

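```bash
cat > gam.py <<'E'
import sys
from h import *
src,out=sys.argv[1:3]; x0,y0,x1,y1=map(int,sys.argv[3:7]); s=float(sys.argv[7])
im=cv2.imread(f'pics/{src}.png'); c=cv2.resize(im[y0:y1,x0:x1],None,fx=s,fy=s,interpolation=cv2.INTER_CUBIC)
cv2.imwrite(f'pics/{out}.png',np.clip((c/255.)**.5*255,0,255).astype(np.uint8))
E
python3 gam.py l1t_raw pc_t 375 155 425 205 14; python3 gam.py l1s_raw pc_s 175 175 225 215 14
```

```text
(no output)
```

View pics/pc_t.png

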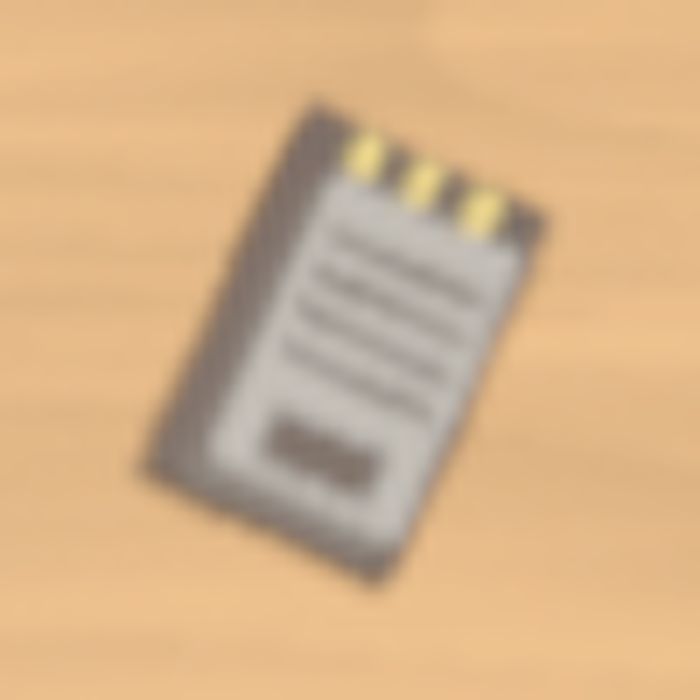

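View pics/pc_s.png

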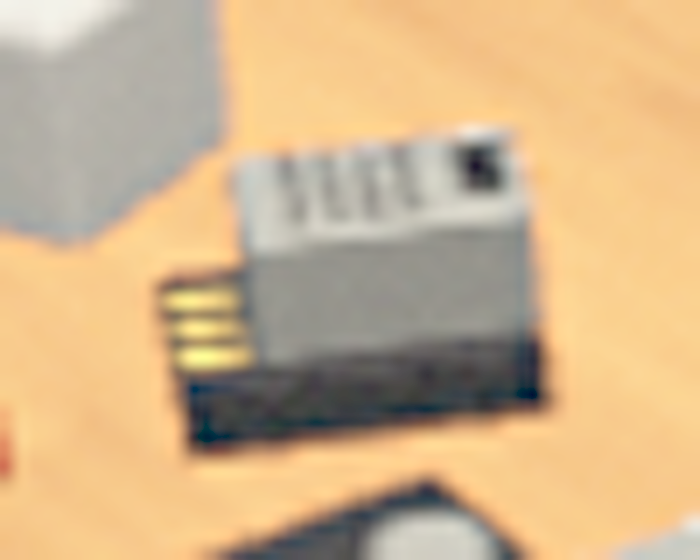

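```bash
cat > pick.py <<'E'
from h import *
def c(u,v,s,x,y): return ((u+.5)/s-.5+x,(v+.5)/s-.5+y)
def do(top,scene,x0):
    o1=[('top',c(*px,*top[1:]),l) for px,l in top[0]] if top else []
    o2=[('scene',c(*px,*scene[1:]),l) for px,l in scene[0]] if scene else []
    for o in(o1,o2,o1+o2):
        if o: print(*fit(o,None,x0))
H=.054
if __name__=='__main__':
    do(([((337,182),(.025,.023,H)),((525,250),(.025,-.023,H)),((395,545),(-.045,-.023,H)),((215,452),(-.045,.023,H)),((545,220),(.045,-.03,.02)),((143,465),(-.045,.03,0)),],14,375,155),
     ([((240,158),(.025,-.023,H)),((250,248),(.025,.023,H)),((530,218),(-.045,.023,H)),((515,130),(-.045,-.023,H)),((195,450),(.045,.03,0)),((185,380),(.045,.03,.02)),((545,400),(-.045,.03,0)),((160,285),(.045,-.03,.02))],14,175,175),[.565,-.4,-.5])
E
python3 pick.py
```

```text
[ 0.5633 -0.4014 -0.4619] 0.7037043070922281
[ 0.5646 -0.4034 -0.4841] 0.7714671389135815
[ 0.5642 -0.4022 -0.4732] 0.7907649180011245
```

```bash
python3 - <<'E'
from plan import *
path([(.5556,-.3979,.15,-.475)],1,step=40)
E
```

```text
6 [29.5,-13.8,18.7,0.05,-0.05,5.27,1],[28.2,-16.5,18.7,0.05,-0.05,5.27,1],[26.5,-19.0,18.7,0.05,-0.05,5.27,1],[24.7,-21.3,18.7,0.05,-0.05,5.27,1],[22.7,-23.5,18.7,0.05,-0.05,5.27,1],[20.4,-25.5,18.7,0.05,-0.05,5.27,1]
```

Call:
drive_tool --deltas '[[[30,-14,18,0,0,5.3,1],[28.5,-16.5,18,0,0,5.3,1],[27,-19,18,0,0,5.3,1],[25,-21.5,18,0,0,5.3,1],[23,-23.5,18,0,0,5.3,1],[20.5,-25.5,18,0,0,5.3,1],[0,0,0,0,0,0,1]]]'

```text
clock: 17.05
position: [0.563, -0.3948, 0.1576]
ee_rot: [3.039, -0.773, 0.011]
ft_force: [-0.4, 0.4, 1.1]
width: 0.0855
```

```bash
python3 - <<'E'
from plan import *
st();path([(.5556,-.3979,.1,-.475)],1,step=20)
E
```

```text
t 17.05 p [ 0.563  -0.3948  0.1576] yaw -0.49817689257435976 zax [ 0.0054 -0.0079 -1.    ] q [-0.6785  0.7526  1.371  -0.0032  1.0088  1.3922] F [-0.3985  0.4229  1.1143] w 0.0854770919250311
3 [-1.8,2.0,19.2,0.08,-0.16,-0.44,1],[-1.8,2.0,19.2,0.08,-0.16,-0.44,1],[-1.7,2.0,19.2,0.08,-0.16,-0.44,1]
```

Call:
drive_tool --deltas '[[[-2.5,2,19,0.1,-0.2,-0.4,1],[-2.5,2,19,0.1,-0.2,-0.4,1],[-2,2,17,0.1,-0.2,-0.4,1],[0,0,0,0,0,0,1]]]'

```text
clock: 17.55
position: [0.5512, -0.3983, 0.1]
ee_rot: [-3.051, 0.739, 0.005]
ft_force: [0.1, -0.4, -0.4]
width: 0.0853
```

```bash
python3 - <<'E'
from plan import *
st();go(.5556,-.3979,.098,-.475,1,step=20)
E
```

```text
t 17.55 p [ 0.5512 -0.3983  0.1   ] yaw -0.4752962037179102 zax [-0.0025  0.0025 -1.    ] q [-0.6943  0.8206  1.4043  0.0004  0.9203  1.3516] F [ 0.0897 -0.4079 -0.398 ] w 0.08526180153035995
[3.7,-2.4,2.0,-0.06,0.19,-0.02,1],
```

Call:
drive_tool --deltas '[[[3.7,-2.4,2,0,0.2,0,1],[0,0,0,0,0,0,1],[0,0,0,0,0,0,0],[0,0,0,0,0,0,0],[0,0,0,0,0,0,0],[0,0,0,0,0,0,0],[0,0,0,0,0,0,0]]]' --newtons 70

```text
clock: 18.42
position: [0.5566, -0.3987, 0.0998]
ee_rot: [3.053, -0.74, 0.006]
ft_force: [1.3, 0.3, -0.4]
width: 0.0447
```

```bash
python3 - <<'E'
from plan import *
st();
shot('scene','p1s',(165,130,245,215),7)
E
```

```text
t 18.425 p [ 0.5566 -0.3987  0.0998] yaw -0.47533620543118643 zax [ 0.0034 -0.0015 -1.    ] q [-0.6898  0.8257  1.394   0.0013  0.9183  1.3555] F [ 1.3379  0.3406 -0.3625] w 0.044703040905576384
```

View pics/p1s.png

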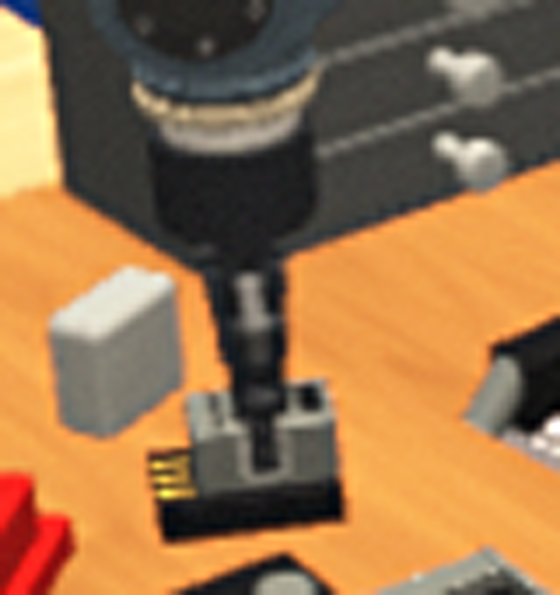

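```bash
python3 - <<'E'
from plan import *
path([(.5566,-.3987,.19,-.475),(.5683,-.2144,.18,-.058)],0,step=40)
E
```

```text
3 [0.1,0.0,-30.1,-0.01,-0.07,-0.01,0],[0.1,0.0,-30.1,-0.01,-0.07,-0.01,0],[0.0,0.0,-30.1,-0.01,-0.07,-0.01,0]
5 [-14.8,-33.8,2.0,0.0,0.0,-4.78,0],[-11.9,-35.0,2.0,0.0,0.0,-4.78,0],[-9.0,-35.8,2.0,0.0,0.0,-4.78,0],[-5.9,-36.5,2.0,0.0,0.0,-4.78,0],[-2.9,-36.8,2.0,0.0,0.0,-4.78,0]
```

Call:
drive_tool --deltas '[[[0,0,-20,0,0,0,0],[0,0,-35,0,0,0,0],[0,0,-35,0,0,0,0],[-15,-34,2,0,0,-4.8,0],[-12,-35,2,0,0,-4.8,0],[-9,-36,2,0,0,-4.8,0],[-6,-36.5,2,0,0,-4.8,0],[-3,-37,2,0,0,-4.8,0],[0,0,0,0,0,0,0]]]'

```text
clock: 19.6
position: [0.5663, -0.2078, 0.1906]
ee_rot: [3.139, -0.069, 0.009]
ft_force: [-0.4, -0.2, -3.9]
width: 0.0452
```

```bash
python3 - <<'E'
from plan import *
st();path([(.5683,-.2144,.145,-.058)],0,step=40)
E
```

```text
t 19.6 p [ 0.5663 -0.2078  0.1906] yaw -0.044132118509695194 zax [ 0.0057 -0.0018 -1.    ] q [-0.4291  0.5754  1.6069  0.0009  0.9534  1.1853] F [-0.3523 -0.1551 -3.8839] w 0.045202533755867344
2 [1.0,3.2,22.8,0.04,-0.17,0.4,0],[1.1,3.2,22.8,0.04,-0.17,0.4,0]
```

Call:
drive_tool --deltas '[[[0,3.2,22,0,-0.2,0.4,0],[0,3.2,20,0,-0.2,0.4,0],[0,0,0,0,0,0,0]]]'

```text
clock: 19.98
position: [0.5657, -0.2166, 0.1459]
ee_rot: [3.138, -0.098, -0.003]
ft_force: [0.5, 0.0, -4.1]
width: 0.0451
```

```bash
cat > bay.py <<'E'
import sys
from plan import *
# args: bay index, dx (origin ahead of tcp, mm), h (tcp above underside mm), tag
k=int(sys.argv[1]); dx=float(sys.argv[2])/1e3; h=float(sys.argv[3])/1e3; tag=sys.argv[4]; z=float(sys.argv[5])
CH=(.582,-.130,-.058)
b=w(*CH,[(0,(k-1)*.085,.012)])[0]; d=np.array([np.cos(CH[2]),np.sin(CH[2]),0])
st(); t=b-dx*d; print('bay',b,'tcp target',t[:2],.012+h); go(t[0],t[1],z,CH[2],0,step=20)
p,R=tool(); yw=yaw_of(R); o=p+dx*np.array([np.cos(yw),np.sin(yw),0])
for n,r,s in(('scene',(175,140,300,260),6),('top',(250,120,370,205),6.5)):
    shot(n,tag+n[0],r,s,[('pack',(o[0],o[1],yw),p[2]-h),('charger',CH)])
    shot(n,tag+n[0]+'c',r,s,[],f'pics/{tag}{n[0]}_raw.png')
E
python3 bay.py 0 8.8 99.8 b0 .115
```

```text
t 19.975 p [ 0.5657 -0.2166  0.1459] yaw -0.06233942660732215 zax [-0.002  -0.0017 -1.    ] q [-0.4417  0.6441  1.6171 -0.0031  0.8815  1.1934] F [ 0.4899  0.0253 -4.1376] w 0.045080878366693555
bay [ 0.5771 -0.2149  0.012 ] tcp target [ 0.5683 -0.2143] 0.1118
[1.2,-1.2,15.4,0.05,0.05,-0.12,0],[1.2,-1.2,15.4,0.05,0.05,-0.12,0],
```

View pics/b0s.png

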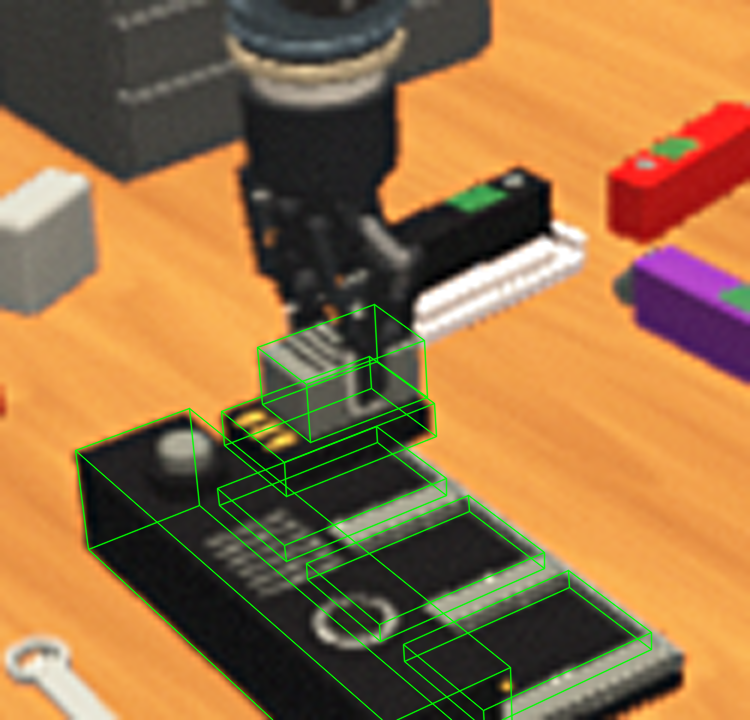

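View pics/b0sc.png

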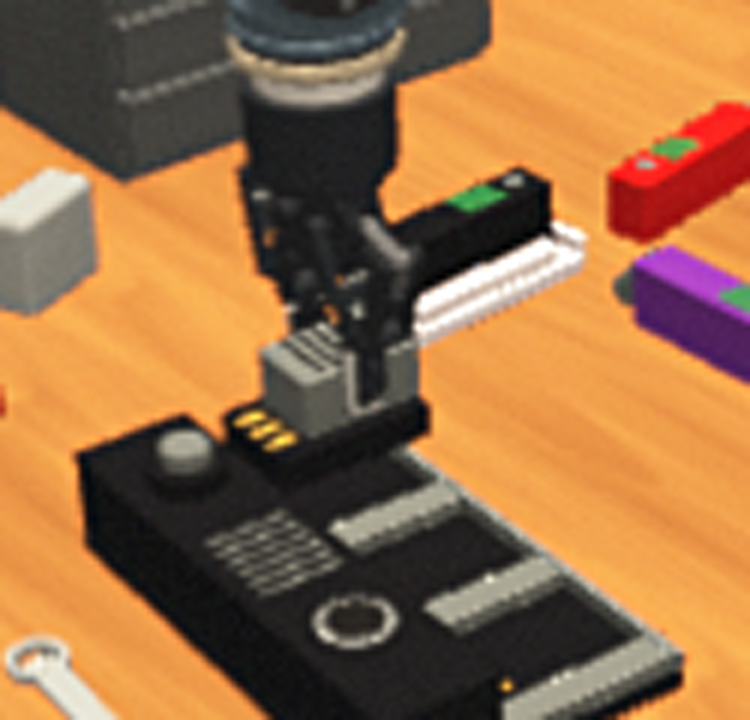

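View pics/b0t.png

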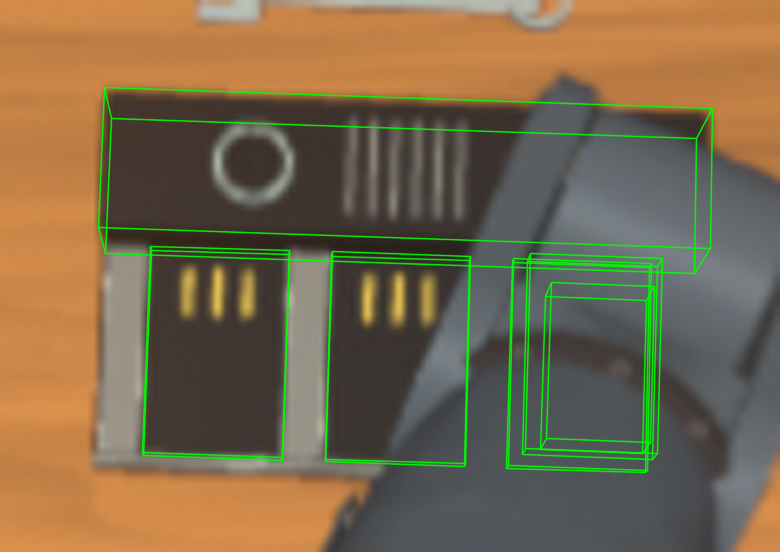

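Call:
drive_tool --deltas '[[[1,-1.2,10,0,0,-0.1,0],[0.5,-1,10,0,0,0,0],[0,0,0,0,0,0,0]]]'

```text
clock: 20.45
position: [0.5685, -0.2147, 0.1268]
ee_rot: [3.137, -0.095, 0.002]
ft_force: [-1.0, 0.6, -3.5]
width: 0.0449
```

```bash
python3 bay.py 0 8.8 99.8 b0b .112
```

```text
t 20.45 p [ 0.5685 -0.2147  0.1268] yaw -0.06033265005213549 zax [ 0.0014 -0.0031 -1.    ] q [-0.437   0.6741  1.6201 -0.003   0.8448  1.1961] F [-0.979   0.5957 -3.4854] w 0.04494498844808327
bay [ 0.5771 -0.2149  0.012 ] tcp target [ 0.5683 -0.2143] 0.1118
[-0.2,-0.4,14.8,0.18,-0.09,-0.13,0],
```

View pics/b0bsc.png

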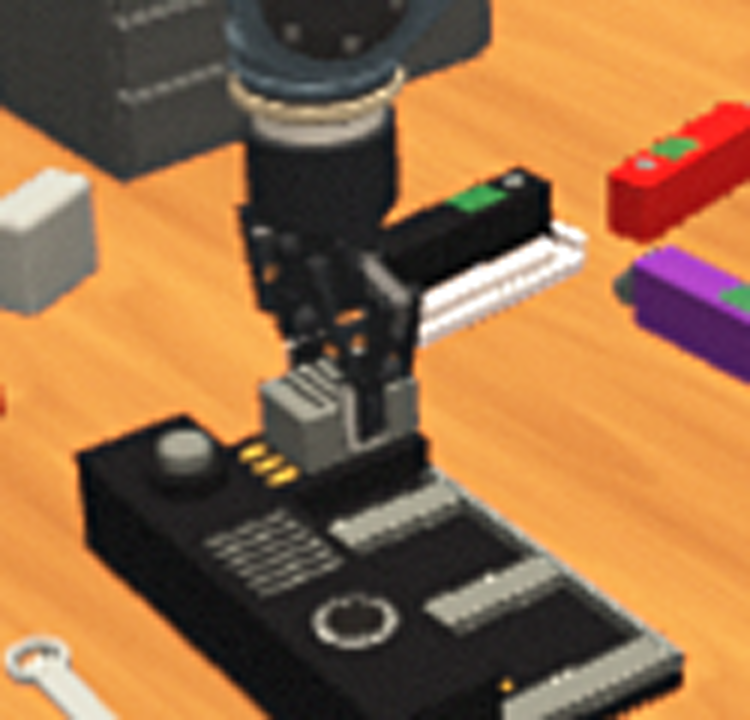

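Looks aligned. Lower slowly, watching force.

Call:
drive_tool --deltas '[[[-0.5,-0.4,5,0.2,-0.1,-0.1,0],[-0.5,0,4,0,0,0,0],[0,0,0,0,0,0,0]]]'

```text
clock: 20.92
position: [0.568, -0.2145, 0.1186]
ee_rot: [3.14, -0.092, 0.003]
ft_force: [0.4, 0.5, -3.6]
width: 0.0445
```

```bash
python3 bay.py 0 8.8 99.8 b0c .112
```

```text
t 20.925 p [ 0.568  -0.2145  0.1186] yaw -0.05833326013757769 zax [ 0.0017 -0.0002 -1.    ] q [-0.4379  0.6861  1.6234  0.0007  0.8304  1.1908] F [ 0.4474  0.4597 -3.6382] w 0.04449053087123788
bay [ 0.5771 -0.2149  0.012 ] tcp target [ 0.5683 -0.2143] 0.1118
[0.3,-0.1,6.6,0.01,-0.1,-0.02,0],
```

Call:
drive_tool --deltas '[[[0,0,4,0,0,0,0],[0,0,3,0,0,0,0],[0,0,0,0,0,0,0]]]'

```text
clock: 21.4
position: [0.5684, -0.2147, 0.1118]
ee_rot: [3.14, -0.092, 0.005]
ft_force: [-0.1, 0.1, -2.3]
width: 0.0447
```

```bash
python3 bay.py 0 8.8 99.8 b0c .112
```

```text
t 21.4 p [ 0.5684 -0.2147  0.1118] yaw -0.058394285539366354 zax [ 0.003  -0.0008 -1.    ] q [-0.4379  0.6968  1.6244  0.0007  0.8174  1.1908] F [-0.084   0.129  -2.2698] w 0.04471298850233557
bay [ 0.5771 -0.2149  0.012 ] tcp target [ 0.5683 -0.2143] 0.1118
[-0.1,-0.3,-0.2,0.04,-0.17,-0.02,0],
```

View pics/b0csc.png

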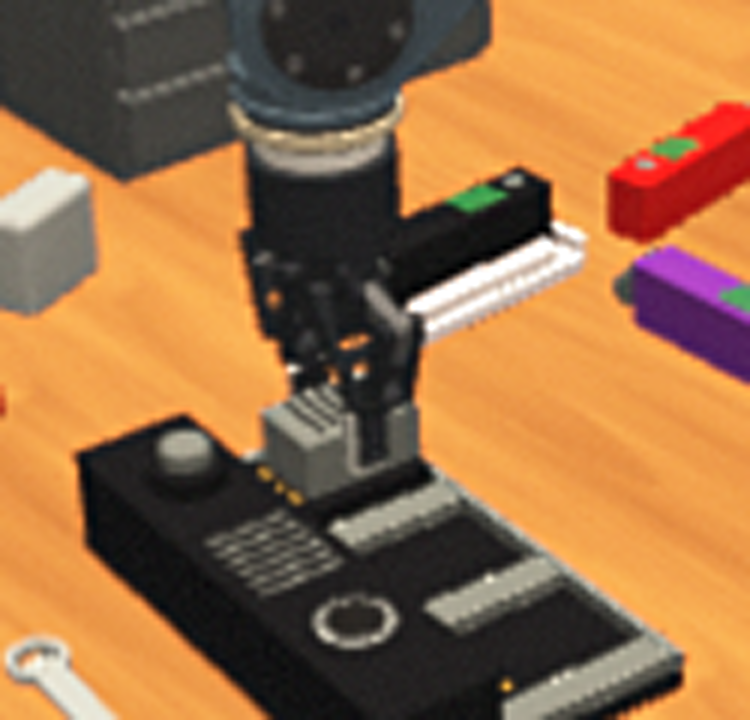

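Call:
drive_tool --deltas '[[[0,0,0.5,0,0,0,0],[0,0,0,0,0,0,0.72],[0,0,0,0,0,0,0.72],[0,0,0,0,0,0,0.72],[0,0,0,0,0,0,0.72],[0,0,-15,0,0,0,0.72],[0,0,-45,0,0,0,0.72],[0,0,-55,0,0,0,0.9],[0,0,-30,0,0,0,1]]]'

```text
clock: 22.62
position: [0.5676, -0.2144, 0.2626]
ee_rot: [3.14, -0.092, 0.004]
ft_force: [-1.0, 0.0, -0.2]
width: 0.0856
```

```bash
python3 - <<'E'
from plan import *
st();path([(.50,0.13,.26,.1)],1,step=50)
E
```

```text
t 22.625 p [ 0.5676 -0.2144  0.2626] yaw -0.05839247776938451 zax [ 0.0023 -0.0005 -1.    ] q [-0.438   0.4949  1.5407  0.0006  1.1036  1.1909] F [-0.9764  0.046  -0.1874] w 0.08559612015168397
8 [-11.0,-42.5,0.3,0.0,-0.02,-1.13,1],[-10.1,-42.7,0.3,0.0,-0.02,-1.13,1],[-9.3,-42.9,0.3,0.0,-0.02,-1.13,1],[-8.4,-43.1,0.3,0.0,-0.02,-1.13,1],[-7.6,-43.2,0.3,0.0,-0.02,-1.13,1],[-6.7,-43.4,0.3,0.0,-0.02,-1.13,1],[-5.8,-43.5,0.3,0.0,-0.02,-1.13,1],[-5.0,-43.6,0.3,0.0,-0.02,-1.13,1]
```

```bash
python3 look.py l2; python3 gam.py l2t_raw l2tb 115 160 205 220 8.5; python3 gam.py l2s_raw l2sb 330 270 430 355 7.5; python3 gam.py l2t_raw l2tc 255 125 375 205 6.5
```

```text
t 22.625 p [ 0.5676 -0.2144  0.2626] yaw -0.05839247776938451 zax [ 0.0023 -0.0005 -1.    ] q [-0.438   0.4949  1.5407  0.0006  1.1036  1.1909] F [-0.9764  0.046  -0.1874] w 0.08559612015168397
```

View pics/l2s.png

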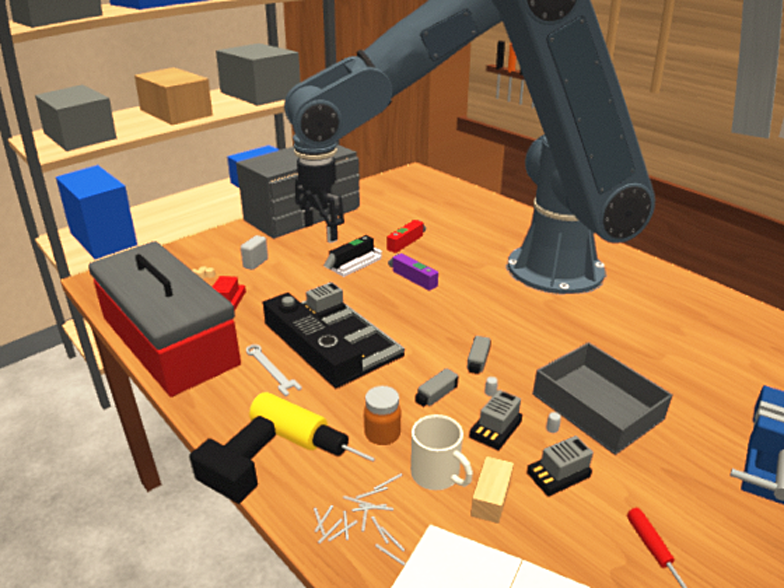

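View pics/l2tb.png

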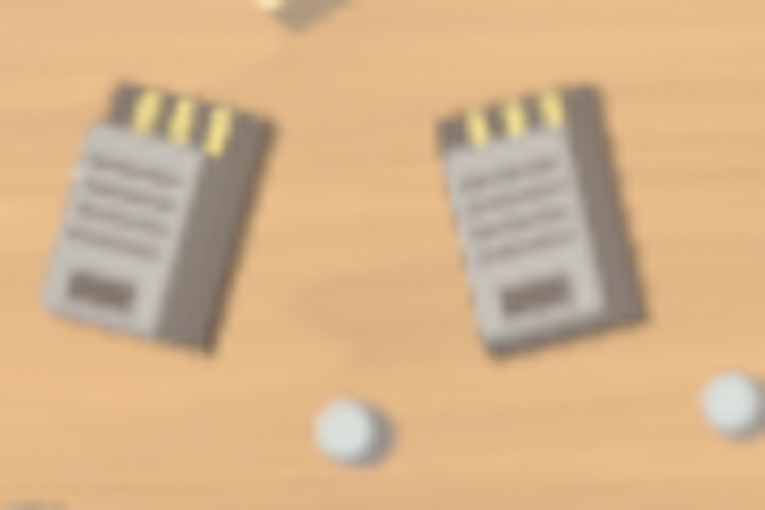

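View pics/l2sb.png

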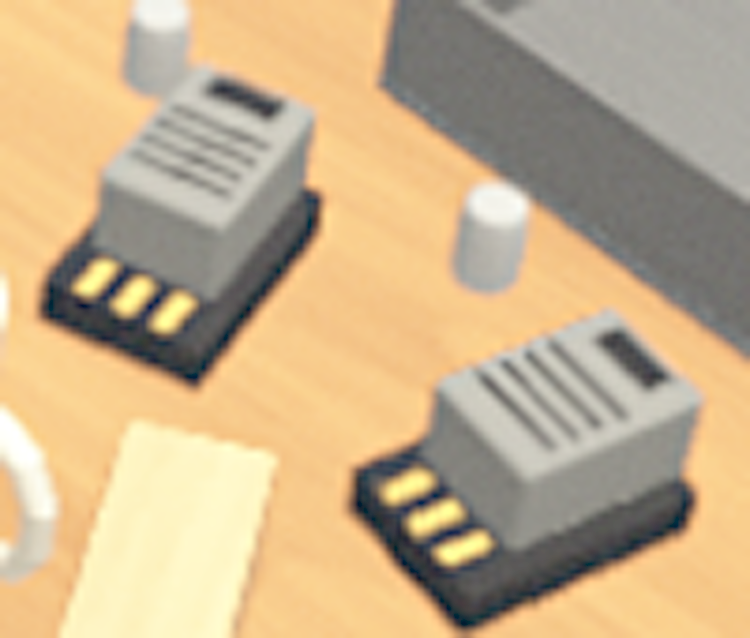

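View pics/l2tc.png

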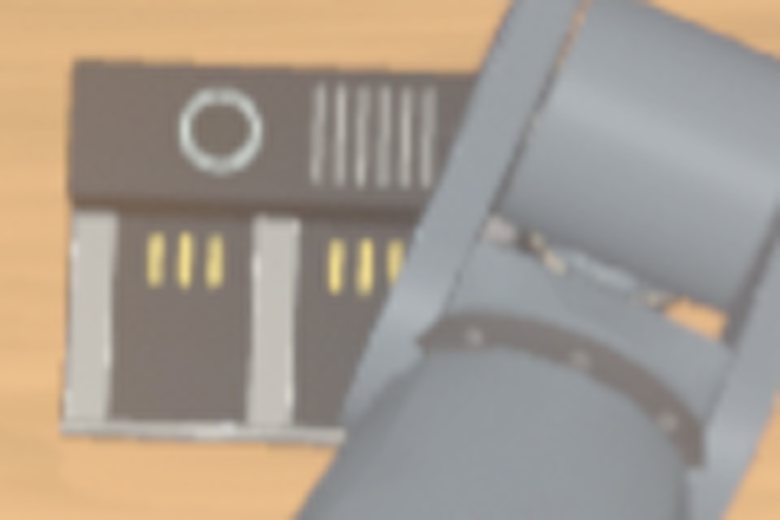

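```bash
python3 - <<'E'
from pick import *
print('A');do(([((92,125),(.025,.023,H)),((205,155),(.025,-.023,H)),((155,338),(-.045,-.023,H)),((45,310),(-.045,.023,H)),((118,85),(.045,.03,.02)),((210,352),(-.045,-.03,0))],8.5,115,160),
([((437,385),(.025,-.023,H)),((525,475),(.025,.023,H)),((700,395),(-.045,.023,H)),((600,315),(-.045,-.023,H)),((467,628),(.045,.03,0)),((355,510),(.045,-.03,0)),((692,525),(-.045,.03,0))],7.5,330,270),[.565,.418,-.25])
print('B');do(([((443,150),(.025,.023,H)),((567,128),(.025,-.023,H)),((603,312),(-.045,-.023,H)),((490,340),(-.045,.023,H)),((440,122),(.045,.03,.02)),((645,320),(-.045,-.03,0))],8.5,115,160),
([((102,180),(.025,-.023,H)),((215,230),(.025,.023,H)),((315,115),(-.045,.023,H)),((195,65),(-.045,-.023,H)),((197,385),(.045,.03,0)),((42,310),(.045,-.03,0)),((320,225),(-.045,.03,0))],7.5,330,270),[.565,.278,.25])
E
```

```text
A
[ 0.5637  0.4181 -0.2668] 0.6339628090671259
[ 0.567   0.4176 -0.2404] 1.1537284427406664
[ 0.5656  0.4176 -0.2515] 1.0403903072627976
B
[0.5595 0.2766 0.2066] 0.6388916652084644
[0.5622 0.276  0.2311] 1.0599785692435226
[0.5609 0.276  0.2188] 0.9589158249298276
```

```bash
python3 - <<'E'
from plan import *
print(unproj('top',[(201,208),(156,211)],.032))
path([(.5495,.2738,.16,.22)],1,step=50)
E
```

```text
[[0.4865 0.2033 0.032 ]
 [0.4805 0.3419 0.032 ]]
10 [-4.8,-48.7,10.3,0.01,-0.03,-1.6,1],[-3.4,-48.8,10.3,0.01,-0.03,-1.6,1],[-2.1,-48.9,10.3,0.01,-0.03,-1.6,1],[-0.7,-48.9,10.3,0.01,-0.03,-1.6,1],[0.7,-48.9,10.3,0.01,-0.03,-1.6,1],[2.0,-48.9,10.3,0.01,-0.03,-1.6,1],[3.4,-48.8,10.3,0.01,-0.03,-1.6,1],[4.8,-48.7,10.3,0.01,-0.03,-1.6,1],[6.1,-48.5,10.3,0.01,-0.03,-1.6,1],[7.5,-48.3,10.4,0.01,-0.03,-1.6,1]
```

Call:
drive_tool --deltas '[[[-5,-49,5,0,0,-1.6,1],[-3.4,-50,10,0,0,-1.6,1],[-2,-50,10,0,0,-1.6,1],[-0.7,-50,10,0,0,-1.6,1],[0.7,-50,10,0,0,-1.6,1],[2,-50,10,0,0,-1.6,1],[3.4,-50,10,0,0,-1.6,1],[4.8,-49,10,0,0,-1.6,1],[6,-48,10,0,0,-1.6,1],[7.5,-40,8,0,0,-1.6,1]]]'

```text
clock: 23.98
position: [0.547, 0.2849, 0.1668]
ee_rot: [3.117, 0.352, 0.009]
ft_force: [1.1, 0.7, 0.7]
width: 0.0854
```

```bash
python3 - <<'E'
from plan import *
st();path([(.548,.2738,.102,.22)],1,step=25)
E
```

```text
t 23.975 p [0.547  0.2849 0.1668] yaw 0.22488475519142292 zax [ 0.006  -0.0037 -1.    ] q [ 0.4065  0.6295  1.5795 -0.0071  0.9286  1.7567] F [1.0767 0.7253 0.7078] w 0.08544668218356251
3 [-0.6,3.6,21.6,0.09,-0.1,0.09,1],[-0.6,3.6,21.6,0.09,-0.1,0.09,1],[-0.5,3.6,21.6,0.09,-0.1,0.09,1]
```

Call:
drive_tool --deltas '[[[0,4,21,0.1,-0.1,0.1,1],[0,4,21,0.1,-0.1,0.1,1],[0,4,21,0.1,-0.1,0.1,1],[0,0,0,0,0,0,1]]]'

```text
clock: 24.48
position: [0.5483, 0.2757, 0.1004]
ee_rot: [-3.122, -0.352, 0.004]
ft_force: [-0.7, 0.4, -0.9]
width: 0.0853
```

```bash
python3 - <<'E'
from plan import *
st();go(.5512,.2738,.0985,.22,1,step=25)
E
```

```text
t 24.475 p [0.5483 0.2757 0.1004] yaw 0.2243320960858976 zax [-0.0025 -0.0002 -1.    ] q [0.3898 0.7242 1.606  0.0011 0.8137 1.7355] F [-0.6663  0.4388 -0.9258] w 0.08534853378497252
[2.5,2.5,1.9,-0.02,0.14,0.25,1],
```

Call:
drive_tool --deltas '[[[2.5,2.5,1.6,0,0.1,0.3,1],[0,0,0,0,0,0,1],[0,0,0,0,0,0,0],[0,0,0,0,0,0,0],[0,0,0,0,0,0,0],[0,0,0,0,0,0,0],[0,0,0,0,0,0,0]]]'

```text
clock: 25.35
position: [0.5527, 0.274, 0.1014]
ee_rot: [-3.122, -0.342, -0.005]
ft_force: [0.1, 0.1, 0.9]
width: 0.0445
```

```bash
python3 - <<'E'
from plan import *
st()
p,R=tool(); yw=yaw_of(R)
d=np.array([.561,.276])-p[:2]; print('dx',d@[np.cos(yw),np.sin(yw)], 'dy',d@[-np.sin(yw),np.cos(yw)])
shot('scene','p2s',(320,230,420,330),6)
path([(p[0],p[1],.2,.22),(.57,-.13,.2,-.058)],0,step=50)
E
```

```text
t 25.35 p [0.5527 0.274  0.1014] yaw 0.21834040008110478 zax [ 0.0032  0.0017 -1.    ] q [0.3846 0.7255 1.6    0.0005 0.8125 1.7367] F [0.1338 0.145  0.9208] w 0.04450109816028839
dx 0.008577306319654783 dy 0.00018531022624750136
2 [0.2,-0.0,-49.3,-0.03,-0.1,-0.05,0],[0.1,-0.0,-49.3,-0.03,-0.1,-0.05,0]
9 [-7.9,44.2,0.0,0.0,0.0,1.77,0],[-6.5,44.4,0.0,0.0,0.0,1.77,0],[-5.2,44.6,0.0,0.0,0.0,1.77,0],[-3.8,44.8,0.0,0.0,0.0,1.77,0],[-2.4,44.9,0.0,0.0,0.0,1.77,0],[-1.0,44.9,0.0,0.0,0.0,1.77,0],[0.4,44.9,0.0,0.0,0.0,1.77,0],[1.8,44.9,0.0,0.0,0.0,1.77,0],[3.1,44.8,0.0,0.0,0.0,1.77,0]
```

View pics/p2s.png

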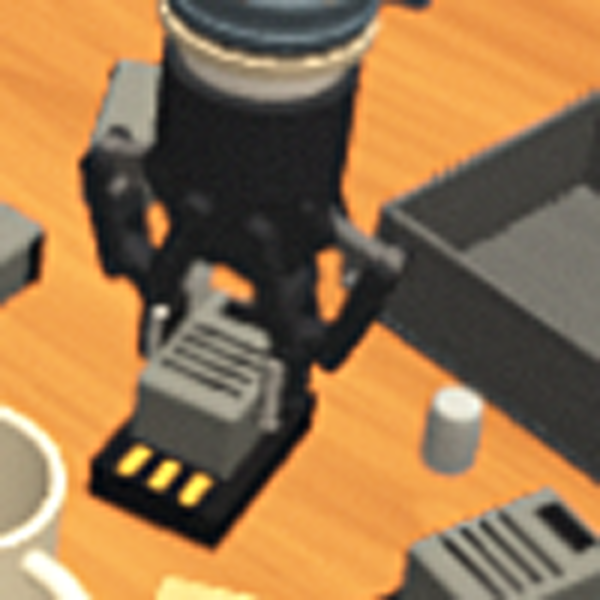

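Call:
drive_tool --deltas '[[[0,0,-20,0,0,0,0],[0,0,-40,0,0,0,0],[0,0,-40,0,0,0,0],[-8,46,0,0,0,1.8,0],[-6.5,46,0,0,0,1.8,0],[-5,46,0,0,0,1.8,0],[-4,46,0,0,0,1.8,0],[-2.4,46,0,0,0,1.8,0],[-1,46,0,0,0,1.8,0],[0.4,46,0,0,0,1.8,0]]]'

```text
clock: 26.65
position: [0.5646, -0.0564, 0.2143]
ee_rot: [-3.14, 0.005, -0.012]
ft_force: [0.7, 0.4, -3.1]
width: 0.0448
```

```bash
python3 - <<'E'
from plan import *
st(); path([(.5734,-.1295,.18,-.058)],0,step=40)
E
```

```text
t 26.65 p [ 0.5646 -0.0564  0.2143] yaw -0.003043443115748323 zax [ 0.0076  0.0017 -1.    ] q [-0.1827  0.486   1.6913  0.0038  0.9572  1.389 ] F [ 0.6809  0.3774 -3.0989] w 0.044837801407384706
3 [2.9,24.4,11.4,-0.04,-0.14,1.05,0],[3.4,24.3,11.4,-0.04,-0.14,1.05,0],[3.9,24.2,11.4,-0.04,-0.14,1.05,0]
```

Call:
drive_tool --deltas '[[[3,24.5,11,0,-0.2,1,0],[3.4,24.3,11,0,-0.2,1,0],[3.5,24,11,0,-0.2,1,0],[0,0,20,0,0,0,0],[0,0,18,0,0,0,0],[0,0,0,0,0,0,0]]]'

```text
clock: 27.4
position: [0.573, -0.1352, 0.1473]
ee_rot: [-3.139, 0.097, -0.001]
ft_force: [0.6, 1.4, -3.2]
width: 0.0447
```

```bash
python3 bay.py 1 8.6 101 b1 .125
```

```text
t 27.4 p [ 0.573  -0.1352  0.1473] yaw -0.061946649696591576 zax [ 0.0006  0.0009 -1.    ] q [-0.3111  0.6166  1.6657  0.0014  0.859   1.3207] F [ 0.5607  1.4312 -3.1766] w 0.04472367149145091
bay [ 0.582 -0.13   0.012] tcp target [ 0.5734 -0.1295] 0.113
[0.0,-2.8,11.1,-0.03,-0.02,-0.11,0],[0.1,-2.8,11.1,-0.03,-0.02,-0.11,0],
```

View pics/b1sc.png

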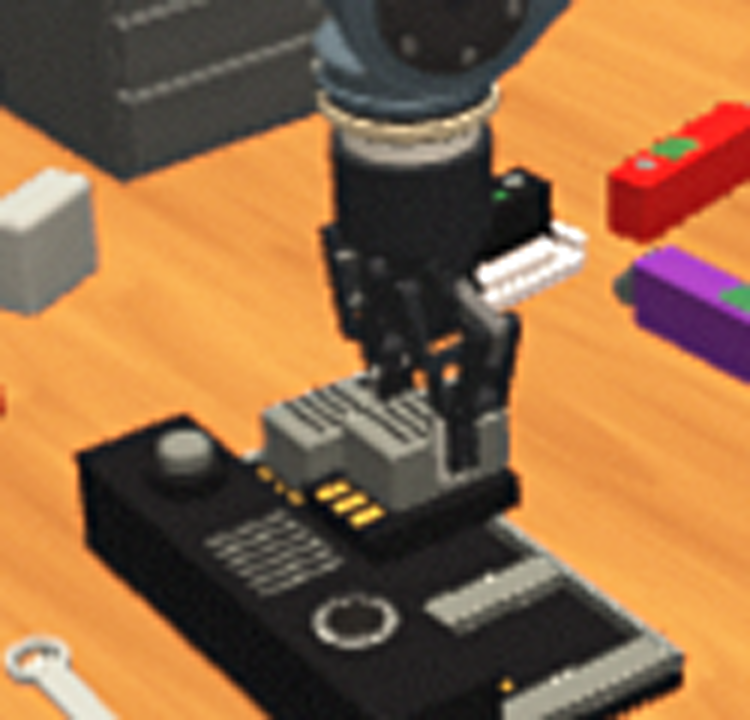

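Call:
drive_tool --deltas '[[[0,-3,11,0,0,-0.1,0],[0,-2.5,8,0,0,-0.1,0],[0,0,0,0,0,0,0]]]'

```text
clock: 27.88
position: [0.5746, -0.1289, 0.1295]
ee_rot: [3.14, -0.09, 0.007]
ft_force: [-0.2, 0.4, -3.6]
width: 0.0446
```

```bash
python3 bay.py 1 8.6 101 b1b .113
```

```text
t 27.875 p [ 0.5746 -0.1289  0.1295] yaw -0.057100730624366124 zax [ 0.0046 -0.0003 -1.    ] q [-0.3001  0.6429  1.6735  0.0015  0.8208  1.3268] F [-0.1743  0.4242 -3.6272] w 0.044557034198895895
bay [ 0.582 -0.13   0.012] tcp target [ 0.5734 -0.1295] 0.113
[-1.2,0.6,16.5,0.0,-0.26,0.05,0],
```

View pics/b1bsc.png

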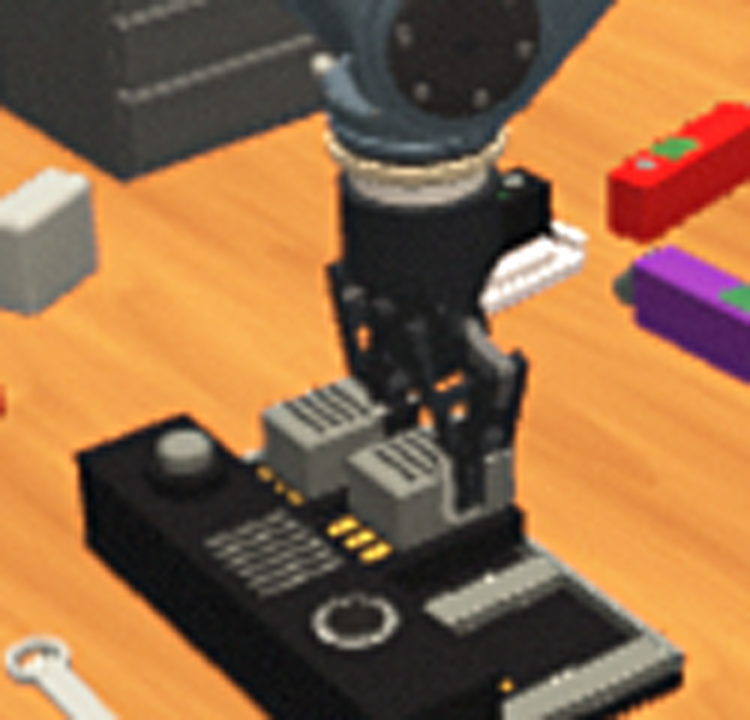

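Call:
drive_tool --deltas '[[[-1.5,0.6,6,0,-0.3,0,0],[-0.5,0,5,0,0,0,0],[0,0,0,0,0,0,0]]]'

```text
clock: 28.35
position: [0.5728, -0.13, 0.1187]
ee_rot: [3.14, -0.09, 0.001]
ft_force: [0.1, 0.3, -3.6]
width: 0.0448
```

```bash
python3 bay.py 1 8.6 101 b1c .113
```

```text
t 28.35 p [ 0.5728 -0.13    0.1187] yaw -0.057613466584409544 zax [ 0.0003 -0.0005 -1.    ] q [-0.3023  0.6589  1.6785 -0.0005  0.8037  1.3265] F [ 0.1217  0.3404 -3.5748] w 0.044795531392031025
bay [ 0.582 -0.13   0.012] tcp target [ 0.5734 -0.1295] 0.113
[0.6,-0.5,5.7,0.03,-0.02,0.02,0],
```

Call:
drive_tool --deltas '[[[0,-0.4,4,0,0,0,0],[0,0,2,0,0,0,0],[0,0,0,0,0,0,0]]]'

```text
clock: 28.82
position: [0.5732, -0.1296, 0.1135]
ee_rot: [3.14, -0.09, 0.002]
ft_force: [-0.7, 0.7, -1.8]
width: 0.0447
```

```bash
python3 bay.py 1 8.6 101 b1c .113
```

```text
t 28.825 p [ 0.5732 -0.1296  0.1135] yaw -0.05756214670893723 zax [ 0.0014 -0.0007 -1.    ] q [-0.3015  0.6674  1.6794 -0.0004  0.7932  1.3271] F [-0.6713  0.7463 -1.7683] w 0.04471823862821532
bay [ 0.582 -0.13   0.012] tcp target [ 0.5734 -0.1295] 0.113
[0.2,-0.2,0.5,0.04,-0.08,0.03,0],
```

View pics/b1csc.png

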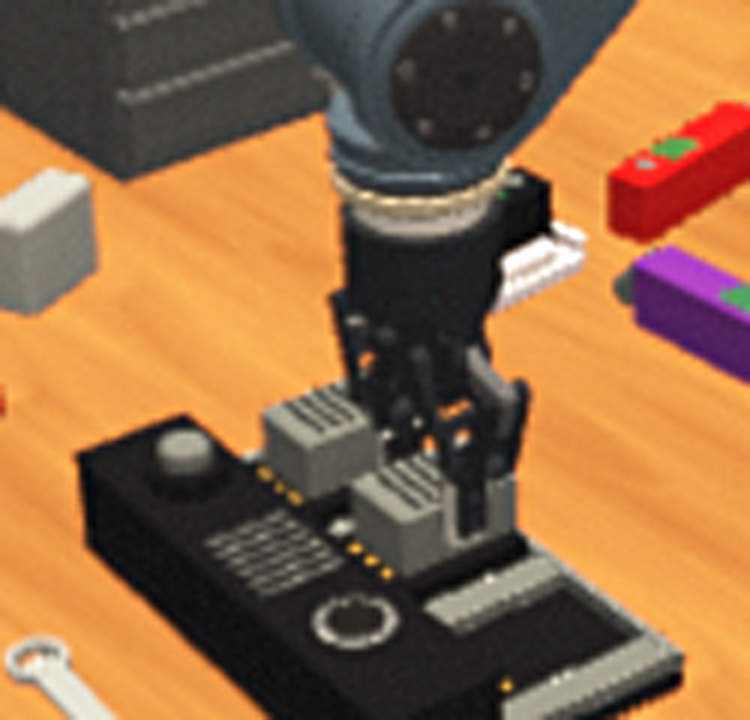

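Call:
drive_tool --deltas '[[[0,0,1,0,0,0,0],[0,0,0,0,0,0,0.7],[0,0,0,0,0,0,0.7],[0,0,0,0,0,0,0.7],[0,0,0,0,0,0,0.7],[0,0,-15,0,0,0,0.7],[0,0,-45,0,0,0,0.7],[0,0,-50,0,0,0,0.9],[0,0,-30,0,0,0,1]]]'

```text
clock: 30.05
position: [0.5728, -0.1295, 0.2588]
ee_rot: [3.14, -0.09, 0.001]
ft_force: [-0.6, -0.1, 0.1]
width: 0.0854
```

```bash
python3 look.py l3; python3 gam.py l3t_raw l3tb 110 155 250 245 5.5; python3 gam.py l3s_raw l3sb 290 225 440 365 5
```

```text
t 30.05 p [ 0.5728 -0.1295  0.2588] yaw -0.05751603537364733 zax [ 0.0006 -0.0006 -1.    ] q [-0.3015  0.4657  1.598  -0.0005  1.0771  1.3271] F [-0.5812 -0.0973  0.0615] w 0.08544555464534812
```

View pics/l3s.png

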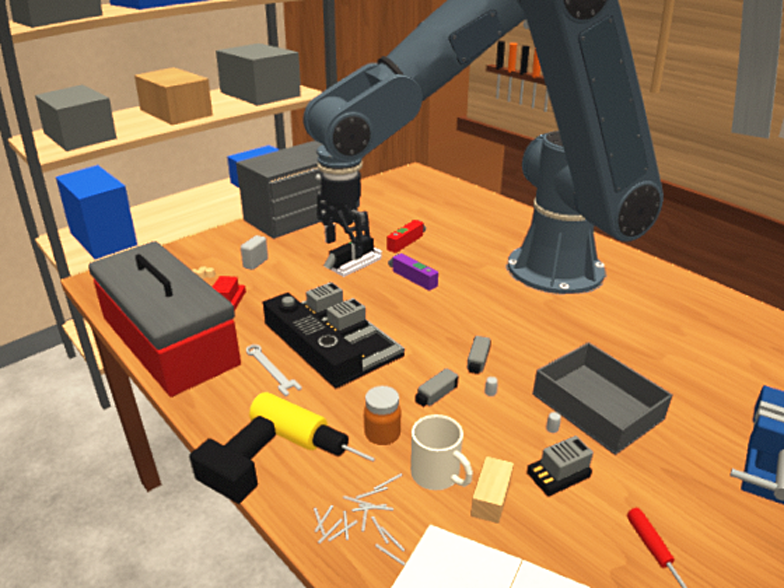

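View pics/l3tb.png

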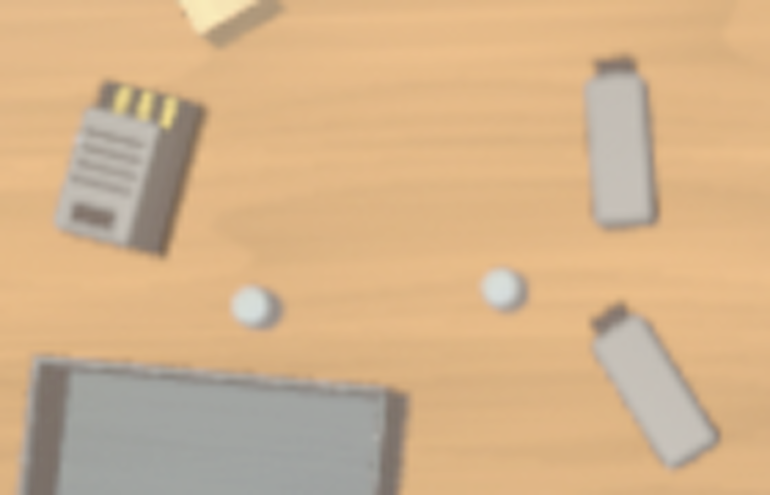

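View pics/l3sb.png

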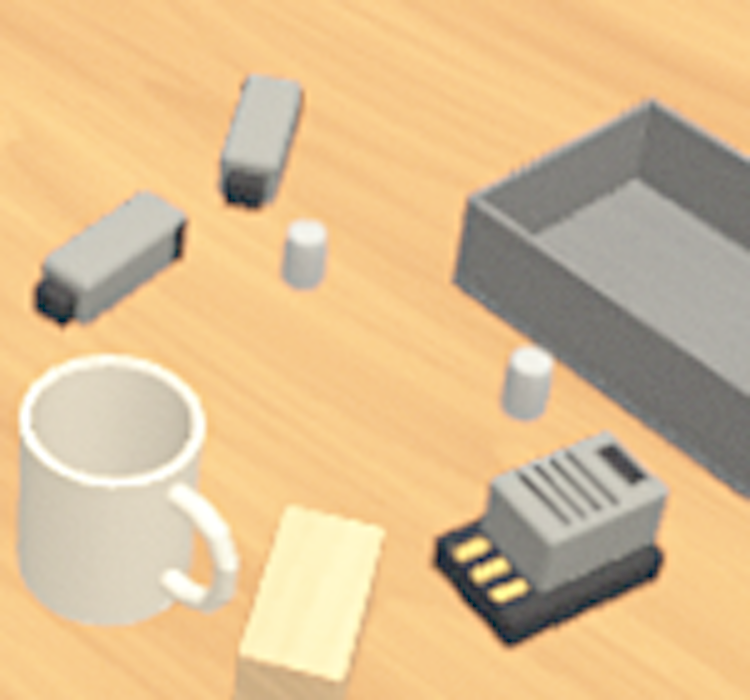

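```bash
python3 - <<'E'
from plan import *
path([(.5545,.42,.17,-.25)],1,step=55)
E
```

```text
11 [-4.6,-49.8,8.1,0.01,-0.02,1.0,1],[-5.5,-49.7,8.1,0.01,-0.02,1.0,1],[-6.4,-49.6,8.1,0.01,-0.02,1.0,1],[-7.2,-49.5,8.1,0.01,-0.02,1.0,1],[-8.1,-49.4,8.1,0.01,-0.02,1.0,1],[-9.0,-49.2,8.1,0.01,-0.02,1.0,1],[-9.8,-49.0,8.1,0.01,-0.02,1.0,1],[-10.7,-48.9,8.1,0.01,-0.02,1.0,1],[-11.5,-48.7,8.1,0.01,-0.02,1.0,1],[-12.4,-48.5,8.2,0.01,-0.02,1.0,1],[-13.2,-48.2,8.2,0.01,-0.02,1.0,1]
```

Call:
drive_tool --deltas '[[[-4.6,-52,4,0,0,1,1],[-5.5,-52,6,0,0,1,1],[-6.4,-52,6,0,0,1,1],[-7.2,-52,6,0,0,1,1],[-8,-52,6,0,0,1,1],[-9,-52,6,0,0,1,1],[-10,-52,8,0,0,1,1],[-10.7,-50,8,0,0,1,1],[-11.5,-50,8,0,0,1,1],[-12.4,-50,8,0,0,1,1]]]'

```text
clock: 31.4
position: [0.5592, 0.4043, 0.1912]
ee_rot: [3.115, -0.381, 0.008]
ft_force: [0.3, 0.2, 0.6]
width: 0.0852
```

```bash
python3 - <<'E'
from plan import *
st();path([(.5545,.42,.11,-.25)],1,step=30)
E
```

```text
t 31.4 p [0.5592 0.4043 0.1912] yaw -0.2436274129406349 zax [ 0.0048 -0.0035 -1.    ] q [ 0.5601  0.719   1.3416 -0.0063  1.0788  2.3775] F [0.314  0.2221 0.6251] w 0.08518652656312842
3 [-2.9,-4.8,27.0,0.04,-0.11,0.12,1],[-2.9,-4.7,27.0,0.04,-0.11,0.12,1],[-2.8,-4.7,27.0,0.04,-0.11,0.12,1]
```

Call:
drive_tool --deltas '[[[-2.5,-4.5,27,0,-0.1,0.1,1],[-2,-4.5,27,0,-0.1,0.1,1],[-2,-4.5,27,0,-0.1,0.1,1],[0,0,6,0,0,0,1],[0,0,0,0,0,0,1]]]'

```text
clock: 32.02
position: [0.554, 0.4227, 0.1004]
ee_rot: [3.115, -0.382, -0.003]
ft_force: [-0.1, 0.4, -0.0]
width: 0.0856
```

```bash
python3 - <<'E'
from plan import *
st();path([(.5558,.42,.099,-.25)],1,step=30)
E
```

```text
t 32.025 p [0.554  0.4227 0.1004] yaw -0.2443836088437329 zax [-0.0022 -0.0032 -1.    ] q [ 0.5853  0.8459  1.3498 -0.0018  0.9495  2.4015] F [-0.1231  0.371  -0.0266] w 0.08559869590754801
1 [2.4,2.2,1.4,0.21,0.08,0.32,1]
```

Call:
drive_tool --deltas '[[[2.4,2.2,1,0.2,0.1,0.3,1],[0,0,0,0,0,0,1],[0,0,0,0,0,0,0],[0,0,0,0,0,0,0],[0,0,0,0,0,0,0],[0,0,0,0,0,0,0],[0,0,0,0,0,0,0]]]'

```text
clock: 32.9
position: [0.5574, 0.4199, 0.1032]
ee_rot: [-3.114, 0.392, -0.007]
ft_force: [-0.6, 0.2, 0.6]
width: 0.0446
```

```bash
python3 - <<'E'
from plan import *
st()
p,R=tool(); yw=yaw_of(R)
d=np.array([.5655,.4175])-p[:2]; print('dx',d@[np.cos(yw),np.sin(yw)], 'dy',d@[-np.sin(yw),np.cos(yw)])
shot('scene','p3s',(340,230,440,360),6)
path([(p[0],p[1],.2,-.25),(.578,-.044,.2,-.058)],0,step=50)
E
```

```text
t 32.9 p [0.5574 0.4199 0.1032] yaw -0.25070231069008436 zax [ 0.0049  0.0027 -1.    ] q [ 0.579   0.8409  1.3518 -0.0005  0.9432  2.4008] F [-0.5697  0.229   0.5939] w 0.04461955728217024
dx 0.00842086914644707 dy -0.00032690688300511354
2 [0.2,-0.2,-48.4,-0.11,-0.12,-0.02,0],[0.1,-0.1,-48.4,-0.11,-0.12,-0.02,0]
10 [13.5,44.4,0.0,0.0,0.0,-1.1,0],[12.6,44.7,0.0,0.0,0.0,-1.1,0],[11.8,44.9,0.0,0.0,0.0,-1.1,0],[10.9,45.1,0.0,0.0,0.0,-1.1,0],[10.0,45.3,0.0,0.0,0.0,-1.1,0],[9.1,45.5,0.0,0.0,0.0,-1.1,0],[8.3,45.7,0.0,0.0,0.0,-1.1,0],[7.4,45.8,0.0,0.0,0.0,-1.1,0],[6.5,46.0,0.0,0.0,0.0,-1.1,0],[5.6,46.1,0.0,0.0,0.0,-1.1,0]
```

View pics/p3s.png

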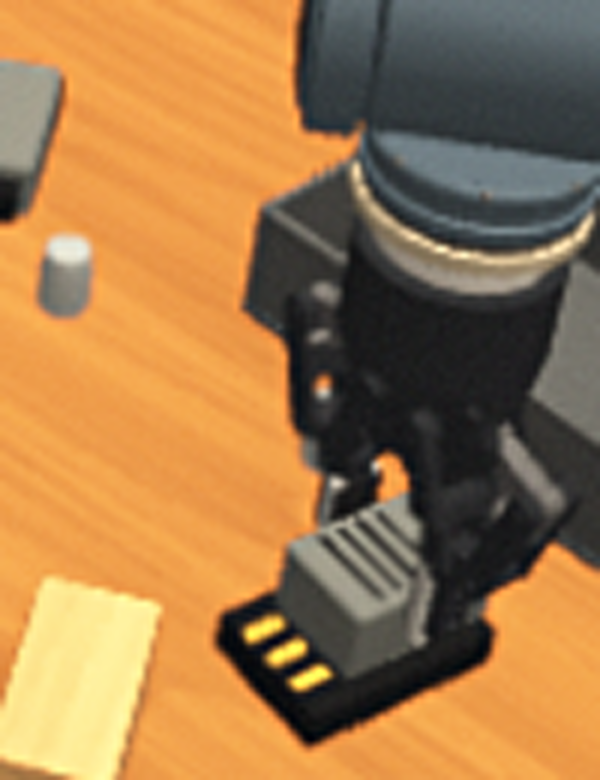

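Call:
drive_tool --deltas '[[[0,0,-20,0,0,0,0],[0,0,-42,0,0,0,0],[0,0,-42,0,0,0,0],[13.5,46,0,0,0,-1.1,0],[12.6,47,0,0,0,-1.1,0],[11.8,47,0,0,0,-1.1,0],[11,47,0,0,0,-1.1,0],[10,47,0,0,0,-1.1,0],[9,47,0,0,0,-1.1,0],[8,47,0,0,0,-1.1,0]]]'

```text
clock: 34.2
position: [0.5676, 0.0754, 0.2177]
ee_rot: [-3.134, 0.167, -0.01]
ft_force: [0.2, -0.2, -4.8]
width: 0.0446
```

```bash
python3 - <<'E'
from plan import *
st(); path([(.5785,-.0446,.17,-.058)],0,step=45)
E
```

```text
t 34.2 p [0.5676 0.0754 0.2177] yaw -0.10657451182317793 zax [ 0.0066  0.0023 -1.    ] q [0.0501 0.4899 1.6748 0.0024 0.9702 1.7262] F [ 0.2485 -0.1834 -4.7987] w 0.04463264546457429
3 [7.8,39.4,15.8,-0.05,-0.12,-0.93,0],[7.2,39.5,15.8,-0.05,-0.12,-0.93,0],[6.6,39.6,15.9,-0.05,-0.12,-0.93,0]
```

Call:
drive_tool --deltas '[[[7.8,39,15,0,-0.1,-0.9,0],[7,39,15,0,-0.1,-0.9,0],[6,38,15,0,-0.1,-0.9,0],[0,0,18,0,0,0,0],[0,0,0,0,0,0,0]]]'

```text
clock: 34.83
position: [0.578, -0.0484, 0.1574]
ee_rot: [-3.137, 0.097, -0.007]
ft_force: [0.1, 0.5, -4.3]
width: 0.0446
```

```bash
python3 bay.py 2 8.4 102.8 b2 .128
```

```text
t 34.825 p [ 0.578  -0.0484  0.1574] yaw -0.06166295804516763 zax [ 0.0044  0.0026 -1.    ] q [-0.1649  0.5875  1.6878  0.0043  0.8624  1.4648] F [ 0.0991  0.4829 -4.3136] w 0.044624308123140416
bay [ 0.5869 -0.0451  0.012 ] tcp target [ 0.5785 -0.0447] 0.1148
[0.1,-1.8,14.7,-0.08,-0.12,-0.1,0],[0.1,-1.9,14.7,-0.08,-0.12,-0.1,0],
```

View pics/b2sc.png

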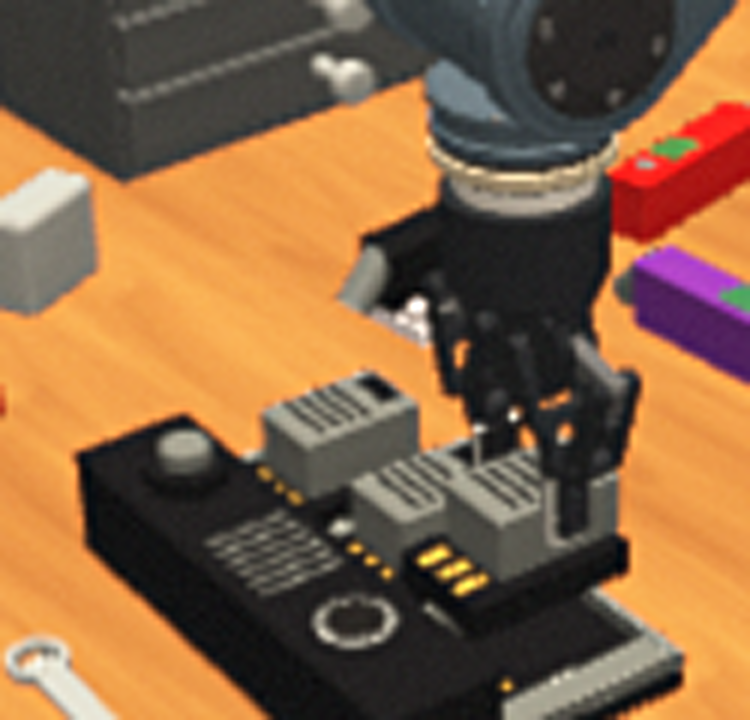

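Call:
drive_tool --deltas '[[[0,-2,14,-0.1,-0.1,-0.1,0],[0,-1.8,13,0,-0.1,-0.1,0],[0,0,0,0,0,0,0]]]'

```text
clock: 35.3
position: [0.5796, -0.0423, 0.1311]
ee_rot: [-3.14, 0.086, -0.007]
ft_force: [0.3, 0.8, -4.5]
width: 0.045
```

```bash
python3 bay.py 2 8.4 102.8 b2b .115
```

```text
t 35.3 p [ 0.5796 -0.0423  0.1311] yaw -0.054632073898893796 zax [ 0.0046  0.0002 -1.    ] q [-0.1533  0.6295  1.6947  0.0013  0.8128  1.4713] F [ 0.2853  0.7663 -4.4721] w 0.04500138943305964
bay [ 0.5869 -0.0451  0.012 ] tcp target [ 0.5785 -0.0447] 0.1148
[-1.0,2.4,16.1,-0.03,-0.26,0.19,0],
```

View pics/b2bsc.png

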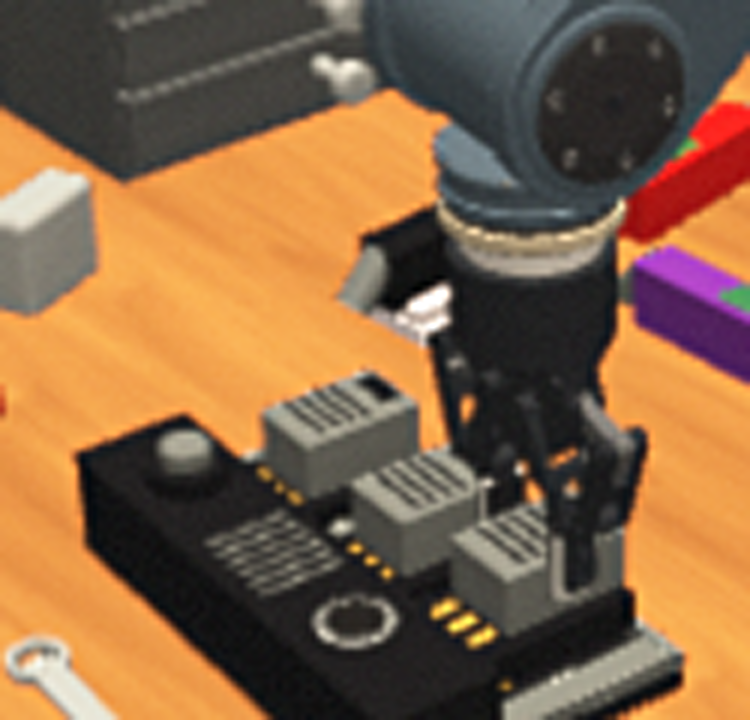

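Call:
drive_tool --deltas '[[[-1.2,2.4,3,0,-0.3,0.2,0],[0,0,2,0,0,0,0],[0,0,0,0,0,0,0]]]'

```text
clock: 35.78
position: [0.579, -0.0454, 0.1274]
ee_rot: [-3.14, 0.093, -0.003]
ft_force: [-0.1, 0.8, -3.6]
width: 0.0448
```

```bash
python3 bay.py 2 8.4 102.8 b2c .115
```

```text
t 35.775 p [ 0.579  -0.0454  0.1274] yaw -0.05898443826632486 zax [ 0.0018  0.0001 -1.    ] q [-0.1585  0.6355  1.6953  0.0005  0.809   1.4709] F [-0.1209  0.8346 -3.5605] w 0.04475886486792052
bay [ 0.5869 -0.0451  0.012 ] tcp target [ 0.5785 -0.0447] 0.1148
[-0.5,-0.7,12.4,-0.01,-0.1,-0.06,0],
```

Call:
drive_tool --deltas '[[[-1,-0.7,5,0,-0.1,0,0],[0,0,4,0,0,0,0],[0,0,0,0,0,0,0]]]'

```text
clock: 36.25
position: [0.578, -0.0445, 0.1179]
ee_rot: [-3.14, 0.092, -0.0]
ft_force: [-0.2, -0.3, -4.1]
width: 0.0448
```

```bash
python3 bay.py 2 8.4 102.8 b2c .115
```

```text
t 36.25 p [ 0.578  -0.0445  0.1179] yaw -0.058841095749283014 zax [ 0.0001  0.0002 -1.    ] q [-0.1571  0.6497  1.6999  0.0002  0.7919  1.4723] F [-0.1905 -0.343  -4.1133] w 0.04475639790652819
bay [ 0.5869 -0.0451  0.012 ] tcp target [ 0.5785 -0.0447] 0.1148
[0.6,0.2,2.9,-0.01,-0.01,-0.05,0],
```

Below rib tops, no contact. Seat and release.

Call:
drive_tool --deltas '[[[0,0,3,0,0,0,0],[0,0,1,0,0,0,0],[0,0,0,0,0,0,0.7],[0,0,0,0,0,0,0.7],[0,0,0,0,0,0,0.7],[0,0,0,0,0,0,0.7],[0,0,-15,0,0,0,0.7],[0,0,-45,0,0,0,0.7],[0,0,-50,0,0,0,0.9],[0,0,-30,0,0,0,1]]]'

```text
clock: 37.6
position: [0.578, -0.0446, 0.261]
ee_rot: [-3.14, 0.092, -0.002]
ft_force: [1.1, -0.7, -0.2]
width: 0.0855
```

```bash
python3 look.py l4; python3 gam.py l4s_raw l4sb 175 185 300 275 6;python3 gam.py l4t_raw l4tb 195 155 260 245 7
```

```text
t 37.6 p [ 0.578  -0.0446  0.261 ] yaw -0.05884901941094845 zax [ 0.001  0.    -1.   ] q [-0.1573  0.45    1.6167  0.0002  1.0739  1.4723] F [ 1.1108 -0.7169 -0.1884] w 0.08549058828033802
```

View pics/l4sb.png

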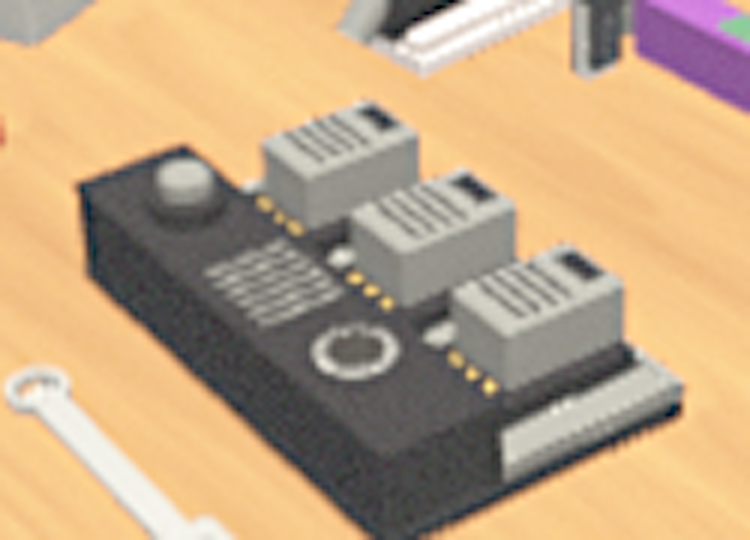

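View pics/l4t.png

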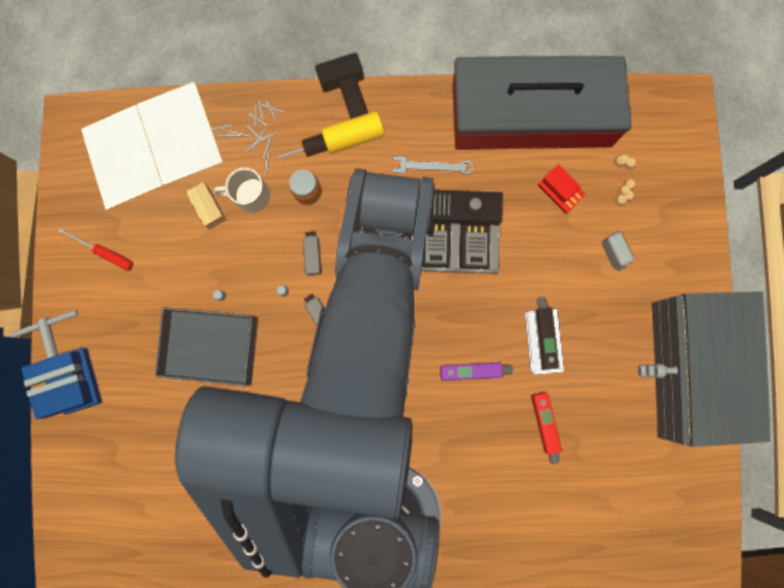

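View pics/l4tb.png

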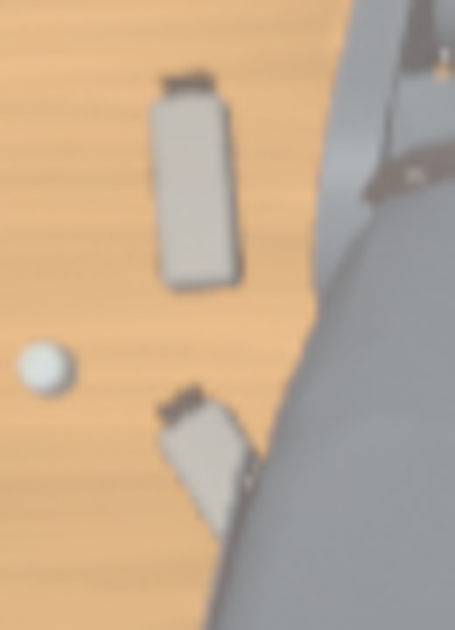

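```bash
python3 - <<'E'
from plan import *
print(unproj('top',[(222.6,180.6),(228.3,224.2)],.032))
# scene
shot('scene','l4st',(290,220,370,295),9,src='pics/l4s_raw.png',ov=[('stick',(.570,.137,.07)),('stick',(.435,.120,.56))])
shot('top','l4tt',(195,155,260,245),7,src='pics/l4t_raw.png',ov=[('stick',(.570,.137,.07)),('stick',(.435,.120,.56))])
E
```

```text
[[0.5683 0.1371 0.032 ]
 [0.4359 0.121  0.032 ]]
```

View pics/l4st.png

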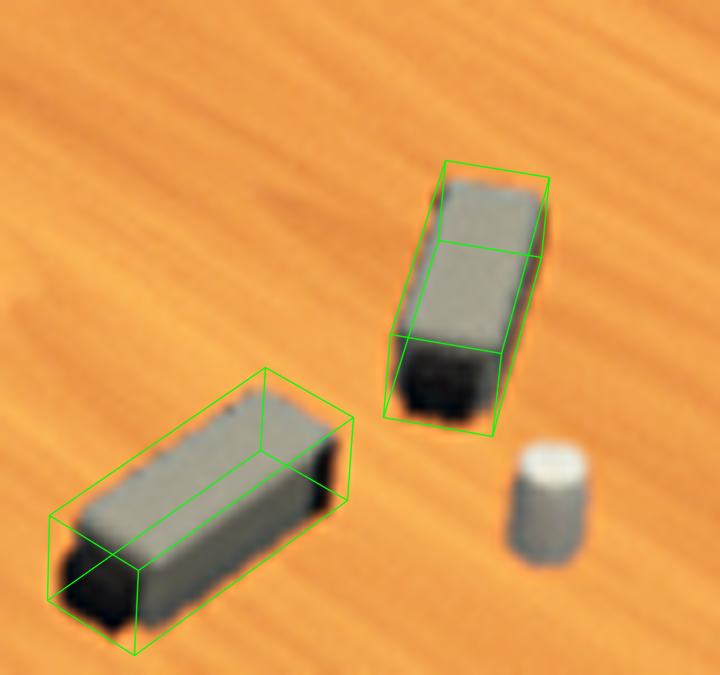

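View pics/l4tt.png

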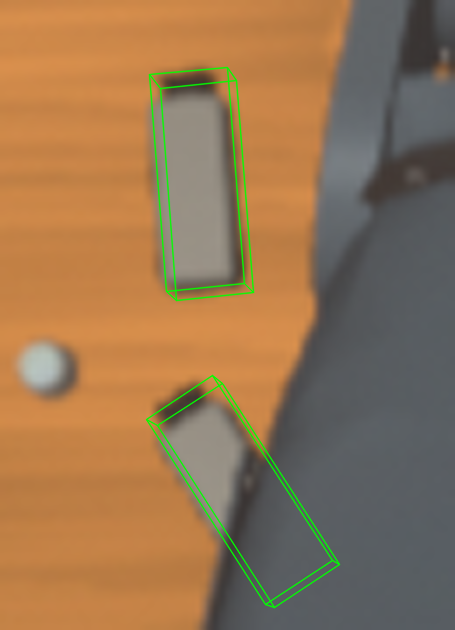

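```bash
python3 - <<'E'
from plan import *
path([(.567,.137,.16,.06)],1,step=50)
E
```

```text
5 [-4.6,-36.1,20.4,0.01,-0.05,-1.36,1],[-3.7,-36.2,20.4,0.01,-0.05,-1.36,1],[-2.8,-36.3,20.4,0.01,-0.05,-1.36,1],[-2.0,-36.4,20.4,0.01,-0.05,-1.36,1],[-1.1,-36.4,20.4,0.01,-0.05,-1.36,1]
```

Call:
drive_tool --deltas '[[[-4.6,-37,12,0,0,-1.4,1],[-4,-37,20,0,0,-1.4,1],[-3,-37,22,0,0,-1.4,1],[-3,-36,22,0,0,-1.4,1],[-2,-34,22,0,0,-1.3,1],[0,0,25,0,0,0,1],[0,0,20,0,0,0,1],[0,0,0,0,0,0,1]]]'

```text
clock: 38.7
position: [0.563, 0.1419, 0.1155]
ee_rot: [3.138, 0.102, 0.008]
ft_force: [-0.1, 0.1, -0.3]
width: 0.0856
```

```bash
python3 - <<'E'
from plan import *
st();path([(.570,.137,.086,.06)],1,step=30)
E
```

```text
t 38.7 p [0.563  0.1419 0.1155] yaw 0.0653059081282825 zax [ 0.0051 -0.0016 -1.    ] q [ 0.1675  0.6537  1.7004 -0.0035  0.7828  1.6755] F [-0.0589  0.1419 -0.2934] w 0.08557961542500536
2 [3.3,2.6,14.8,0.06,-0.14,0.15,1],[3.3,2.7,14.8,0.06,-0.14,0.15,1]
```

Call:
drive_tool --deltas '[[[3,2.6,15,0,-0.2,0.2,1],[2.5,2.5,14,0,-0.1,0.1,1],[0,0,0,0,0,0,1],[0,0,0,0,0,0,0],[0,0,0,0,0,0,0],[0,0,0,0,0,0,0],[0,0,0,0,0,0,0],[0,0,0,0,0,0,0]]]'

```text
clock: 39.7
position: [0.5704, 0.1365, 0.0874]
ee_rot: [3.139, 0.092, 0.004]
ft_force: [-0.3, 0.2, -1.0]
width: 0.0323
```

```bash
python3 - <<'E'
from plan import *
st(); shot('scene','q1s',(280,200,380,300),6)
CR=(.373,.3685,-.1)
t=w(*CR,[(0,.045,0)])[0]; print(t)
p,R=tool()
path([(p[0],p[1],.20,.06),(t[0],t[1],.2,-.1)],0,step=50)
E
```

```text
t 39.7 p [0.5704 0.1365 0.0874] yaw 0.05883138043455183 zax [ 0.0028 -0.0014 -1.    ] q [ 0.1561  0.7082  1.6874 -0.0027  0.7433  1.67  ] F [-0.2659  0.1689 -0.9734] w 0.03232784083929144
[0.3775 0.4133 0.    ]
3 [0.1,0.1,-37.6,0.03,-0.05,-0.02,0],[0.1,0.0,-37.6,0.03,-0.05,-0.02,0],[0.0,0.0,-37.6,0.03,-0.05,-0.02,0]
7 [-25.1,-41.1,0.0,0.0,0.0,1.31,0],[-26.1,-40.5,0.0,0.0,0.0,1.31,0],[-27.0,-39.9,0.0,0.0,0.0,1.31,0],[-27.9,-39.3,0.0,0.0,0.0,1.31,0],[-28.8,-38.7,0.0,0.0,0.0,1.31,0],[-29.7,-38.0,0.0,0.0,0.0,1.31,0],[-30.5,-37.3,0.0,0.0,0.0,1.31,0]
```

View pics/q1s.png

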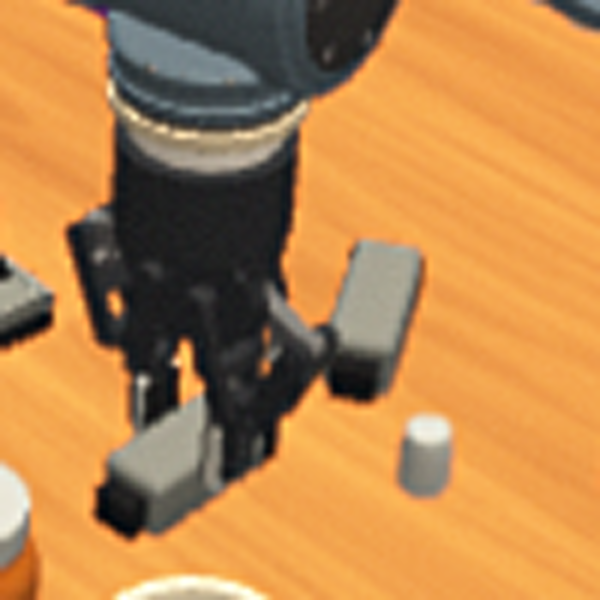

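Call:
drive_tool --deltas '[[[0,0,-25,0,0,0,0],[0,0,-45,0,0,0,0],[0,0,-45,0,0,0,0],[-25,-43,0,0,0,1.3,0],[-27,-42,0,0,0,1.3,0],[-28,-41,0,0,0,1.3,0],[-29,-41,0,0,0,1.3,0],[-29,-40,0,0,0,1.3,0],[-30,-39,0,0,0,1.3,0],[-28,-36,0,0,0,1.3,0]]]'

```text
clock: 41.0
position: [0.372, 0.4271, 0.2047]
ee_rot: [3.136, -0.173, 0.003]
ft_force: [0.4, -0.3, -2.2]
width: 0.032
```

```bash
python3 - <<'E'
from plan import *
st(); path([(.3775,.4133,.12,-.1)],0,step=40)
E
```

```text
t 41.0 p [0.372  0.4271 0.2047] yaw -0.11018003300474945 zax [ 0.0021 -0.0011 -1.    ] q [ 0.7728  0.4996  1.6971 -0.0028  0.9441  2.4555] F [ 0.3892 -0.3182 -2.2323] w 0.031986430744026066
3 [2.3,4.4,28.2,0.02,-0.04,-0.19,0],[2.3,4.4,28.2,0.02,-0.04,-0.19,0],[2.3,4.4,28.2,0.02,-0.04,-0.19,0]
```

Call:
drive_tool --deltas '[[[2,4.4,28,0,0,-0.2,0],[2,4.4,28,0,0,-0.2,0],[2,4,25,0,0,-0.2,0],[0,0,18,0,0,0,0],[0,0,8,0,0,0,0],[0,0,0,0,0,0,0]]]'

```text
clock: 41.75
position: [0.3746, 0.4168, 0.0948]
ee_rot: [-3.138, 0.149, -0.005]
ft_force: [-0.4, -0.7, -1.1]
width: 0.0325
```

```bash
python3 - <<'E'
from plan import *
st(); go(.3775,.4133,.094,-.1,0,step=40); shot('scene','q2s',(360,190,500,330),5)
E
```

```text
t 41.75 p [0.3746 0.4168 0.0948] yaw -0.094596642434359 zax [ 0.003   0.0003 -1.    ] q [ 0.7562  0.6625  1.7584 -0.0028  0.7183  2.4238] F [-0.3526 -0.6721 -1.1026] w 0.03246515507691237
[3.2,3.2,0.8,-0.03,-0.17,0.31,0],
```

View pics/q2s.png

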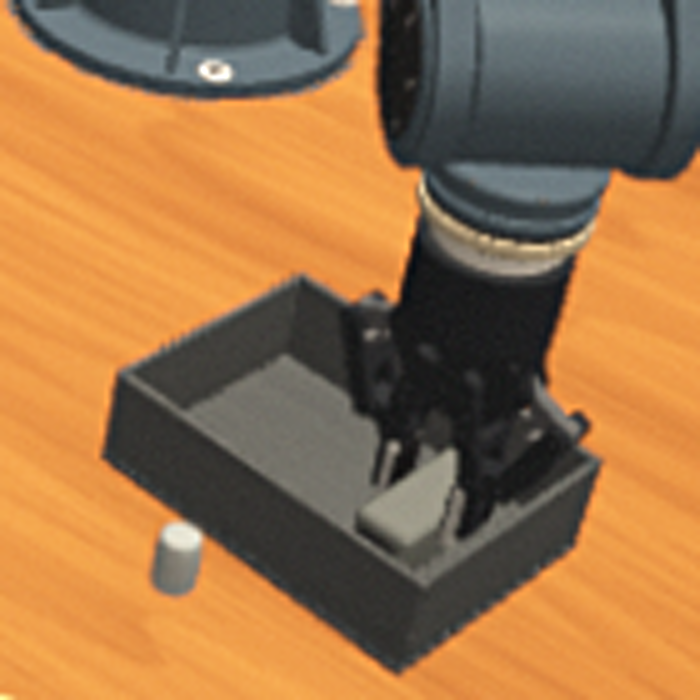

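Call:
drive_tool --deltas '[[[2,3,1.5,0,0,0,0],[0,0,0,0,0,0,0.55],[0,0,0,0,0,0,0.55],[0,0,0,0,0,0,0.55],[0,0,0,0,0,0,0.55],[0,0,-15,0,0,0,0.55],[0,0,-45,0,0,0,0.55],[0,0,-50,0,0,0,0.8],[0,0,-10,0,0,0,1]]]'

```text
clock: 42.92
position: [0.3765, 0.414, 0.2217]
ee_rot: [-3.134, 0.148, -0.01]
ft_force: [0.1, -0.5, -0.2]
width: 0.0808
```

```bash
python3 look.py l5; python3 - <<'E'
from plan import *
path([(.43,.12,.2,.56)],1,step=50)
E
```

```text
t 42.925 p [0.3765 0.414  0.2217] yaw -0.09444236285799754 zax [ 0.0064  0.0035 -1.    ] q [ 0.7502  0.4635  1.7069 -0.0022  0.9641  2.4166] F [ 0.0601 -0.4819 -0.2056] w 0.080753643949
6 [13.5,47.9,3.2,-0.0,-0.04,-6.25,1],[8.3,49.0,3.2,-0.0,-0.04,-6.25,1],[2.9,49.7,3.2,-0.0,-0.04,-6.25,1],[-2.5,49.7,3.2,-0.0,-0.04,-6.25,1],[-7.9,49.1,3.2,-0.0,-0.04,-6.25,1],[-13.2,47.9,3.2,-0.0,-0.04,-6.25,1]
```

View pics/l5s.png

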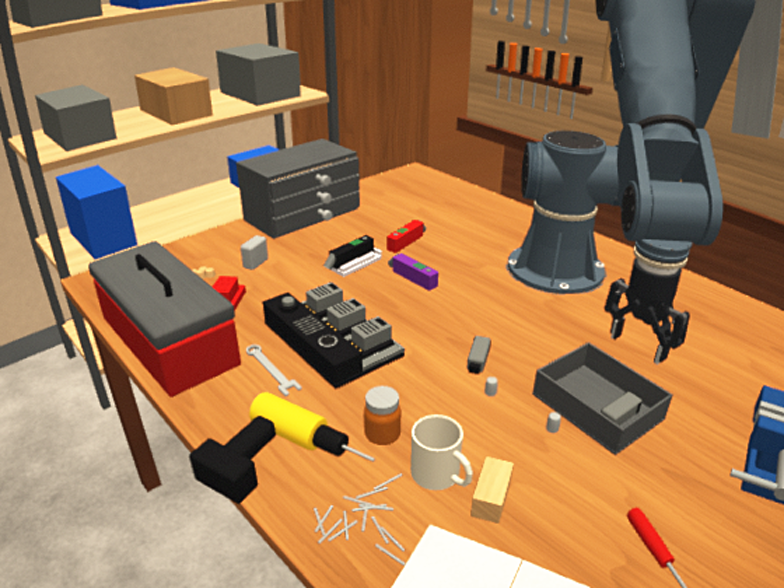

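View pics/l5t.png

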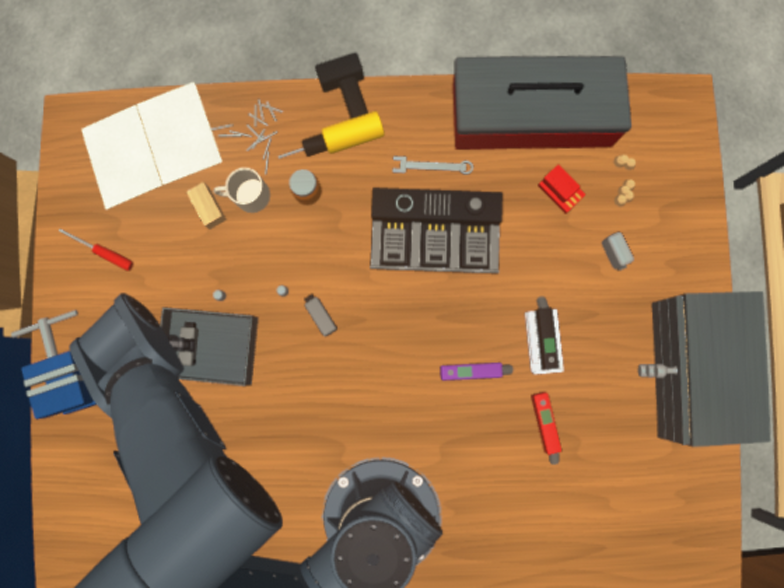

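Call:
drive_tool --deltas '[[[13.5,50,3,0,0,-6.3,1],[8.3,51,3,0,0,-6.3,1],[3,51,3,0,0,-6.3,1],[-2.5,51,5,0,0,-6.3,1],[-8,50,10,0,0,-6.3,1],[-13,45,20,0,0,-6,1],[0,0,25,0,0,0,1],[0,0,0,0,0,0,1]]]'

```text
clock: 44.02
position: [0.4294, 0.1052, 0.1401]
ee_rot: [-3.009, -0.903, 0.015]
ft_force: [0.1, 0.7, 0.3]
width: 0.0852
```

```bash
python3 - <<'E'
from plan import *
st(); path([(.434,.120,.095,.56)],1,step=27)
E
```

```text
t 44.025 p [0.4294 0.1052 0.1401] yaw 0.582855457465308 zax [-0.0092 -0.0026 -1.    ] q [ 0.1355  0.4295  2.046  -0.0022  0.6755  1.1252] F [0.0822 0.7188 0.3028] w 0.08515859353770569
2 [6.2,-4.8,22.5,-0.08,0.26,0.65,1],[6.1,-4.9,22.5,-0.08,0.26,0.65,1]
```

Call:
drive_tool --deltas '[[[6,-5,22,0,0.3,0.7,1],[6,-5,22,0,0.3,0.6,1],[0,0,0,0,0,0,1]]]'

```text
clock: 44.4
position: [0.4335, 0.1214, 0.0957]
ee_rot: [-3.016, -0.868, 0.0]
ft_force: [-0.4, -0.5, 0.4]
width: 0.0853
```

```bash
python3 - <<'E'
from plan import *
st(); path([(.4355,.120,.085,.56)],1,step=27)
E
```

```text
t 44.4 p [0.4335 0.1214 0.0957] yaw 0.5606926070562401 zax [-0.0012  0.003  -1.    ] q [0.1683 0.5307 2.0428 0.0058 0.5687 1.1735] F [-0.3963 -0.4962  0.3709] w 0.0853209765265673
1 [0.9,2.3,10.7,-0.18,-0.03,0.04,1]
```

Call:
drive_tool --deltas '[[[0.5,2,10,-0.2,0,0,1],[0,0,0,0,0,0,1],[0,0,0,0,0,0,0],[0,0,0,0,0,0,0],[0,0,0,0,0,0,0],[0,0,0,0,0,0,0],[0,0,0,0,0,0,0]]]'

```text
clock: 45.28
position: [0.4359, 0.1201, 0.0879]
ee_rot: [3.018, 0.87, 0.005]
ft_force: [0.3, 0.2, -1.6]
width: 0.0323
```

```bash
python3 - <<'E'
from plan import *
st(); 
CR=(.373,.3685,-.1)
t=w(*CR,[(0,-.045,0)])[0]; print(t)
p,R=tool()
path([(p[0],p[1],.2,.56),(t[0],t[1],.2,-.1)],0,step=50)
E
```

```text
t 45.275 p [0.4359 0.1201 0.0879] yaw 0.561654286160102 zax [ 0.0036  0.0001 -1.    ] q [ 0.1659  0.549   2.0411 -0.0009  0.5479  1.1758] F [ 0.3374  0.2137 -1.594 ] w 0.0323319595788569
[0.3685 0.3237 0.    ]
3 [0.1,0.1,-37.4,0.03,-0.06,0.03,0],[0.1,0.0,-37.4,0.03,-0.06,0.03,0],[0.0,0.0,-37.4,0.03,-0.06,0.03,0]
5 [10.2,-41.7,0.0,0.0,0.0,7.56,0],[4.7,-42.6,0.0,0.0,0.0,7.56,0],[-1.0,-42.9,0.0,0.0,0.0,7.56,0],[-6.6,-42.4,0.0,0.0,0.0,7.56,0],[-12.2,-41.1,0.0,0.0,0.0,7.56,0]
```

Call:
drive_tool --deltas '[[[0,0,-25,0,0,0,0],[0,0,-45,0,0,0,0],[0,0,-45,0,0,0,0],[10,-43,0,0,0,7.6,0],[5,-44,0,0,0,7.6,0],[-1,-44,0,0,0,7.6,0],[-7,-43,0,0,0,7.6,0],[-12,-41,0,0,0,7.6,0],[0,0,0,0,0,0,0]]]'

```text
clock: 46.4
position: [0.3652, 0.3338, 0.2059]
ee_rot: [-3.135, 0.197, -0.004]
ft_force: [0.1, 0.4, -1.2]
width: 0.0328
```

```bash
python3 - <<'E'
from plan import *
st(); path([(.3685,.3237,.12,-.1)],0,step=40)
E
```

```text
t 46.4 p [0.3652 0.3338 0.2059] yaw -0.12544001305705577 zax [ 0.0023  0.0005 -1.    ] q [ 0.6469  0.3842  1.8838 -0.0013  0.8714  2.344 ] F [ 0.0996  0.3536 -1.2102] w 0.03280029242422291
3 [1.5,3.2,28.6,-0.01,-0.04,-0.49,0],[1.5,3.2,28.6,-0.01,-0.04,-0.49,0],[1.5,3.2,28.6,-0.01,-0.04,-0.49,0]
```

Call:
drive_tool --deltas '[[[1.5,3.2,28,0,0,-0.5,0],[1.5,3.2,28,0,0,-0.5,0],[1.5,3,25,0,0,-0.5,0],[0,0,18,0,0,0,0],[0,0,8,0,0,0,0],[0,0,0,0,0,0,0]]]'

```text
clock: 47.15
position: [0.3695, 0.3206, 0.0956]
ee_rot: [3.137, -0.145, 0.002]
ft_force: [-0.1, 0.1, -1.7]
width: 0.0324
```

```bash
python3 - <<'E'
from plan import *
st(); go(.3685,.3237,.094,-.1,0,step=40); shot('scene','q3s',(360,190,500,330),5)
E
```

```text
t 47.15 p [0.3695 0.3206 0.0956] yaw -0.09222930801650465 zax [ 0.0014 -0.0009 -1.    ] q [ 0.6201  0.5753  1.945  -0.0026  0.6207  2.2853] F [-0.1241  0.1076 -1.6879] w 0.03242064841160793
[-1.2,-3.0,1.6,0.05,-0.08,0.45,0],
```

View pics/q3s.png

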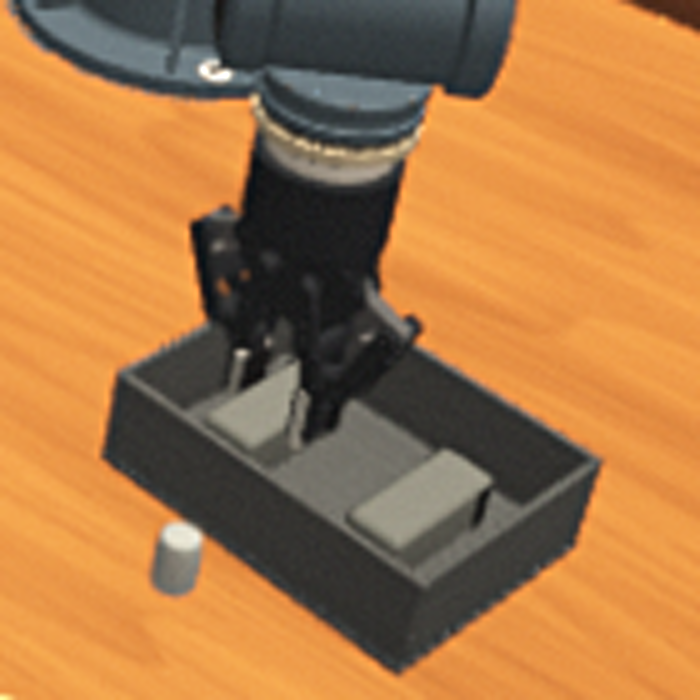

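Call:
drive_tool --deltas '[[[-1,-3,2,0,0,0,0],[0,0,0,0,0,0,0.55],[0,0,0,0,0,0,0.55],[0,0,0,0,0,0,0.55],[0,0,0,0,0,0,0.55],[0,0,-15,0,0,0,0.55],[0,0,-45,0,0,0,0.55],[0,0,-50,0,0,0,0.5],[0,0,-10,0,0,0,0.2],[0,0,0,0,0,0,0]]]'

```text
clock: 48.45
position: [0.3688, 0.3243, 0.2222]
ee_rot: [-3.136, 0.144, -0.009]
ft_force: [1.7, 0.0, 0.6]
width: 0.0065
```

```bash
python3 look.py l6;python3 gam.py l6s_raw l6sb 180 190 290 275 7;python3 gam.py l6t_raw l6tb 260 128 364 200 7.5
```

```text
t 48.45 p [0.3688 0.3243 0.2222] yaw -0.09153364991371997 zax [ 0.0058  0.0022 -1.    ] q [ 0.6271  0.3518  1.8823 -0.002   0.9015  2.2906] F [1.6702 0.0233 0.5989] w 0.006543257954020165
```

View pics/l6s.png

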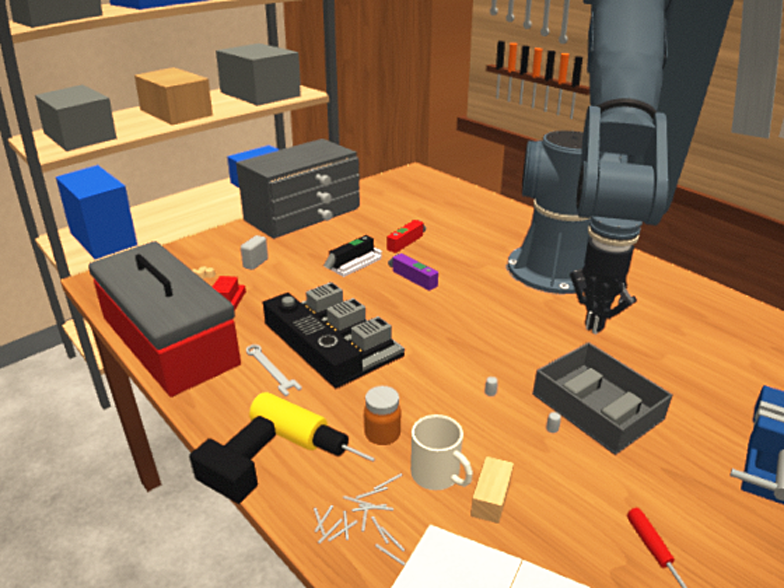

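View pics/l6sb.png

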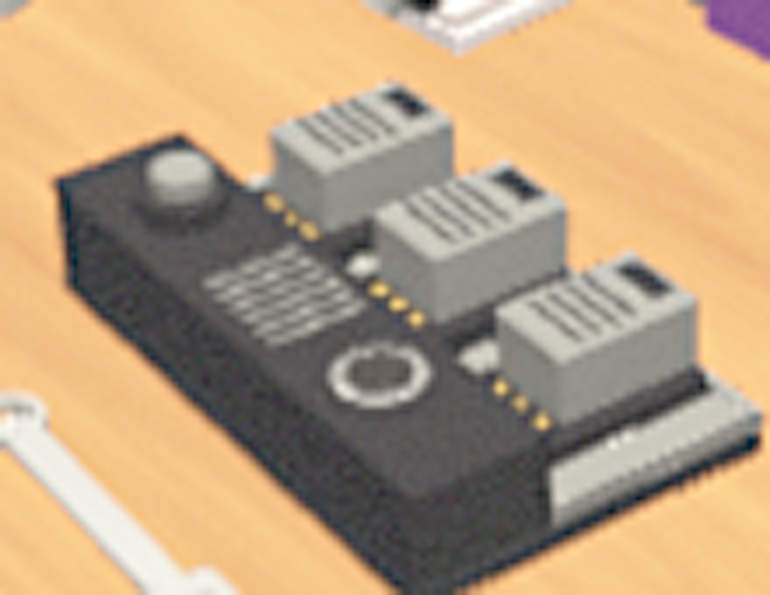

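View pics/l6tb.png

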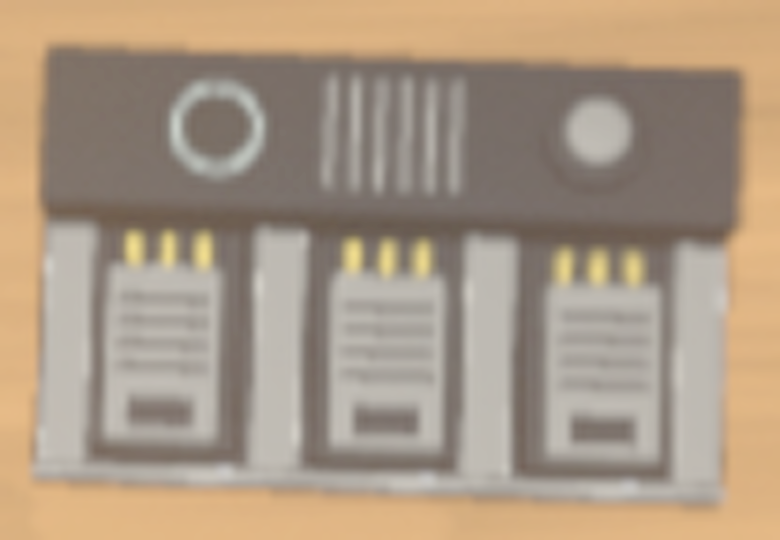

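```bash
python3 - <<'E'
from plan import *
# top: button top centre in l6tb (599,130) s7.5 off 260,128 ; scene l6sb top ellipse centre (180,166) s7 off 180,190
def c(u,v,s,x,y): return ((u+.5)/s-.5+x,(v+.5)/s-.5+y)
a=c(599,130,7.5,260,128); b=c(180,166,7,180,190); print(a,b)
r=least_squares(lambda P:np.r_[proj('top',P)[0]-a,proj('scene',P)[0]-b],[.66,-.22,.07]); print(r.x,r.fun)
print(w(.582,-.13,-.058,[(.082,-.085,.07)]))
for z in(.07,.075,.08): print(z,unproj('top',[a],z)[0],unproj('scene',[b],z)[0])
path([(.66,-.217,.22,-.058)],0,step=58)
E
```

```text
(339.43333333333334, 144.9) (205.28571428571428, 213.28571428571428)
[ 0.6595 -0.2154  0.0811] [ 0.3167 -0.4209  0.5153  0.0918]
[[ 0.6589 -0.2196  0.07  ]]
0.07 [ 0.6608 -0.2155  0.07  ] [ 0.6513 -0.2323  0.07  ]
0.075 [ 0.6597 -0.215   0.075 ] [ 0.6554 -0.2253  0.075 ]
0.08 [ 0.6585 -0.2146  0.08  ] [ 0.6595 -0.2184  0.08  ]
11 [30.9,46.6,0.2,-0.01,-0.02,-0.17,0],[30.7,46.7,0.1,-0.01,-0.02,-0.17,0],[30.6,46.8,0.1,-0.01,-0.02,-0.17,0],[30.4,46.9,0.1,-0.01,-0.02,-0.17,0],[30.3,46.9,0.1,-0.01,-0.02,-0.17,0],[30.2,47.0,0.1,-0.01,-0.02,-0.17,0],[30.0,47.1,0.1,-0.01,-0.02,-0.17,0],[29.9,47.2,0.1,-0.01,-0.02,-0.17,0],[29.7,47.3,0.1,-0.01,-0.02,-0.17,0],[29.6,47.4,0.1,-0.01,-0.02,-0.17,0],[29.4,47.5,0.1,-0.01,-0.02,-0.17,0]
```

Call:
drive_tool --deltas '[[[31,48,0,0,0,0,0],[31,48,0,0,0,0,0],[31,48,0,0,0,0,0],[31,48,0,0,0,0,0],[31,48,0,0,0,0,0],[31,48,0,0,0,0,0],[31,48,0,0,0,0,0],[31,48,0,0,0,0,0],[30,48,0,0,0,0,0],[25,48,0,0,0,0,0]]]'

```text
clock: 49.8
position: [0.63, -0.1947, 0.2049]
ee_rot: [-3.137, 0.134, 0.029]
ft_force: [0.1, 0.9, 0.4]
width: 0.0001
```

```bash
python3 - <<'E'
from plan import *
st(); path([(.660,-.2165,.18,-.06)],0,step=40)
E
```

```text
t 49.8 p [ 0.63   -0.1947  0.2049] yaw -0.08548221563453845 zax [-0.0181  0.0022 -0.9998] q [-0.3689  0.6572  1.4182 -0.0051  1.0839  1.2898] F [0.1296 0.8631 0.4246] w 0.00013978301575438368
2 [16.1,9.6,12.2,-0.02,0.52,-0.73,0],[15.8,9.8,12.3,-0.02,0.52,-0.73,0]
```

Call:
drive_tool --deltas '[[[16,9.7,12,0,0.5,-0.7,0],[16,9.8,12,0,0.5,-0.7,0],[0,0,8,0,0,0,0],[0,0,0,0,0,0,0]]]'

```text
clock: 50.3
position: [0.6588, -0.2205, 0.1636]
ee_rot: [-3.136, 0.102, 0.015]
ft_force: [-0.1, 1.1, -0.3]
width: -0.0001
```

```bash
python3 - <<'E'
from plan import *
st(); go(.660,-.2165,.16,-.06,0,step=40); shot('scene','bt1',(170,140,270,230),7)
E
```

```text
t 50.3 p [ 0.6588 -0.2205  0.1636] yaw -0.06529966384776652 zax [-0.0095  0.0044 -0.9999] q [-0.3901  0.7633  1.3331  0.0006  1.0557  1.2457] F [-0.0628  1.1061 -0.2662] w -6.889673670532198e-05
[1.0,-4.1,3.6,-0.22,0.56,-0.3,0],
```

View pics/bt1.png

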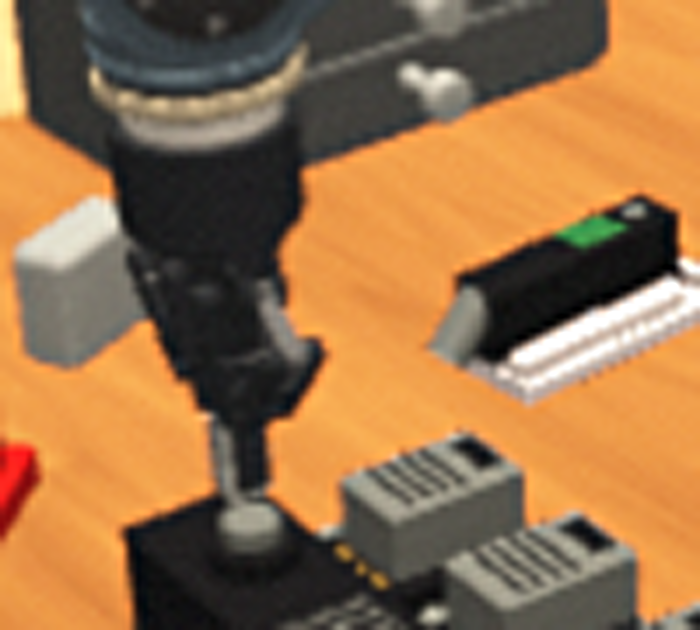

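Call:
drive_tool --deltas '[[[0.5,-3.5,3,-0.2,0.6,-0.3,0],[0,0,3,0,0,0,0],[0,0,0,0,0,0,0]]]'

```text
clock: 50.72
position: [0.6596, -0.2157, 0.159]
ee_rot: [3.14, -0.092, 0.005]
ft_force: [0.8, -0.6, 1.0]
width: 0.0
```

Call:
drive_tool --deltas '[[[0,0,3,0,0,0,0],[0,0,2,0,0,0,0]]]'

```text
clock: 50.98
position: [0.6597, -0.2157, 0.1543]
ee_rot: [3.139, -0.092, 0.006]
ft_force: [-0.7, -0.2, 0.6]
width: -0.0001
```

Call:
drive_tool --deltas '[[[0,0,3,0,0,0,0],[0,0,0,0,0,0,0]]]'

```text
clock: 51.22
position: [0.6598, -0.2157, 0.1513]
ee_rot: [3.139, -0.092, 0.006]
ft_force: [-1.9, 0.9, 1.9]
width: -0.0
```

Call:
drive_tool --deltas '[[[0,0,3,0,0,0,0],[0,0,0,0,0,0,0]]]'

```text
clock: 51.48
position: [0.66, -0.2158, 0.1488]
ee_rot: [3.139, -0.092, 0.007]
ft_force: [-2.0, 0.4, 3.1]
width: 0.0
```

Call:
drive_tool --deltas '[[[0,0,2,0,0,0,0],[0,0,0,0,0,0,0]]]'

```text
clock: 51.72
position: [0.66, -0.2158, 0.1489]
ee_rot: [3.139, -0.092, 0.007]
ft_force: [-2.0, 1.3, 4.0]
width: 0.0
```

Call:
drive_tool --deltas '[[[0,0,2,0,0,0,0],[0,0,0,0,0,0,0]]]'

```text
clock: 51.98
position: [0.6601, -0.2158, 0.1489]
ee_rot: [3.139, -0.092, 0.008]
ft_force: [-1.8, 0.5, 3.7]
width: -0.0
```

Call:
drive_tool --deltas '[[[0,0,7,0,0,0,0],[0,0,7,0,0,0,0]]]'

```text
clock: 52.22
position: [0.6609, -0.2161, 0.1472]
ee_rot: [3.138, -0.091, 0.011]
ft_force: [-37.0, 13.1, 75.1]
width: 0.0001
```

```bash
python3 - <<'E'
from plan import *
st(); shot('scene','bt2',(170,140,270,230),7)
E
```

```text
t 52.225 p [ 0.6609 -0.2161  0.1472] yaw -0.057890880647549756 zax [ 0.0067 -0.0028 -1.    ] q [-0.383   0.7787  1.3491 -0.0002  1.0064  1.2458] F [-37.0193  13.0535  75.1465] w 0.00010211020504499816
```

View pics/bt2.png

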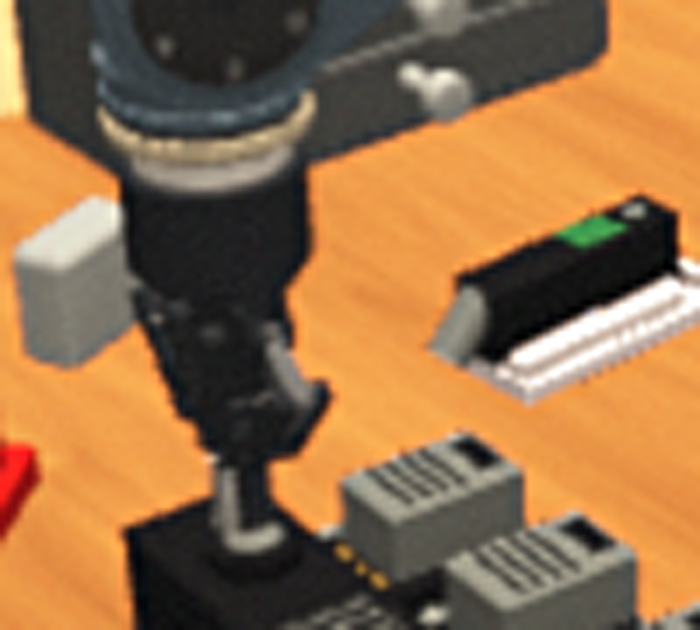

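Call:
drive_tool --deltas '[[[0,0,-10,0,0,0,0],[0,0,-30,0,0,0,0],[-25,0,-45,0,0,0,0],[-50,0,-20,0,0,0,0],[-50,40,0,0,0,0,0],[-50,50,0,0,0,0,0],[-20,50,0,0,0,0,0],[0,50,0,0,0,0,0],[0,30,0,0,0,0,0.5],[0,0,0,0,0,0,0.5]]]'

```text
clock: 53.52
position: [0.4536, -0.4238, 0.2552]
ee_rot: [3.135, -0.089, 0.017]
ft_force: [0.2, 0.0, 0.0]
width: 0.0358
```

```bash
python3 look.py l7;python3 gam.py l7s_raw l7sb 180 150 300 275 5;python3 gam.py l7t_raw l7tb 260 128 420 280 4.8
```

```text
t 53.525 p [ 0.4536 -0.4238  0.2552] yaw -0.056824182494826535 zax [ 0.0105 -0.006  -0.9999] q [-0.8276  0.5244  1.5124  0.0041  1.0933  0.7982] F [0.2254 0.0315 0.0165] w 0.03579250411224238
```

View pics/l7s.png

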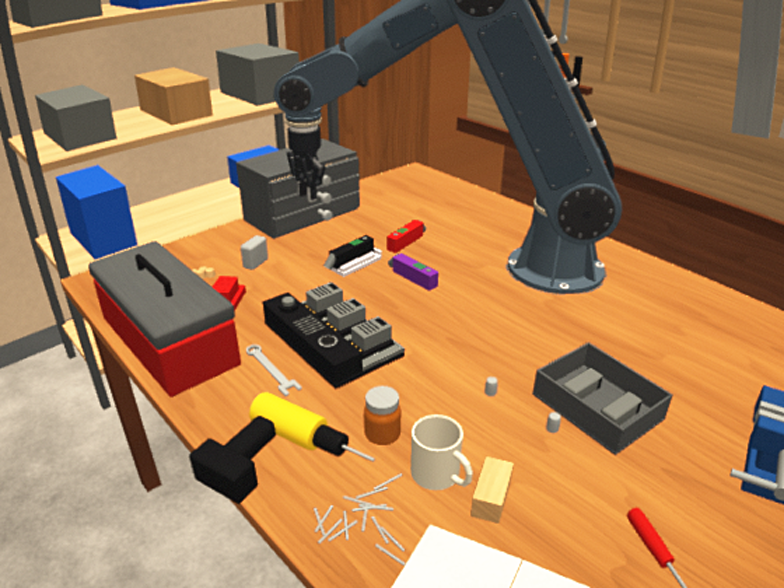

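View pics/l7t.png

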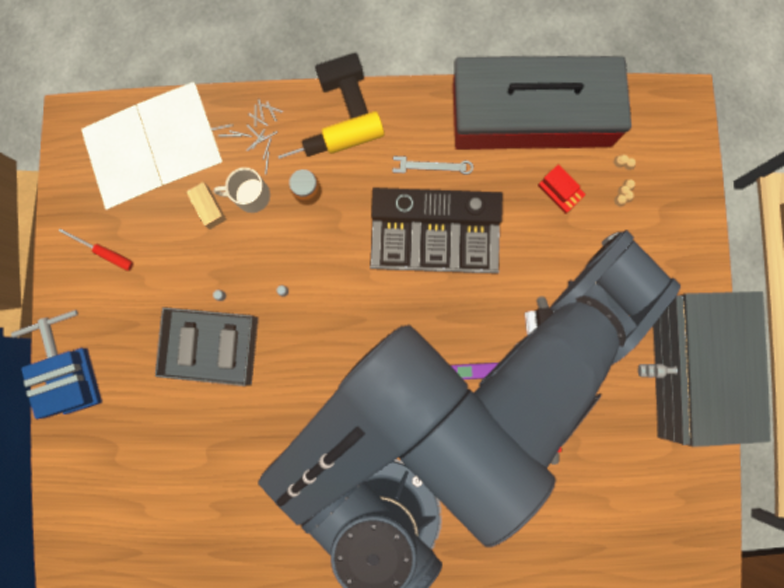

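View pics/l7sb.png

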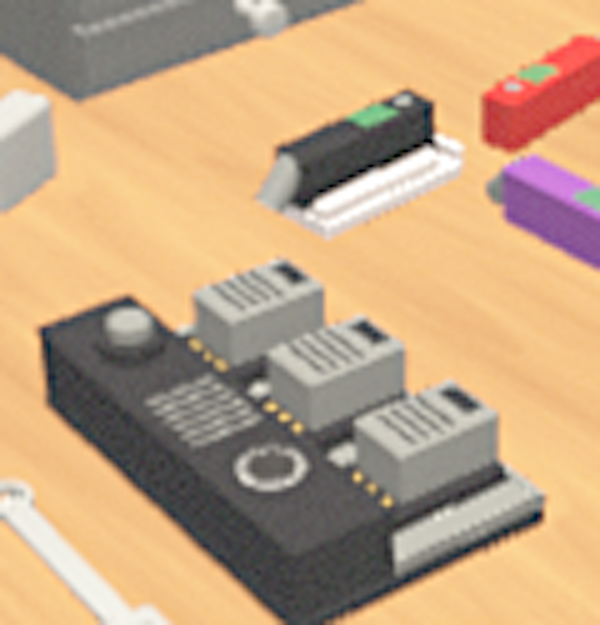

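View pics/l7tb.png

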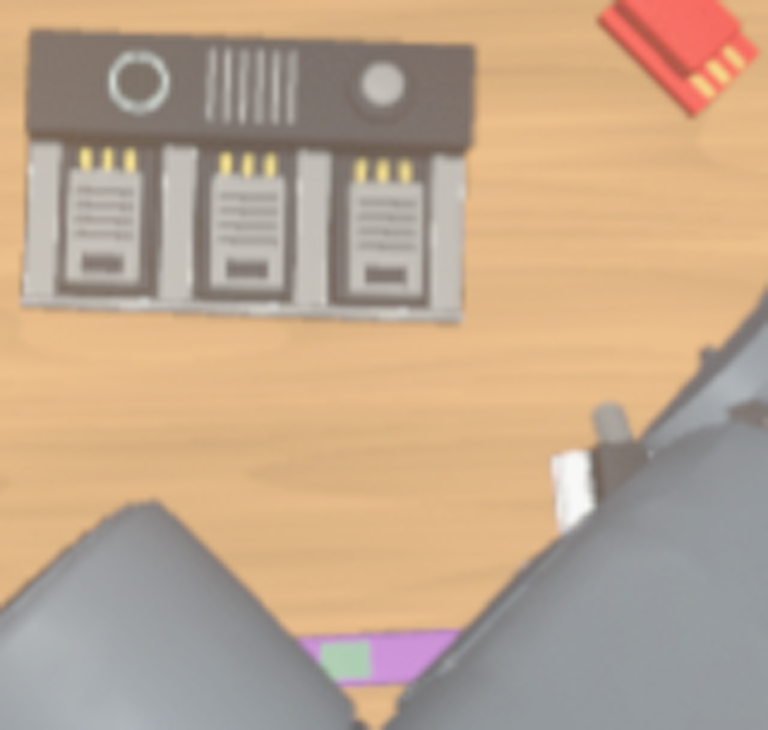

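```bash
python3 - <<'E'
from workcell import bot
print(bot.close_job())
E
```

```text
the job is handed in; nothing more can be done
None
```

The job is handed in at 53.5 s of the 210 s limit, with every step done in the order asked. `close_job` gives no verdict, so what follows is my own checks.

- **Aiming:** With the bays empty, I held the thermometer level with its lens about 10 cm from the disc. It stayed still for over 2 s at each of two points about 3 mm apart. The two cameras put the disc about 4 mm apart in x; one hold suited each reading, so I expect the aim to be within 2–4 mm of the centre.
- **Cradle:** The thermometer lies flat between the rails with its snout out over the open end. By my measurements its back end is about 4 mm from the stop. The last top picture was partly blocked by the arm, so this rests on the scene view and an earlier top view.
- **Packs:** All three sit flat, each in its own bay, with the contact end towards the deck. They went in without touching the ribs, and both cameras agree.
- **Sticks:** Both lie in the recycling crate.
- **Button:** I pressed it after the last pack was in. It moved to its end stop, where the wrist force reached about 84 N in total (75 N straight down), and it sprang back up. That is under the 120 N wrist limit. The shut fingertips did the pressing, not the gripper body. I had no direct reading of its travel.
- **Other things:** The last pictures show nothing knocked aside and the other items where they started. The gripper was clear of everything when I handed in.

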